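# Lay out the grafting board

### The job

Lay out the grafting board for the next tray of seedlings: put the snips that are latched shut in the middle of the board, handles to its near edge and blades pointing straight to its far edge, the tub of clips in the middle of the board's left third, the empty brown offcuts pot in the middle of its right third, and stand the brown glass bottle on the bench just behind the board, straight behind the snips and one or two finger-widths clear of the board's edge (left, right and behind as seen from the robot). The snips left with their jaws open are used: lay them flat in the middle of the steel tray. Keep the bottle upright, and leave the tape spool and the two potted seedlings where they are.

Things in the scene. Friction and masses are not known exactly. Their poses are not given: they have to be found in the camera images.
- board: White gridded plastic cutting board fixed on the bench, 160 mm deep (its x) by 300 mm wide (its y), 8 mm thick. Origin at the centre of its underside; x points to its far edge (away from the robot), y to its left end, z up. The middles of its left, middle and right thirds are at y = +100, 0 and -100 mm, x = 0; grey grid lines every 50 mm cross there. The far edge is at x = +80 mm; the bottle belongs on the bench at y = 0, x about 120 mm.
- used_tray: Open stainless-steel tray for used tools, fixed, outside 140 mm (its x) by 190 mm (its y), 22 mm high, walls and floor 3 mm thick. Origin at the centre of its underside. Snips lie flat in it only along its y, either way round.
- snips_shut_c (a point): Snips with their orange handles together and a black catch over the handle ends, jaws shut. One rigid piece, 154 mm long, 31 mm wide, 13 mm thick, lying flat, about 0.09 kg. Point in the pivot block near mid-length (blade tips 73 mm ahead, handle ends 81 mm behind), 6.5 mm above the surface it lies on; x points to the blade tips, z up. Grip there across y: the flat-sided dark metal pivot block is 22 mm wide and reaches from x = -22 to +24 mm.
- snips_open_c (a point): The same snips with the jaws sprung wide open (V of blades, V of orange handles, the catch off). One rigid piece (the spring holds it open), 145 mm long, 76 mm wide over the handle ends (at -x), 13 mm thick, lying flat. Point, axes and 22 mm pivot block as for the shut snips; the handles spread from x = -18 mm back.
- clip_tub_c (a point): Round blue plastic tub holding white and orange grafting clips, open top, 56 mm across the rim, 51 mm at the foot, 50 mm high. Point on its axis half-way up, 25 mm above its foot; z up.
- offcuts_pot_c (a point): Empty round red-brown plastic plant pot, open top, 63 mm across the rim, 51 mm at the foot, 60 mm high. Point on its axis half-way up, 30 mm above its foot (57 mm across there); z up.
- bottle_c (a point): Small brown glass bottle with a white cap and a paper label, 42 mm across, 85 mm high, straight-sided up to 58 mm above its foot. Point on its axis half-way up, 42.5 mm above its foot; z up.
- spool_c (a point): White spool of green grafting tape, 40 mm across, 24 mm high, lying flat among the kit; not to be disturbed. Point at its centre.
- plant_clay_c (a point): Seedling in a terracotta pot behind the board, pot 74 mm across and 60 mm high, leaves to about 115 mm; not to be disturbed. Point on its axis 30 mm up.
- plant_white_c (a point): Seedling in a white pot behind the dark mat that the kit lies on, same size; not to be disturbed. Point on its axis 30 mm up.

How it is judged:
By the outcome, as a careful person would: the job done as asked, in the order asked, and still so for the second after the job is handed in, with the robot touching nothing.
It also fails if it takes over 141 s, if anything falls off the work surface, if the arm or the gripper's body presses on something with over 40 N, if the wrist force passes 120 N, or if a joint passes its speed limit or range.

### The arm

A 7-joint arm with a two-finger parallel gripper is mounted at the origin on the work surface. World frame = base frame: x ahead of the robot, y to its left, z up, the work surface at z = 0. Lengths are in m, angles in rad, forces in N, time in s.
With the tool pointing down it reaches from about 0.425 to 1.025 m from the base axis. Payload 3.6 kg.
Tool frame: the origin (TCP) lies at the very end of the fingers, on their centre line; the grasp point (between the pads) lies 19 mm behind it; z points along the fingers, y is the direction in which the jaws open and shut (so a half turn about z gives the same grasp; the last joint's range is limited). The gripper opens to 85 mm and grips with 20 to 120 N. Pads are 22 mm wide; open, the fingers measure 114 mm over their backs; the gripper's body (76 mm by 85 mm) begins 54 mm behind the grasp point. The pads swing forward as they close: fully open they stand 13 mm farther back than shut.
Start: joints at [1.25, 0.591, 0.048, 1.609, -0.033, 0.943, -0.034], TCP at [0.163, -0.706, 0.231] pointing down, gripper open.
Joint ranges: [-2.69, 2.69], [-0.47, 2.24], [-1.27, 1.36], [0.19, 2.51], [-1.53, 4.68], [0.08, 2.07], [-3.09, 3.09]. Speed limits (rad/s): [2.57, 2.57, 3.14, 3.14, 3.14, 3.14, 3.14].

### API

Orientations are given as [roll, pitch, yaw] about the fixed x, y, z axes, in that order (R = Rz(yaw) Ry(pitch) Rx(roll)).
In Python, from workcell import r gives the robot as it stands. The module is installed in compiled form; this text tells all that it offers.
- The arm moves only by the tool servo_tool, never from a script. Its argument "series" is a list of rows, each an object with "travel": the shift along the tool's x, y, z in m, a list of three; "roll": the turn about the tool's z in degrees. A call has 1 to 8 rows; each row shifts and turns the pose as measured when the row begins, along the tool's axes as they then stand; what a row does not reach is not made up. A row lasts 1/12 s, in which the tool goes at most 41.7 mm and 7.16 degrees, less where a joint would pass 70% of its speed; a pose out of reach is approached as far as the arm can. A call is refused whole if a number of a shift passes 0.0417 or a number of a turn 7.16, either way. A call with a gripper value outside its range is refused whole. "gripper" is the finger opening in m, from 0 to 0.0854, set as the call begins (left out, the last holds). The fingers move at their own pace and stop on an object; "newtons" is the grip in N (left out, the last holds). Time passes only in rows, so rows that do not move let the fingers close. It gives the time, the measured TCP pose, the force and the opening at its end, in the units of the state.
- r.observe(): the state, without advancing time (a new reading comes with each control period).
- r.grab_frame(name): name is "scene" or "top"; returns a dict with "frame" (420x560x3 uint8, red, green, blue), "fx", "fy", "cx", "cy" (pixels), "D" ([k1, k2, p1, p2, k3] as OpenCV has them; the pictures are not rectified), "R" (3x3) and "t" (3): a world point X has camera coordinates R X + t. Camera axes: x right, y down, z forward; pixel columns grow to the right and rows downward; lengths in m; the calibration is good to about 2 mm. A picture is of the moment at which its call begins. There is no depth.
- r.job_done(): hands the job in, once; it reports no verdict.
The state is a dict: "time": time; "joint_pos": joint angles; "qd": joint speeds; "joint_efforts": joint torques, N m; "tcp_pos": TCP position; "ee_rot": TCP orientation; "force": force on the tool from outside, world axes, zero at the start; "moment": the same for the moment, N m; "width": opening from 0.0 (shut) to 1.0 (fully open).
Only numpy, scipy, OpenCV 4.12 (cv2) and the standard library are available. Lean on these libraries where they do the work, as an engineer would, in place of code of your own. Each camera call takes 0.05 s, during which the arm holds its last target.

## Working session

There is one attempt and no reset: what is moved stays moved. The work goes in short steps, Python scripts to look and compute and a tool call to move; the robot and the scene stay as the last step left them, time stands still between calls to the robot, and variables do not carry over. Pictures are saved under pics/ and viewed, and the job is handed in when it is done.

Besides the shell and the picture viewer there is one more tool, called after "Request:" as name(argument=value, ...) on one line, values as JSON. servo_tool: Moves the arm, as the interface text tells. Its arguments: {"type":"object","properties":{"series":{"type":"array"},"gripper":{"type":"number"},"newtons":{"type":"number"}},"required":["series"]}

```bash
mkdir -p pics; python3 - <<'E'
from workcell import r
import cv2,pickle
s=r.observe();print(s)
for n in("scene","top"):
    f=r.grab_frame(n);pickle.dump(f,open(f"{n}.pkl","wb"))
    cv2.imwrite(f"pics/{n}0.png",f["frame"][:,:,::-1]);print(n,f["fx"],f["D"],f["R"],f["t"])
E
```

```text
{'time': 0.0, 'joint_pos': array([ 1.25047222,  0.59211979,  0.04830421,  1.60988793, -0.03327319,
        0.94267744, -0.03372146]), 'qd': array([-4.30077394e-04,  5.36822455e-04, -6.09851440e-04,  2.17716176e-05,
        1.37818362e-03,  3.88751823e-04, -1.09321471e-03]), 'joint_efforts': array([ 1.10720619e-03, -5.48700285e+01,  1.54706787e+00, -1.98128754e+01,
        9.38913727e-03,  8.75268888e-03,  5.11794298e-06]), 'tcp_pos': array([ 0.16284356, -0.70559623,  0.23011601]), 'ee_rot': array([-3.13930956e+00,  1.53493531e-04,  2.26893756e-01]), 'force': array([-0.48628117, -0.23174282, -0.57259154]), 'moment': array([ 0.01991137,  0.02769906, -0.01657619]), 'width': 0.9989171112575593}
scene 398.61722481600344 [-0.07265756  0.          0.          0.          0.        ] [[ 0.77101087  0.63672613 -0.01104895]
 [ 0.37010788 -0.46214737 -0.80587838]
 [-0.51823006  0.61725168 -0.59197801]] [-0.44776133 -0.13114     1.3194231 ]
top 519.6383173277887 [0.01756337 0.         0.         0.         0.        ] [[-0.01513466 -0.9998628  -0.00673164]
 [-0.99874205  0.01543889 -0.04770708]
 [ 0.04780447  0.00600114 -0.99883869]] [0.03382941 0.53392091 1.3339074 ]
```

View pics/top0.png

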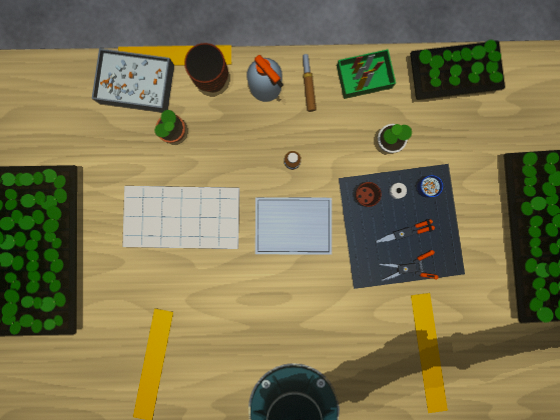

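View pics/scene0.png

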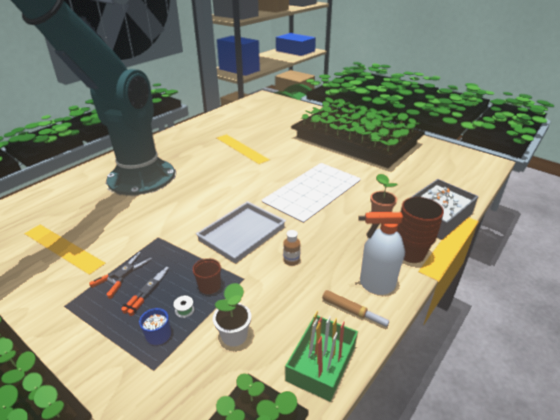

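```bash
cat > h.py <<'E'
import cv2,numpy as np,pickle
def cam(f):
    K=np.array([[f["fx"],0,f["cx"]],[0,f["fy"],f["cy"]],[0,0,1.]]);return K,np.array(f["D"],float),np.array(f["R"]),np.array(f["t"])
def back(f,uv,z):
    K,D,R,t=cam(f);p=cv2.undistortPoints(np.array(uv,float).reshape(-1,1,2),K,D).reshape(-1,2)
    d=np.c_[p,np.ones(len(p))]@R;c=-R.T@t
    return c+d*((z-c[2])/d[:,2])[:,None]
def proj(f,X):
    K,D,R,t=cam(f);return cv2.projectPoints(np.array(X,float).reshape(-1,1,3),cv2.Rodrigues(R)[0],t,K,D)[0].reshape(-1,2)
def crop(f,n,u0,v0,w,h,k):
    im=f["frame"][v0:v0+h,u0:u0+w,::-1];im=cv2.resize(im,None,fx=k,fy=k,interpolation=cv2.INTER_CUBIC)
    for u in range((u0+9)//10*10,u0+w,10):
        cv2.line(im,((u-u0)*k,0),((u-u0)*k,6),(0,0,255),1)
        if u%20==0:cv2.putText(im,str(u),((u-u0)*k,18),0,.4,(0,0,255),1)
    for v in range((v0+9)//10*10,v0+h,10):
        cv2.line(im,(0,(v-v0)*k),(6,(v-v0)*k),(0,0,255),1);cv2.putText(im,str(v),(8,(v-v0)*k+4),0,.4,(0,0,255),1)
    cv2.imwrite(f"pics/{n}.png",im)
E
python3 - <<'E'
from h import *
f=pickle.load(open("top.pkl","rb"))
crop(f,"c1",335,160,133,130,6);crop(f,"c2",115,140,130,120,6);crop(f,"c3",245,140,100,120,5)
E
```

```text
(no output)
```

View pics/c1.png

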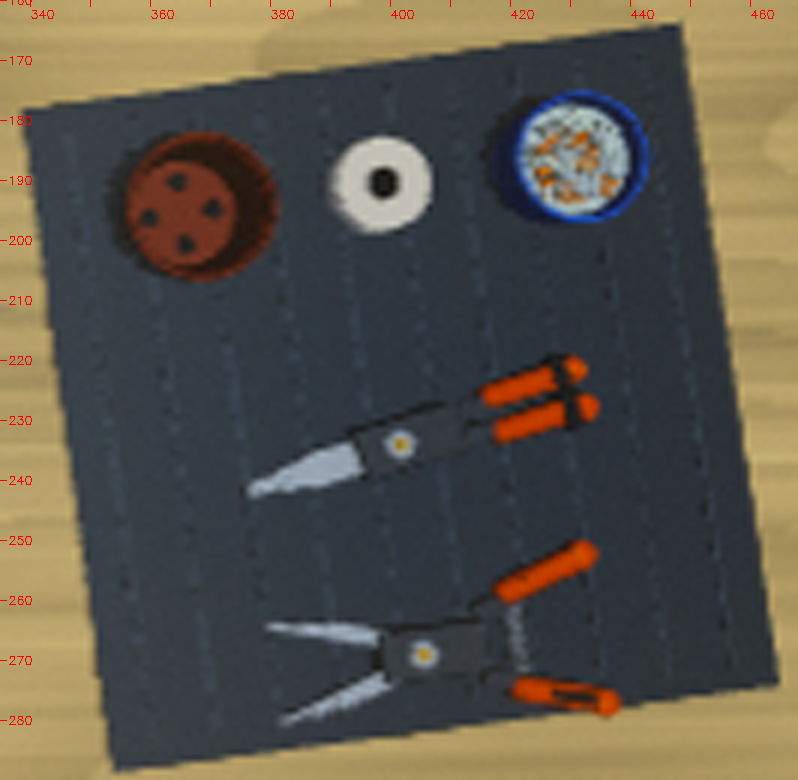

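View pics/c2.png

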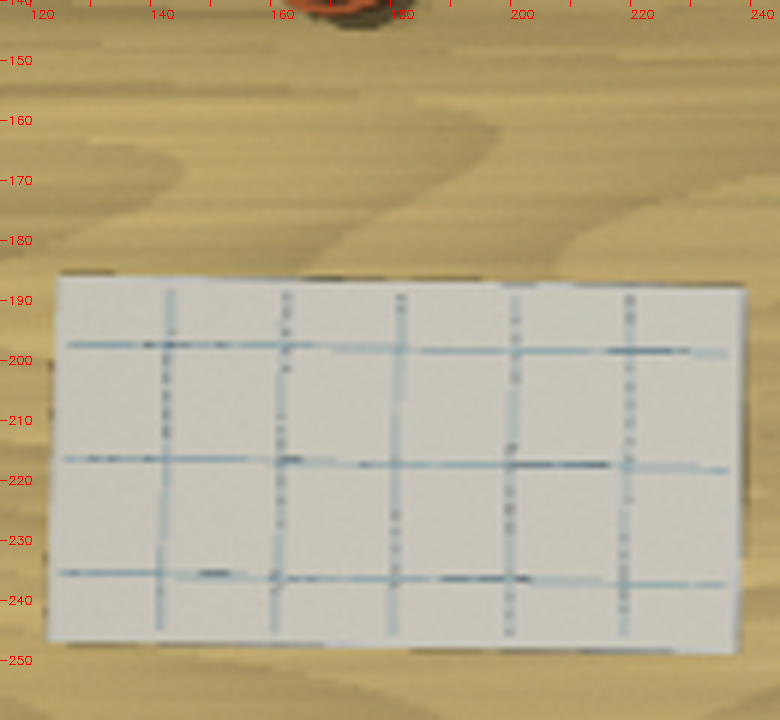

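View pics/c3.png

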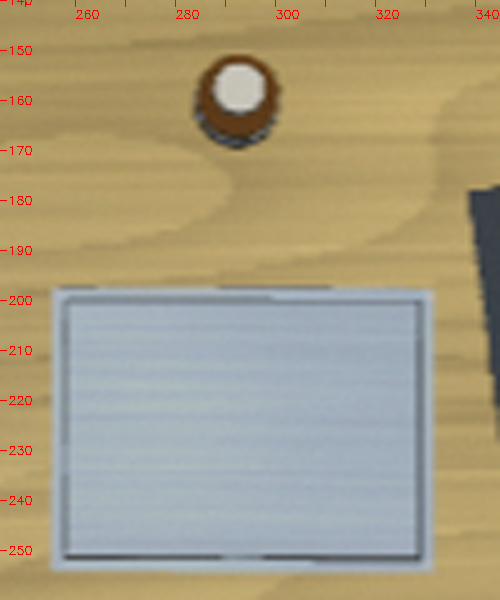

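```bash
cat > m.py <<'E'
from h import *
f=pickle.load(open("top.pkl","rb"));g=pickle.load(open("scene.pkl","rb"))
def B(u0,v0,k,pts,z): 
    p=(np.array(pts,float)+.5)/k-.5+[u0,v0]; return back(f,p,z)
pr=lambda n,a:print(n,np.round(a,4)[:,:2].tolist())
c1=lambda p,z:B(335,160,6,p,z)
pr("pot",c1([(202,206)],.06));pr("tub",c1([(582,156)],.05));pr("spool",c1([(382,185)],.024))
def sn(n,tip,end,screw):
    a=c1([tip,end,screw],.0065)
    a=a[:,:2];d=a[0]-a[1];L=np.hypot(*d);print(n,"pts",a.round(4).tolist(),"L",L,"yaw",np.degrees(np.arctan2(d[1],d[0])),"C from tip",a[0]-d/L*.073,"screw->tip",np.hypot(*(a[0]-a[2])))
sn("shut",(248,491),(590,386),(401,444))
sn("open",(275.5,674),(601,628),(424,655))
b=B(115,140,6,[(60,278),(746,289),(738,652),(48,640)],.008);pr("board",b);pr("ctr",b.mean(0)[None])
print(np.degrees(np.arctan2(*(b[0]-b[3])[[1,0]])),np.degrees(np.arctan2(*(b[0]-b[1])[[1,0]])),np.hypot(*(b[0]-b[1])[:2]),np.hypot(*(b[0]-b[3])[:2]))
pr("grid",B(115,140,6,[(281,459+1),(395,464),(510,465),(166,459),(624,467),(395,578),(400,350)],.008))
t=B(245,140,5,[(53,289),(434,291),(432,571),(52,569)],.022);pr("tray",t);pr("ctr",t.mean(0)[None])
pr("bottle cap",B(245,140,5,[(239,88)],.085))
pr("bottle foot",B(245,140,5,[(236,107)],.0))
E
python3 m.py
python3 - <<'E'
from h import *
g=pickle.load(open("scene.pkl","rb"))
crop(g,"s1",60,230,200,130,4);crop(g,"s2",180,150,200,140,4)
E
```

```text
pot [[0.5477, -0.1954]]
tub [[0.5668, -0.3564]]
spool [[0.5577, -0.2783]]
shut pts [[0.4274, -0.2211], [0.4705, -0.3693], [0.4467, -0.2874]] L 0.15441047932615468 yaw 106.19996358298542 C from tip [ 0.44777885 -0.29116939] screw->tip 0.06909654548541537
open pts [[0.3488, -0.2309], [0.3665, -0.3709], [0.356, -0.2948]] L 0.1411261029683939 yaw 97.23956913326734 C from tip [ 0.35794967 -0.30335529] screw->tip 0.06430274320814193
board [[0.5816, 0.4301], [0.5722, 0.1322], [0.4151, 0.1374], [0.4249, 0.4353]]
ctr [[0.4984, 0.2837]]
-1.9246793817527637 88.19343308388285 0.2980153606981389 0.15677156547590324
grid [[0.501, 0.3345], [0.4985, 0.2851], [0.4973, 0.2353], [0.5022, 0.3843], [0.4957, 0.1859], [0.4493, 0.2854], [0.548, 0.2826]]
tray [[0.5455, 0.0893], [0.5415, -0.1068], [0.398, -0.1029], [0.4019, 0.0917]]
ctr [[0.4717, -0.0071]]
bottle cap [[0.6397, -0.0069]]
bottle foot [[0.641, -0.0068]]
```

View pics/s1.png

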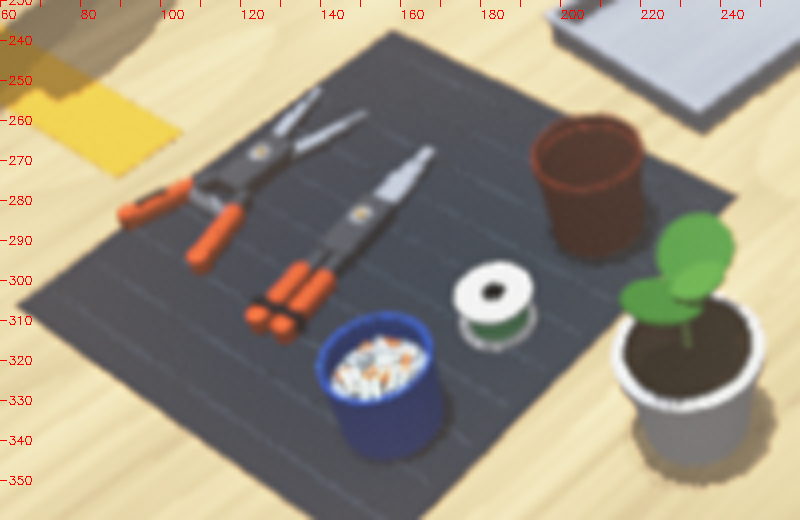

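View pics/s2.png

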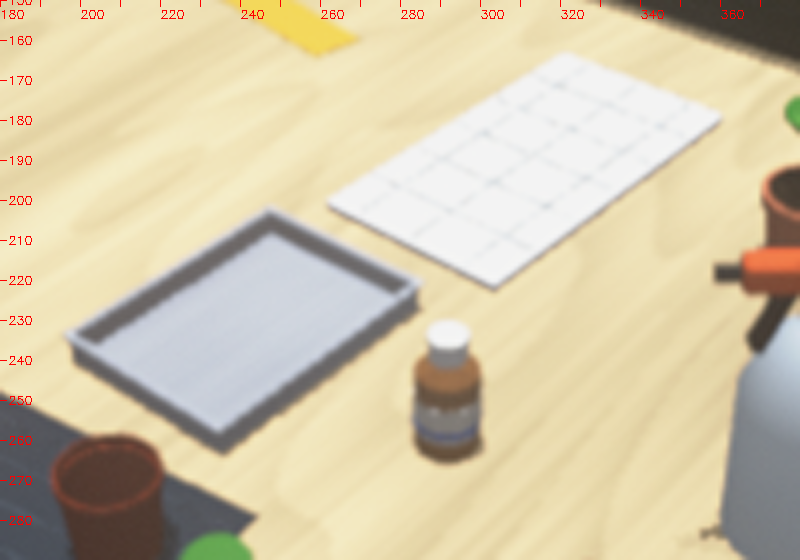

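```bash
cat >> m.py <<'E'
print("---")
S=lambda p,z,u0,v0,k:pr("scene",back(g,(np.array(p,float)+.5)/k-.5+[u0,v0],z))
S([(361,213),(261,152)],.013,60,230,4); pr("top screws z13",c1([(401,444),(424,655)],.013))
S([(590,152)],.06,60,230,4);S([(375,358)],.05,60,230,4);S([(493,291)],.024,60,230,4)
S([(447,333)],.083,180,150,4)
S([(497,156)],.008,180,150,4)
S([(565,52),(722,118),(494,289),(328,206)],.008,180,150,4)
pr("plants top",back(f,[(172,131),(392,139)],.06))
E
python3 m.py | sed -n '/---/,$p'
python3 - <<'E'
from h import *
f=pickle.load(open("top.pkl","rb"))
crop(f,"c4",145,95,60,60,8);crop(f,"c5",365,110,60,60,8)
import numpy as np
a=cv2.imread("pics/c4.png");b=cv2.imread("pics/c5.png");cv2.imwrite("pics/c45.png",cv2.resize(np.hstack([a,b]),None,fx=.8,fy=.8))
E
```

```text
---
scene [[0.4431, -0.2842], [0.3538, -0.2923]]
top screws z13 [[0.4468, -0.286], [0.3566, -0.2933]]
scene [[0.549, -0.1961]]
scene [[0.5661, -0.3575]]
scene [[0.5566, -0.2791]]
scene [[0.6363, -0.0052]]
scene [[0.4766, 0.2667]]
scene [[0.4239, 0.4376], [0.584, 0.4256], [0.5756, 0.1279], [0.4197, 0.1331]]
plants top [[0.7141, 0.2946], [0.6848, -0.258]]
```

View pics/c45.png

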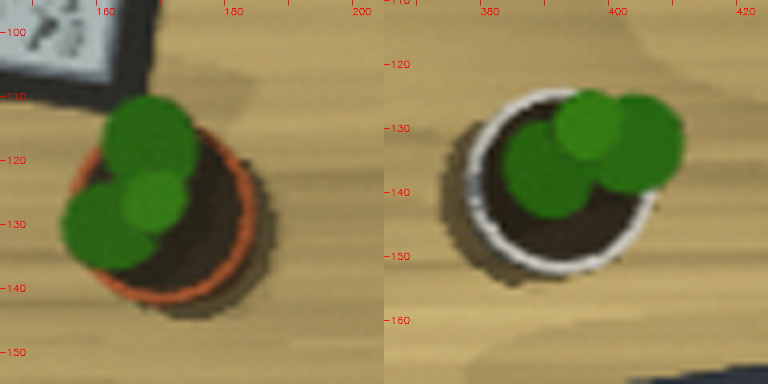

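Request:
servo_tool(series=[{"travel":[0.015,-0.014,0],"roll":0},{"travel":[0.026,-0.024,0],"roll":0},{"travel":[0.026,-0.024,0],"roll":0},{"travel":[0.028,-0.026,0],"roll":0},{"travel":[0.028,-0.026,0],"roll":0},{"travel":[0.028,-0.026,0],"roll":0},{"travel":[0.028,-0.026,0],"roll":0},{"travel":[0.028,-0.026,0],"roll":0}])

```text
time: 0.77
tcp_pos: [0.316, -0.4719, 0.2244]
ee_rot: [-3.14, 0.01, 0.205]
force: [0.6, -0.7, -0.8]
width: 1.002
```

```bash
cat > go.py <<'E'
import sys,numpy as np
from workcell import r
from scipy.spatial.transform import Rotation as Rn
def go(x,y,z,yaw=None):
    s=r.observe();p=s["tcp_pos"];R=Rn.from_euler("xyz",s["ee_rot"]).as_matrix()
    yw=np.degrees(np.arctan2(R[1,0],R[0,0]));d=np.array([x,y,z])-p
    t=R.T@d
    print("t %.2f"%s["time"],"pos",p.round(4),"rpy",np.degrees(s["ee_rot"]).round(2),"F",s["force"].round(1),"w %.4f"%(s["width"]*.0854))
    print("tool now:",t.round(4),"norm %.3f"%np.linalg.norm(t))
    if yaw is not None:
        Y=np.radians(yaw);R2=Rn.from_euler("xyz",[np.pi,0,Y]).as_matrix()
        print("roll %.2f"%(((yw-yaw+180)%360)-180),"after roll:",(R2.T@d).round(4), "q7 %.2f"%s["joint_pos"][6])
if __name__=="__main__":
    a=[float(v) for v in sys.argv[1:]];go(*a)
E
python3 go.py .446 -.290 .13 106.2
```

```text
t 0.77 pos [ 0.316  -0.4719  0.2244] rpy [-179.9     0.56   11.77] F [ 0.6 -0.7 -0.8] w 0.0855
tool now: [ 0.1653 -0.1514  0.093 ] norm 0.243
roll -94.43 after roll: [0.1384 0.1756 0.0944] q7 -0.46
```

Request:
servo_tool(series=[{"travel":[0.024,-0.022,0.008],"roll":0},{"travel":[0.024,-0.022,0.008],"roll":0},{"travel":[0.024,-0.022,0.008],"roll":0},{"travel":[0.024,-0.022,0.008],"roll":0},{"travel":[0.024,-0.022,0.008],"roll":0},{"travel":[0.024,-0.022,0.008],"roll":0},{"travel":[0.021,-0.019,0.008],"roll":0},{"travel":[0,0,0],"roll":-7.1}], gripper=0.055)

```text
time: 1.43
tcp_pos: [0.4559, -0.2699, 0.1643]
ee_rot: [-3.135, 0.006, 0.345]
force: [0.2, 0.9, 0.1]
width: 0.642
```

Request:
servo_tool(series=[{"travel":[0,0,0.005],"roll":-7.1},{"travel":[0,0,0.005],"roll":-7.1},{"travel":[0,0,0.005],"roll":-7.1},{"travel":[0,0,0.005],"roll":-7.1},{"travel":[0,0,0.005],"roll":-7.1},{"travel":[0,0,0.005],"roll":-7.1},{"travel":[0,0,0.005],"roll":-7.1},{"travel":[0,0,0.005],"roll":-7.1}])

```text
time: 2.1
tcp_pos: [0.4577, -0.2629, 0.1208]
ee_rot: [-3.13, -0.004, 1.338]
force: [-0.7, 0.2, 0.6]
width: 0.648
```

```bash
python3 go.py .446 -.290 .08 106.2
```

```text
t 2.10 pos [ 0.4577 -0.2629  0.1208] rpy [-179.34   -0.23   76.67] F [-0.7  0.2  0.6] w 0.0553
tool now: [-0.0292 -0.0047  0.0408] norm 0.050
roll -29.53 after roll: [-0.0227 -0.0188  0.0408] q7 -0.08
```

Request:
servo_tool(series=[{"travel":[0,0,0.004],"roll":-7.1},{"travel":[0,0,0.004],"roll":-7.1},{"travel":[0,0,0.004],"roll":-7.1},{"travel":[0,0,0.004],"roll":-7.1},{"travel":[-0.012,-0.01,0.005],"roll":-1.1},{"travel":[-0.011,-0.009,0.005],"roll":0},{"travel":[0,0,0],"roll":0}])

```text
time: 2.68
tcp_pos: [0.4432, -0.2901, 0.0908]
ee_rot: [-3.131, -0.014, 1.863]
force: [-0.4, 0.1, -0.7]
width: 0.645
```

```bash
python3 go.py .446 -.290 .004 106.2;python3 - <<'E'
from h import *
from workcell import r
print(r.observe()["joint_pos"].round(2))
f=r.grab_frame("scene");crop(f,"a1",60,150,200,150,4)
f=r.grab_frame("top");crop(f,"a2",335,160,133,130,6)
E
```

```text
t 2.68 pos [ 0.4432 -0.2901  0.0908] rpy [-179.4    -0.81  106.74] F [-0.4  0.1 -0.7] w 0.0551
tool now: [-0.0019  0.0036  0.0867] norm 0.087
roll 0.54 after roll: [-0.0007  0.0027  0.0868] q7 0.34
[ 0.8   0.6  -0.41  2.12  0.46  0.53  0.34]
```

View pics/a1.png

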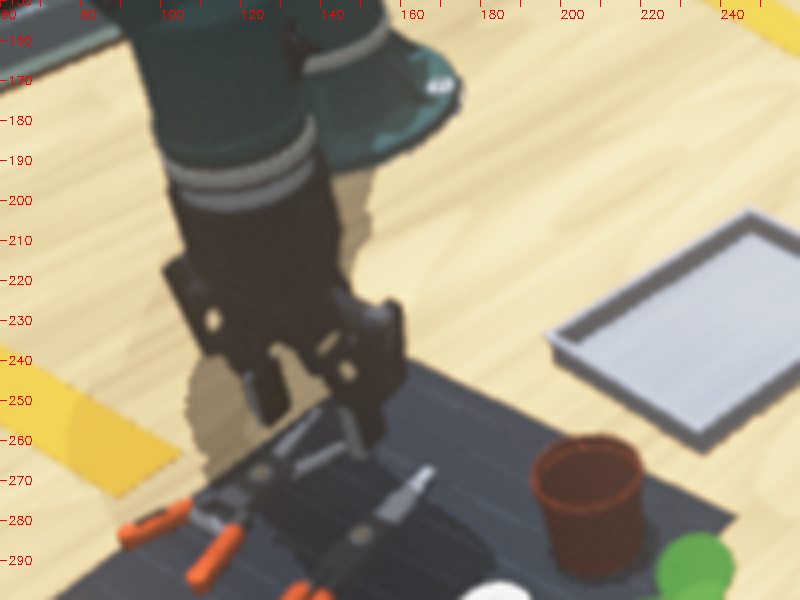

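Request:
servo_tool(series=[{"travel":[0,0.003,0.02],"roll":0.5},{"travel":[0,0,0.02],"roll":0},{"travel":[0,0,0.02],"roll":0},{"travel":[0,0,0.013],"roll":0},{"travel":[0,0,0.007],"roll":0},{"travel":[0,0,0],"roll":0}])

```text
time: 3.28
tcp_pos: [0.4531, -0.2839, 0.0119]
ee_rot: [3.141, -0.009, 1.856]
force: [-0.2, 1.3, -0.5]
width: 0.647
```

```bash
python3 go.py .446 -.290 .004 106.2
```

```text
t 3.28 pos [ 0.4531 -0.2839  0.0119] rpy [179.98  -0.52 106.34] F [-0.2  1.3 -0.5] w 0.0552
tool now: [-0.0039 -0.0086  0.0079] norm 0.012
roll 0.14 after roll: [-0.0039 -0.0086  0.0079] q7 0.23
```

Request:
servo_tool(series=[{"travel":[-0.004,-0.008,0.004],"roll":0},{"travel":[0,0,0.003],"roll":0},{"travel":[0,0,0],"roll":0}])

```text
time: 3.53
tcp_pos: [0.4478, -0.2896, 0.0058]
ee_rot: [3.139, -0.008, 1.858]
force: [0.9, 1.0, -0.5]
width: 0.641
```

```bash
python3 go.py .446 -.290 .004 106.2
```

```text
t 3.53 pos [ 0.4478 -0.2896  0.0058] rpy [179.85  -0.44 106.43] F [ 0.9  1.  -0.5] w 0.0548
tool now: [ 0.0001 -0.0019  0.0018] norm 0.003
roll 0.23 after roll: [ 0.0002 -0.0019  0.0018] q7 0.23
```

Request:
servo_tool(series=[{"travel":[0,-0.001,0.001],"roll":0},{"travel":[0,0,0],"roll":0},{"travel":[0,0,0],"roll":0},{"travel":[0,0,0],"roll":0},{"travel":[0,0,0],"roll":0},{"travel":[0,0,0],"roll":0}], gripper=0.0, newtons=40)

```text
time: 4.03
tcp_pos: [0.4474, -0.2913, 0.0069]
ee_rot: [3.136, -0.005, 1.855]
force: [0.1, -0.3, -0.8]
width: 0.241
```

```bash
python3 go.py .446 -.290 .004 106.2
```

```text
t 4.03 pos [ 0.4474 -0.2913  0.0069] rpy [179.7   -0.28 106.31] F [ 0.1 -0.3 -0.8] w 0.0205
tool now: [ 0.0016 -0.001   0.003 ] norm 0.003
roll 0.11 after roll: [ 0.0016 -0.001   0.0029] q7 0.23
```

Request:
servo_tool(series=[{"travel":[0,0,-0.008],"roll":0},{"travel":[0,0,-0.02],"roll":0},{"travel":[0,0,-0.025],"roll":0},{"travel":[0,0,-0.025],"roll":0},{"travel":[0,0,-0.025],"roll":0},{"travel":[0,0,-0.02],"roll":0},{"travel":[0,0,0],"roll":0}])

```text
time: 4.62
tcp_pos: [0.4453, -0.2904, 0.1358]
ee_rot: [3.141, -0.009, 1.858]
force: [1.3, -0.1, -0.8]
width: 0.236
```

```bash
cat > tgt.py <<'E'
import numpy as np
BC=np.array([.499,.2835]);by=np.radians(-1.9)
def bd(x,y): 
    c,s=np.cos(by),np.sin(by);return BC+[c*x-s*y,s*x+c*y]
print({k:bd(*v).round(4).tolist() for k,v in dict(snips=(.003,0),tub=(0,.1),pot=(0,-.1),bottle=(.12,0)).items()})
E
python3 tgt.py;python3 go.py .502 .2834 .15 -1.9;python3 - <<'E'
from h import *
from workcell import r
f=r.grab_frame("scene");crop(f,"a3",60,150,200,150,4)
E
```

```text
{'snips': [0.502, 0.2834], 'tub': [0.5023, 0.3834], 'pot': [0.4957, 0.1836], 'bottle': [0.6189, 0.2795]}
t 4.62 pos [ 0.4453 -0.2904  0.1358] rpy [179.98  -0.52 106.43] F [ 1.3 -0.1 -0.8] w 0.0201
tool now: [ 0.5345  0.2168 -0.0093] norm 0.577
roll 108.33 after roll: [ 0.0377 -0.5754 -0.0142] q7 0.38
```

View pics/a3.png

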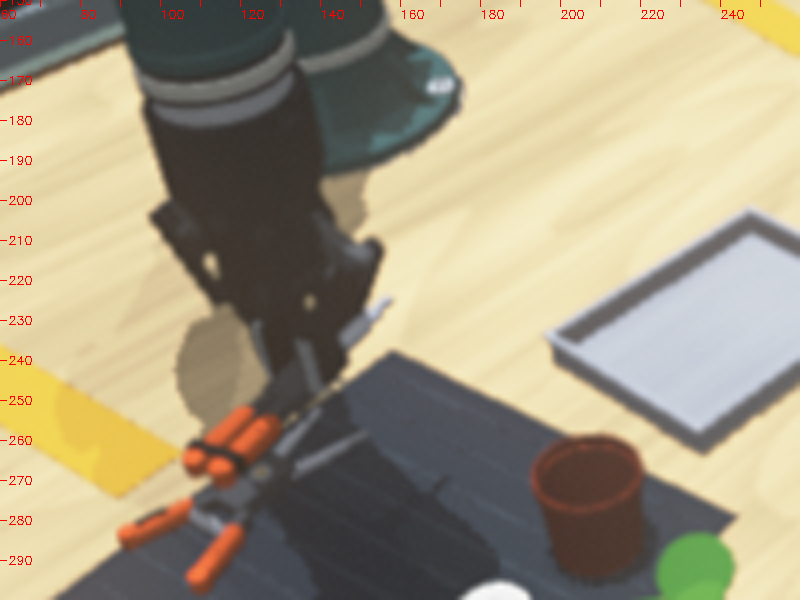

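Request:
servo_tool(series=[{"travel":[0.015,0.006,-0.002],"roll":0},{"travel":[0.025,0.01,-0.002],"roll":0},{"travel":[0.032,0.013,-0.002],"roll":0},{"travel":[0.035,0.0142,-0.001],"roll":0},{"travel":[0.035,0.0142,-0.001],"roll":0},{"travel":[0.035,0.0142,-0.001],"roll":0},{"travel":[0.035,0.0142,-0.001],"roll":0},{"travel":[0.035,0.0142,0],"roll":0}])

```text
time: 5.33
tcp_pos: [0.4669, -0.0285, 0.1401]
ee_rot: [-3.128, -0.009, 1.831]
force: [-0.0, 0.8, -1.0]
width: 0.24
```

```bash
python3 go.py .502 .2834 .15 -1.9
```

```text
t 5.33 pos [ 0.4669 -0.0285  0.1401] rpy [-179.21   -0.52  104.91] F [-0.   0.8 -1. ] w 0.0205
tool now: [ 0.2924  0.1141 -0.0088] norm 0.314
roll 106.81 after roll: [ 0.0248 -0.3129 -0.0099] q7 -0.17
```

Request:
servo_tool(series=[{"travel":[0.035,0.0137,-0.001],"roll":0},{"travel":[0.035,0.0137,-0.001],"roll":0},{"travel":[0.035,0.0137,-0.001],"roll":0},{"travel":[0.035,0.0137,-0.001],"roll":0},{"travel":[0.035,0.0137,-0.001],"roll":0},{"travel":[0.035,0.0137,-0.001],"roll":0},{"travel":[0.03,0.012,-0.001],"roll":0},{"travel":[0.02,0.008,-0.001],"roll":0}])

```text
time: 6.0
tcp_pos: [0.4902, 0.265, 0.1404]
ee_rot: [-3.112, -0.01, 1.838]
force: [0.5, 0.1, -0.2]
width: 0.238
```

Request:
servo_tool(series=[{"travel":[0,0,0],"roll":4},{"travel":[0,0,0],"roll":7},{"travel":[0,0,0],"roll":7},{"travel":[0,0,0],"roll":7},{"travel":[0,0,0],"roll":7},{"travel":[0,0,0],"roll":7},{"travel":[0,0,0],"roll":7},{"travel":[0,0,0],"roll":7}])

```text
time: 6.67
tcp_pos: [0.4822, 0.2736, 0.1307]
ee_rot: [-3.106, 0.029, 0.899]
force: [-0.4, -0.1, -1.1]
width: 0.244
```

Request:
servo_tool(series=[{"travel":[0,0,0],"roll":7},{"travel":[0,0,0],"roll":7},{"travel":[0,0,0],"roll":7},{"travel":[0,0,0],"roll":7},{"travel":[0,0,0],"roll":7},{"travel":[0,0,0],"roll":7},{"travel":[0,0,0],"roll":7}])

```text
time: 7.25
tcp_pos: [0.4752, 0.2691, 0.1219]
ee_rot: [3.131, 0.06, 0.023]
force: [0.6, -0.4, -1.5]
width: 0.236
```

```bash
python3 go.py .502 .2834 .1 -1.9
```

```text
t 7.25 pos [0.4752 0.2691 0.1219] rpy [179.37   3.42   1.34] F [ 0.6 -0.4 -1.5] w 0.0202
tool now: [ 0.0283 -0.0139  0.0201] norm 0.037
roll 3.24 after roll: [ 0.0263 -0.0152  0.0219] q7 -2.05
```

Request:
servo_tool(series=[{"travel":[0,0,0],"roll":0},{"travel":[0,0,0],"roll":0},{"travel":[0,0,0],"roll":0}])

```text
time: 7.5
tcp_pos: [0.4727, 0.268, 0.1191]
ee_rot: [3.126, 0.064, 0.027]
force: [1.1, 0.2, -1.9]
width: 0.238
```

```bash
python3 go.py .502 .2834 .1 -1.9; python3 -c "
from workcell import r
print(r.observe()['joint_pos'].round(3))"
```

```text
t 7.50 pos [0.4727 0.268  0.1191] rpy [179.08   3.67   1.57] F [ 1.1  0.2 -1.9] w 0.0204
tool now: [ 0.0308 -0.0149  0.0169] norm 0.038
roll 3.47 after roll: [ 0.0287 -0.0164  0.0191] q7 -2.05
[-0.626  0.549  0.053  2.061 -0.084  0.597 -2.052]
```

```bash
python3 -c "
from workcell import r
import numpy as np
np.set_printoptions(suppress=True)
for i in range(4):
    s=r.observe();print(s['time'],s['tcp_pos'].round(4),np.degrees(s['ee_rot']).round(2),s['joint_pos'].round(4),s['qd'].round(3),s['joint_efforts'].round(1));r.grab_frame('top')"
```

```text
7.5 [0.4727 0.268  0.1191] [179.08   3.67   1.57] [-0.6258  0.5488  0.0526  2.0612 -0.0844  0.5968 -2.0515] [ 0.004  0.01  -0.011  0.008  0.017 -0.002  0.014] [ -0.1 -45.5   1.5 -12.4  -0.    0.2  -0. ]
7.55 [0.4726 0.268  0.1191] [179.09   3.68   1.56] [-0.6255  0.5488  0.0522  2.0613 -0.0844  0.5969 -2.0517] [ 0.006 -0.009 -0.002 -0.006 -0.007  0.004 -0.009] [ -0.1 -45.8   1.5 -12.7  -0.    0.2   0. ]
7.6 [0.4729 0.268  0.1193] [179.11   3.66   1.52] [-0.6252  0.5484  0.0522  2.061  -0.0847  0.597  -2.0521] [ 0.003 -0.006  0.001 -0.009 -0.005 -0.001 -0.007] [ -0.1 -45.4   1.4 -12.4  -0.    0.2   0. ]
7.65 [0.4732 0.2681 0.1195] [179.13   3.63   1.48] [-0.625   0.5482  0.0523  2.0607 -0.0848  0.5969 -2.0523] [ 0.001 -0.004  0.003 -0.005 -0.001 -0.003 -0.003] [ -0.1 -45.3   1.4 -12.4  -0.    0.2   0. ]
```

Request:
servo_tool(series=[{"travel":[0,0,0],"roll":0}])

```text
time: 7.78
tcp_pos: [0.4735, 0.2681, 0.1197]
ee_rot: [3.127, 0.063, 0.026]
force: [-0.5, 0.5, -0.3]
width: 0.242
```

```bash
python3 -c "
from workcell import r
import numpy as np
np.set_printoptions(suppress=True)
for i in range(2):
    s=r.observe();print(s['time'],s['tcp_pos'].round(4),np.degrees(s['ee_rot']).round(2),s['joint_pos'].round(4),s['qd'].round(3),s['joint_efforts'].round(1));r.grab_frame('top')"
```

```text
7.7833 [0.4735 0.2681 0.1197] [179.16   3.6    1.48] [-0.6246  0.5479  0.0522  2.0604 -0.085   0.5968 -2.0518] [ 0.005  0.001 -0.003  0.001  0.001 -0.001  0.009] [ -0.1 -45.4   1.4 -12.4  -0.    0.2  -0. ]
7.8333 [0.4735 0.2681 0.1198] [179.16   3.6    1.47] [-0.6246  0.5479  0.0523  2.0604 -0.085   0.5968 -2.0518] [-0.001 -0.001  0.003 -0.     0.    -0.    -0.004] [ -0.1 -45.4   1.3 -12.5  -0.    0.2   0. ]
```

```bash
cat > til.py <<'E'
from workcell import r
import numpy as np
from scipy.spatial.transform import Rotation as Rn
s=r.observe();z=Rn.from_euler("xyz",s["ee_rot"]).as_matrix()[:,2];p=s["tcp_pos"]
az=np.arctan2(p[1],p[0]);zz=np.degrees(z[:2])
print("t %.2f"%s["time"],"tilt world",zz.round(2),"radial %.2f tang %.2f"%(zz@[np.cos(az),np.sin(az)],zz@[-np.sin(az),np.cos(az)]),p.round(4))
E
python3 til.py
```

```text
t 7.88 tilt world [-3.57 -0.93] radial -3.57 tang 0.95 [0.4736 0.2681 0.1198]
```

Request:
servo_tool(series=[{"travel":[0,0,-0.03],"roll":0},{"travel":[0,0,-0.03],"roll":0},{"travel":[0,0,-0.03],"roll":0},{"travel":[0,0,-0.03],"roll":0},{"travel":[0,0,0],"roll":0},{"travel":[0,0,0],"roll":0}])

```text
time: 8.38
tcp_pos: [0.4804, 0.2689, 0.2435]
ee_rot: [3.125, 0.067, 0.026]
force: [-0.2, -1.5, -1.7]
width: 0.242
```

```bash
python3 til.py
```

```text
t 8.38 tilt world [-3.8  -1.07] radial -3.84 tang 0.92 [0.4804 0.2689 0.2435]
```

Request:
servo_tool(series=[{"travel":[0,0,0.03],"roll":0},{"travel":[0,0,0.03],"roll":0},{"travel":[0,0,0.03],"roll":0},{"travel":[0,0,0.03],"roll":0},{"travel":[0,0,0],"roll":0},{"travel":[0,0,0],"roll":0}])

```text
time: 8.88
tcp_pos: [0.4739, 0.2673, 0.1198]
ee_rot: [3.128, 0.062, 0.027]
force: [-0.2, 0.2, -0.5]
width: 0.239
```

```bash
python3 til.py
```

```text
t 8.88 tilt world [-3.55 -0.89] radial -3.53 tang 0.97 [0.4739 0.2673 0.1198]
```

Request:
servo_tool(series=[{"travel":[0,0,0],"roll":-7},{"travel":[0,0,0],"roll":-7},{"travel":[0,0,0],"roll":-7},{"travel":[0,0,0],"roll":-7},{"travel":[0,0,0],"roll":0},{"travel":[0,0,0],"roll":0}])

```text
time: 9.38
tcp_pos: [0.476, 0.2675, 0.1247]
ee_rot: [-3.125, 0.058, 0.529]
force: [0.2, -0.1, -0.8]
width: 0.243
```

```bash
python3 til.py
```

```text
t 9.38 tilt world [-3.33 -0.88] radial -3.33 tang 0.87 [0.476  0.2675 0.1247]
```

Request:
servo_tool(series=[{"travel":[0,0,0],"roll":3.5},{"travel":[0,0,0],"roll":3.5},{"travel":[0,0,0],"roll":3.5},{"travel":[0,0,0],"roll":3.5},{"travel":[0,0,0],"roll":3.5},{"travel":[0,0,0],"roll":3.5},{"travel":[0,0,0],"roll":3.5},{"travel":[0,0,0],"roll":3.5}])

```text
time: 10.05
tcp_pos: [0.4801, 0.269, 0.1321]
ee_rot: [3.131, 0.048, -0.009]
force: [-0.1, -0.7, -0.5]
width: 0.242
```

```bash
python3 til.py
```

```text
t 10.05 tilt world [-2.76 -0.55] radial -2.68 tang 0.86 [0.4801 0.269  0.1321]
```

Request:
servo_tool(series=[{"travel":[0,0,0],"roll":0},{"travel":[0,0,0],"roll":0},{"travel":[0,0,0],"roll":0},{"travel":[0,0,0],"roll":0},{"travel":[0,0,0],"roll":0},{"travel":[0,0,0],"roll":0},{"travel":[0,0,0],"roll":0},{"travel":[0,0,0],"roll":0}])

```text
time: 10.72
tcp_pos: [0.4811, 0.27, 0.1347]
ee_rot: [3.133, 0.044, -0.012]
force: [-0.2, -0.4, -1.1]
width: 0.244
```

```bash
python3 til.py
```

```text
t 10.72 tilt world [-2.55 -0.45] radial -2.45 tang 0.86 [0.4811 0.27   0.1347]
```

Request:
servo_tool(series=[{"travel":[0,0,0],"roll":-3.5},{"travel":[0,0,0],"roll":-3.5},{"travel":[0,0,0],"roll":-3.5},{"travel":[0,0,0],"roll":-3.5},{"travel":[0,0,0],"roll":3.5},{"travel":[0,0,0],"roll":3.5},{"travel":[0,0,0],"roll":3.5},{"travel":[0,0,0],"roll":3.5}])

```text
time: 11.38
tcp_pos: [0.4811, 0.2689, 0.134]
ee_rot: [3.133, 0.046, -0.011]
force: [0.1, -0.7, -0.9]
width: 0.241
```

```bash
python3 til.py
```

```text
t 11.38 tilt world [-2.66 -0.46] radial -2.54 tang 0.89 [0.4811 0.2689 0.134 ]
```

Request:
servo_tool(series=[{"travel":[0,0,0],"roll":-7},{"travel":[0,0,0],"roll":-7},{"travel":[0,0,0],"roll":-7},{"travel":[0,0,0],"roll":-7},{"travel":[0,0,0],"roll":0},{"travel":[0,0,0],"roll":0}])

```text
time: 11.88
tcp_pos: [0.4809, 0.2685, 0.1334]
ee_rot: [-3.128, 0.046, 0.489]
force: [0.5, 0.2, -0.2]
width: 0.242
```

```bash
python3 til.py
```

```text
t 11.88 tilt world [-2.7  -0.54] radial -2.62 tang 0.84 [0.4809 0.2685 0.1334]
```

Request:
servo_tool(series=[{"travel":[0,0,0],"roll":3.5},{"travel":[0,0,0],"roll":3.5},{"travel":[0,0,0],"roll":3.5},{"travel":[0,0,0],"roll":3.5},{"travel":[0,0,0],"roll":3.5},{"travel":[0,0,0],"roll":3.5},{"travel":[0,0,0],"roll":3.5},{"travel":[0,0,0],"roll":3.5}])

```text
time: 12.55
tcp_pos: [0.4811, 0.2678, 0.1332]
ee_rot: [3.13, 0.047, -0.05]
force: [-0.6, 0.0, -0.9]
width: 0.239
```

```bash
python3 til.py; python3 go.py .502 .2834 .06 -1.9
```

```text
t 12.55 tilt world [-2.72 -0.55] radial -2.64 tang 0.84 [0.4811 0.2678 0.1332]
t 12.55 pos [0.4811 0.2678 0.1332] rpy [179.32   2.69  -2.85] F [-0.6  0.  -0.9] w 0.0204
tool now: [ 0.0235 -0.0175  0.0719] norm 0.078
roll -0.95 after roll: [ 0.0204 -0.0163  0.0732] q7 -2.11
```

Request:
servo_tool(series=[{"travel":[0.022,-0.017,0.02],"roll":-1},{"travel":[0,0,0.036],"roll":0},{"travel":[0,0,0.018],"roll":0},{"travel":[0,0,0],"roll":0}])

```text
time: 12.88
tcp_pos: [0.5039, 0.2855, 0.058]
ee_rot: [3.133, 0.039, -0.045]
force: [-1.6, 0.1, -0.9]
width: 0.238
```

```bash
python3 til.py; python3 go.py .502 .2834 .015 -1.9
```

```text
t 12.88 tilt world [-2.26 -0.38] radial -2.16 tang 0.79 [0.5039 0.2855 0.058 ]
t 12.88 pos [0.5039 0.2855 0.058 ] rpy [179.52   2.25  -2.59] F [-1.6  0.1 -0.9] w 0.0203
tool now: [-0.0001  0.0018  0.043 ] norm 0.043
roll -0.69 after roll: [-0.0018  0.0022  0.043 ] q7 -2.10
```

Request:
servo_tool(series=[{"travel":[-0.001,0.002,0.022],"roll":-0.7},{"travel":[0,0,0.014],"roll":0},{"travel":[0,0,0],"roll":0}])

```text
time: 13.13
tcp_pos: [0.5022, 0.2838, 0.0221]
ee_rot: [3.133, 0.038, -0.038]
force: [-0.1, -0.3, -0.5]
width: 0.245
```

```bash
python3 til.py; python3 go.py .502 .2834 .015 -1.9;python3 - <<'E'
from h import *
from workcell import r
f=r.grab_frame("scene");crop(f,"b1",220,110,160,130,5)
f=r.grab_frame("top");crop(f,"b2",115,150,150,120,5)
E
```

```text
t 13.13 tilt world [-2.2 -0.4] radial -2.11 tang 0.74 [0.5022 0.2838 0.0221]
t 13.13 pos [0.5022 0.2838 0.0221] rpy [179.52   2.18  -2.2 ] F [-0.1 -0.3 -0.5] w 0.0209
tool now: [0.0001 0.0003 0.0071] norm 0.007
roll -0.30 after roll: [-0.0001  0.0004  0.0071] q7 -2.08
```

View pics/b1.png

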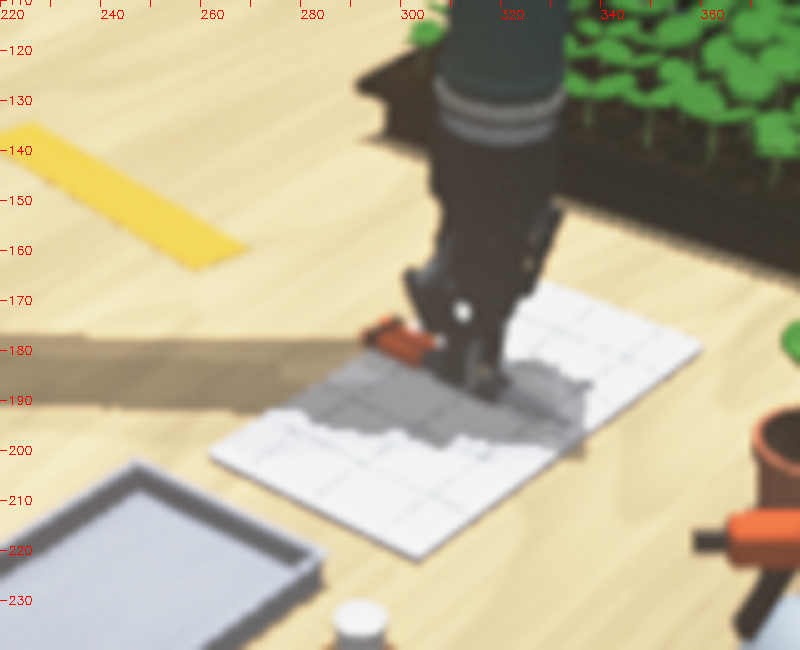

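View pics/b2.png

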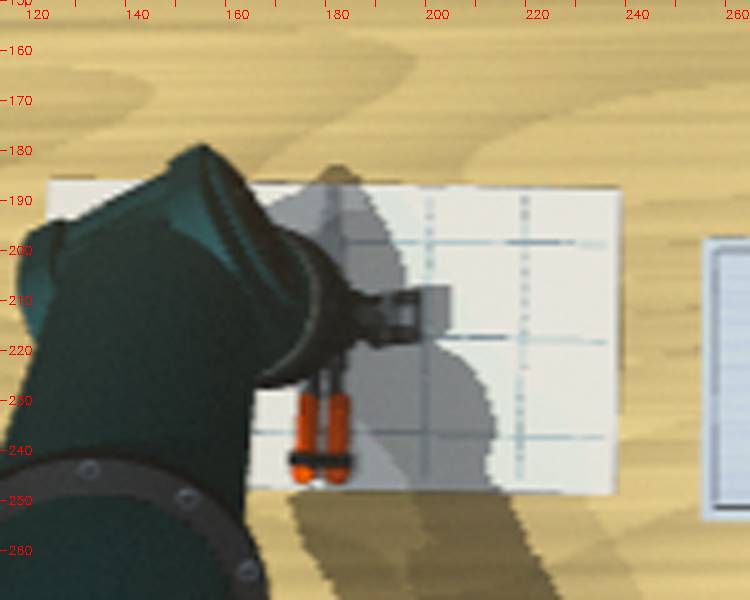

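Request:
servo_tool(series=[{"travel":[0,0,0.004],"roll":-0.3},{"travel":[0,0,0.002],"roll":0}])

```text
time: 13.4
tcp_pos: [0.5046, 0.285, 0.0204]
ee_rot: [3.137, 0.032, -0.033]
force: [-0.8, 0.2, -0.8]
width: 0.24
```

```bash
python3 go.py .502 .2834 .015 -1.9
```

```text
t 13.40 pos [0.5046 0.285  0.0204] rpy [179.73   1.84  -1.92] F [-0.8  0.2 -0.8] w 0.0205
tool now: [-0.0024  0.0016  0.0054] norm 0.006
roll -0.02 after roll: [-0.0025  0.0017  0.0054] q7 -2.08
```

Request:
servo_tool(series=[{"travel":[-0.002,0.001,0.004],"roll":0},{"travel":[-0.001,0.001,0.001],"roll":0},{"travel":[0,0,0],"roll":0}])

```text
time: 13.65
tcp_pos: [0.5025, 0.2837, 0.0172]
ee_rot: [3.139, 0.029, -0.034]
force: [0.2, -1.2, -1.8]
width: 0.242
```

```bash
python3 go.py .502 .2834 .015 -1.9
```

```text
t 13.65 pos [0.5025 0.2837 0.0172] rpy [179.86   1.65  -1.95] F [ 0.2 -1.2 -1.8] w 0.0207
tool now: [-0.0004  0.0004  0.0022] norm 0.002
roll -0.05 after roll: [-0.0005  0.0004  0.0022] q7 -2.08
```

Request:
servo_tool(series=[{"travel":[0,0,0.001],"roll":0},{"travel":[0,0,0],"roll":0},{"travel":[0,0,0],"roll":0}], gripper=0.045)

```text
time: 13.9
tcp_pos: [0.5028, 0.2838, 0.0169]
ee_rot: [3.14, 0.028, -0.034]
force: [0.3, 0.5, 0.3]
width: 0.529
```

Request:
servo_tool(series=[{"travel":[0,0,-0.015],"roll":0},{"travel":[0,0,-0.03],"roll":0},{"travel":[0,0,-0.04],"roll":0},{"travel":[0,0,-0.04],"roll":0}])

```text
time: 14.23
tcp_pos: [0.5008, 0.281, 0.1374]
ee_rot: [3.129, 0.044, -0.034]
force: [0.9, 1.1, -0.6]
width: 0.529
```

```bash
python3 til.py; python3 go.py .567 -.357 .15 -90;python3 - <<'E'
from h import *
from workcell import r
f=r.grab_frame("top");crop(f,"b3",115,150,150,120,5)
E
```

```text
t 14.23 tilt world [-2.56 -0.64] radial -2.55 tang 0.70 [0.5008 0.281  0.1374]
t 14.23 pos [0.5008 0.281  0.1374] rpy [179.28   2.54  -1.97] F [ 0.9  1.1 -0.6] w 0.0452
tool now: [ 0.0875  0.6355 -0.0085] norm 0.642
roll 88.03 after roll: [ 0.638  -0.0662 -0.0126] q7 -2.10
```

View pics/b3.png

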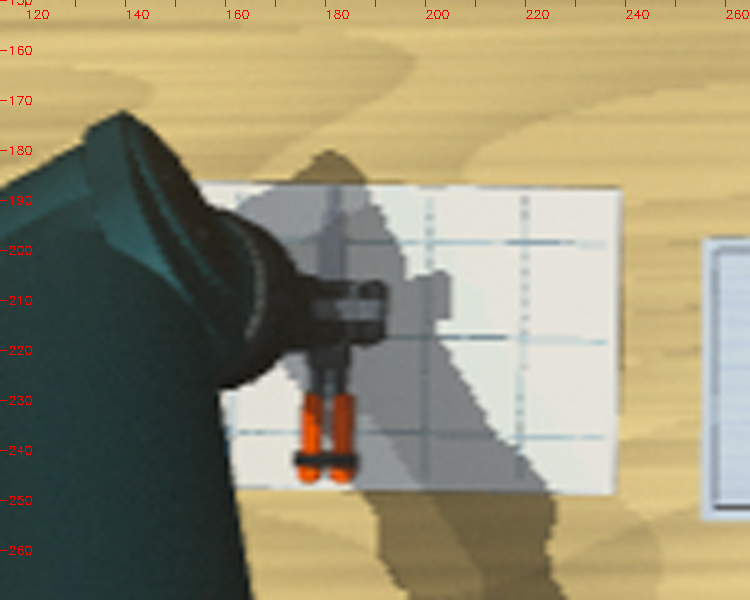

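Request:
servo_tool(series=[{"travel":[0.002,0.018,0],"roll":0},{"travel":[0.004,0.032,0],"roll":0},{"travel":[0.006,0.04,0],"roll":0},{"travel":[0.006,0.04,0],"roll":0},{"travel":[0.006,0.04,0],"roll":0},{"travel":[0.006,0.04,0],"roll":0},{"travel":[0.006,0.04,0],"roll":0},{"travel":[0.006,0.04,0],"roll":0}], gripper=0.085)

```text
time: 14.95
tcp_pos: [0.5471, 0.0014, 0.1498]
ee_rot: [-3.127, 0.013, -0.008]
force: [0.8, 0.4, -0.6]
width: 0.999
```

Request:
servo_tool(series=[{"travel":[0.006,0.04,0],"roll":0},{"travel":[0.006,0.04,0],"roll":0},{"travel":[0.006,0.04,0],"roll":0},{"travel":[0.006,0.04,0],"roll":0},{"travel":[0.006,0.04,0],"roll":0},{"travel":[0.006,0.04,0],"roll":0},{"travel":[0.004,0.03,0],"roll":0}])

```text
time: 15.53
tcp_pos: [0.584, -0.2813, 0.1456]
ee_rot: [-3.128, 0.009, -0.011]
force: [0.3, -0.5, -0.1]
width: 0.994
```

```bash
python3 til.py; python3 go.py .567 -.357 .12 96.8
```

```text
t 15.53 tilt world [-0.49  0.76] radial -0.77 tang 0.47 [ 0.584  -0.2813  0.1456]
t 15.53 pos [ 0.584  -0.2813  0.1456] rpy [-179.24    0.5    -0.66] F [ 0.3 -0.5 -0.1] w 0.0849
tool now: [-0.0159  0.0763  0.0248] norm 0.082
roll -97.46 after roll: [-0.0732 -0.0258  0.0256] q7 -1.15
```

Request:
servo_tool(series=[{"travel":[-0.008,0.038,0],"roll":0},{"travel":[-0.008,0.036,0],"roll":0},{"travel":[0,0,0],"roll":-7.1},{"travel":[0,0,0],"roll":-7.1},{"travel":[0,0,0],"roll":-7.1},{"travel":[0,0,0],"roll":-7.1},{"travel":[0,0,0],"roll":-7.1},{"travel":[0,0,0],"roll":-7.1}])

```text
time: 16.2
tcp_pos: [0.5626, -0.3755, 0.1433]
ee_rot: [-3.136, 0.004, 0.735]
force: [0.2, 0.8, 0.2]
width: 0.995
```

Request:
servo_tool(series=[{"travel":[0,0,0],"roll":-7.1},{"travel":[0,0,0],"roll":-7.1},{"travel":[0,0,0],"roll":-7.1},{"travel":[0,0,0],"roll":-7.1},{"travel":[0,0,0],"roll":-7.1},{"travel":[0,0,0],"roll":-7.1},{"travel":[0,0,0],"roll":-7.1}])

```text
time: 16.78
tcp_pos: [0.5608, -0.3769, 0.1419]
ee_rot: [-3.134, -0.001, 1.61]
force: [0.3, -0.2, -0.1]
width: 0.993
```

```bash
python3 til.py; python3 go.py .567 -.357 .10 96.8
```

```text
t 16.78 tilt world [-0.41  0.05] radial -0.37 tang -0.18 [ 0.5608 -0.3769  0.1419]
t 16.78 pos [ 0.5608 -0.3769  0.1419] rpy [-1.7959e+02 -7.0000e-02  9.2240e+01] F [ 0.3 -0.2 -0.1] w 0.0848
tool now: [0.0196 0.0073 0.0419] norm 0.047
roll -4.56 after roll: [0.019  0.0085 0.0419] q7 0.26
```

Tilt is back to about 0.4°. Centre over the tub and view it before descending.

Request:
servo_tool(series=[{"travel":[0.019,0.007,0.01],"roll":0},{"travel":[0,0,0.02],"roll":-4.5},{"travel":[0,0,0],"roll":0}])

```text
time: 17.03
tcp_pos: [0.5663, -0.3601, 0.1116]
ee_rot: [-3.137, 0.0, 1.691]
force: [-3.3, -0.3, -0.7]
width: 0.991
```

```bash
python3 til.py; python3 go.py .567 -.357 .007 96.8;python3 - <<'E'
from h import *
from workcell import r
f=r.grab_frame("scene");crop(f,"d1",60,210,200,150,4)
E
```

```text
t 17.03 tilt world [-0.28 -0.04] radial -0.22 tang -0.19 [ 0.5663 -0.3601  0.1116]
t 17.03 pos [ 0.5663 -0.3601  0.1116] rpy [-1.7971e+02  1.0000e-02  9.6910e+01] F [-3.3 -0.3 -0.7] w 0.0846
tool now: [0.003  0.0016 0.1046] norm 0.105
roll 0.11 after roll: [0.003  0.001  0.1046] q7 0.28
```

View pics/d1.png

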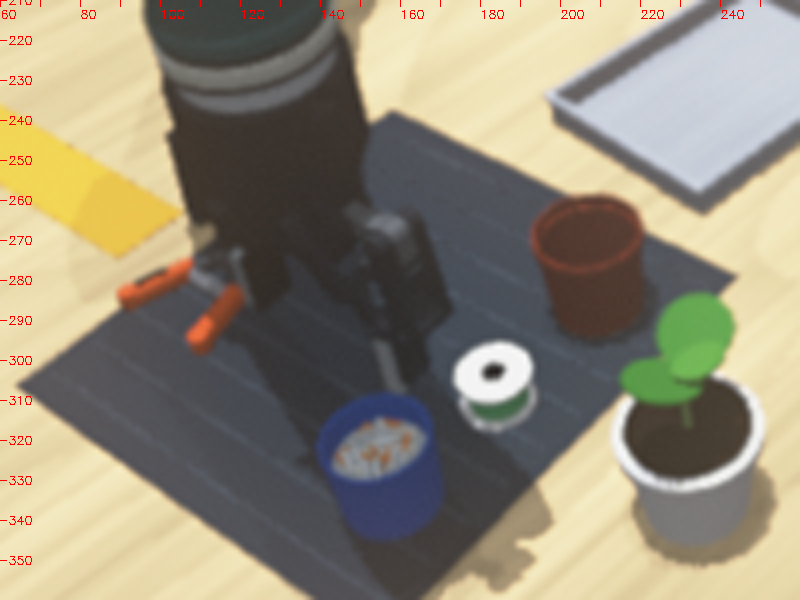

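Request:
servo_tool(series=[{"travel":[0.003,0.001,0.02],"roll":0},{"travel":[0,0,0.025],"roll":0},{"travel":[0,0,0],"roll":0}])

```text
time: 17.33
tcp_pos: [0.5716, -0.358, 0.0712]
ee_rot: [3.138, 0.004, 1.683]
force: [-1.7, -0.3, -0.9]
width: 0.995
```

```bash
python3 go.py .567 -.357 .007 96.8
```

```text
t 17.33 pos [ 0.5716 -0.358   0.0712] rpy [179.77   0.25  96.4 ] F [-1.7 -0.3 -0.9] w 0.0850
tool now: [ 0.0017 -0.0047  0.0642] norm 0.064
roll -0.40 after roll: [ 0.0015 -0.0044  0.0642] q7 0.24
```

Request:
servo_tool(series=[{"travel":[0.001,-0.005,0.02],"roll":0},{"travel":[0,-0.001,0.025],"roll":0},{"travel":[0,0,0.01],"roll":0},{"travel":[0,0,0.006],"roll":0},{"travel":[0,0,0],"roll":0}])

```text
time: 17.75
tcp_pos: [0.5704, -0.3617, 0.0154]
ee_rot: [3.13, 0.011, 1.675]
force: [-0.4, 0.1, 0.4]
width: 0.994
```

```bash
python3 go.py .567 -.357 .007 96.8
```

```text
t 17.75 pos [ 0.5704 -0.3617  0.0154] rpy [179.35   0.64  95.95] F [-0.4  0.1  0.4] w 0.0849
tool now: [ 0.0051 -0.003   0.0083] norm 0.010
roll -0.85 after roll: [ 0.005  -0.0028  0.0084] q7 0.20
```

Request:
servo_tool(series=[{"travel":[0.005,-0.003,0.006],"roll":0},{"travel":[0,0,0.001],"roll":0},{"travel":[0,0,0],"roll":0}])

```text
time: 18.0
tcp_pos: [0.5691, -0.3579, 0.0112]
ee_rot: [3.126, 0.014, 1.673]
force: [0.4, -0.6, -0.2]
width: 0.995
```

Request:
servo_tool(series=[{"travel":[0,0,0],"roll":0},{"travel":[0,0,0],"roll":0},{"travel":[0,0,0],"roll":0},{"travel":[0,0,0],"roll":0},{"travel":[0,0,0],"roll":0}], gripper=0.03, newtons=30)

```text
time: 18.42
tcp_pos: [0.5701, -0.3583, 0.0141]
ee_rot: [3.124, 0.016, 1.673]
force: [-0.6, -0.6, -0.6]
width: 0.644
```

```bash
python3 til.py; python3 go.py .567 -.357 .007 96.8
```

```text
t 18.42 tilt world [ 1.11 -0.82] radial 1.37 tang -0.10 [ 0.5701 -0.3583  0.0141]
t 18.42 pos [ 0.5701 -0.3583  0.0141] rpy [178.98   0.93  95.87] F [-0.6 -0.6 -0.6] w 0.0550
tool now: [ 0.0017 -0.0031  0.007 ] norm 0.008
roll -0.93 after roll: [ 0.0017 -0.0029  0.0071] q7 0.19
```

Request:
servo_tool(series=[{"travel":[0,0,-0.008],"roll":0},{"travel":[0,0,-0.025],"roll":0},{"travel":[0,0,-0.035],"roll":0},{"travel":[0,0,-0.035],"roll":0},{"travel":[0,0,-0.025],"roll":0},{"travel":[0,0,0],"roll":0}])

```text
time: 18.92
tcp_pos: [0.566, -0.3552, 0.1457]
ee_rot: [3.129, 0.012, 1.674]
force: [1.9, -0.7, 0.2]
width: 0.648
```

```bash
python3 til.py; python3 go.py .5023 .3834 .15 96;python3 - <<'E'
from h import *
from workcell import r
f=r.grab_frame("scene");crop(f,"d2",60,150,200,150,4)
E
```

```text
t 18.92 tilt world [ 0.78 -0.59] radial 0.97 tang -0.09 [ 0.566  -0.3552  0.1457]
t 18.92 pos [ 0.566  -0.3552  0.1457] rpy [179.29   0.67  95.92] F [ 1.9 -0.7  0.2] w 0.0554
tool now: [ 0.7411  0.0129 -0.0128] norm 0.741
roll -0.08 after roll: [ 0.7412  0.0139 -0.0043] q7 0.27
```

View pics/d2.png

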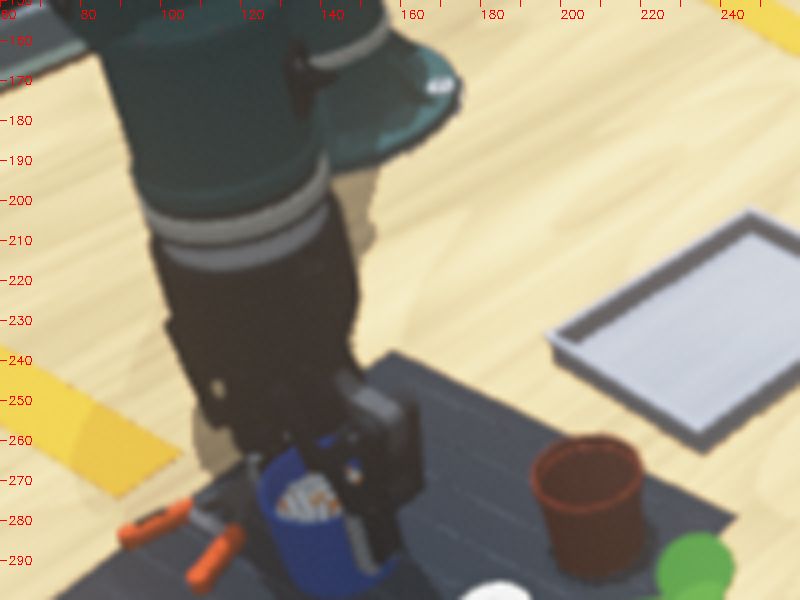

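Request:
servo_tool(series=[{"travel":[0.015,0,0],"roll":0},{"travel":[0.025,0.001,0],"roll":0},{"travel":[0.033,0.001,0],"roll":0},{"travel":[0.038,0.001,0],"roll":0},{"travel":[0.038,0.001,0],"roll":0},{"travel":[0.038,0.001,0],"roll":0},{"travel":[0.038,0.001,0],"roll":0},{"travel":[0.038,0.001,0],"roll":0}])

```text
time: 19.63
tcp_pos: [0.5352, -0.0892, 0.1309]
ee_rot: [-3.136, 0.01, 1.653]
force: [0.0, 0.4, -0.9]
width: 0.646
```

```bash
python3 til.py; python3 go.py .5023 .3834 .15 96
```

```text
t 19.63 tilt world [-0.29 -0.58] radial -0.20 tang -0.62 [ 0.5352 -0.0892  0.1309]
t 19.63 pos [ 0.5352 -0.0892  0.1309] rpy [-179.66    0.55   94.71] F [ 0.   0.4 -0.9] w 0.0552
tool now: [ 0.4735  0.0059 -0.0237] norm 0.474
roll -1.29 after roll: [ 0.4735  0.0166 -0.0191] q7 -0.20
```

Request:
servo_tool(series=[{"travel":[0.038,0,-0.004],"roll":0},{"travel":[0.038,0,-0.004],"roll":0},{"travel":[0.038,0,-0.004],"roll":0},{"travel":[0.038,0,-0.003],"roll":0},{"travel":[0.038,0,-0.003],"roll":0},{"travel":[0.038,0,-0.003],"roll":0},{"travel":[0.038,0,-0.002],"roll":0},{"travel":[0.038,0,-0.002],"roll":0}])

```text
time: 20.3
tcp_pos: [0.4873, 0.2327, 0.1426]
ee_rot: [-3.106, 0.01, 1.661]
force: [0.3, -0.3, -1.1]
width: 0.645
```

```bash
python3 til.py; python3 go.py .5023 .3834 .15 96
```

```text
t 20.30 tilt world [-1.99 -0.76] radial -2.13 tang 0.17 [0.4873 0.2327 0.1426]
t 20.30 pos [0.4873 0.2327 0.1426] rpy [-177.95    0.58   95.16] F [ 0.3 -0.3 -1.1] w 0.0550
tool now: [ 0.1486  0.0282 -0.01  ] norm 0.152
roll -0.84 after roll: [ 0.1483  0.0307 -0.0074] q7 -0.75
```

Request:
servo_tool(series=[{"travel":[0.038,0.007,0],"roll":0},{"travel":[0.038,0.007,0],"roll":0},{"travel":[0.035,0.007,0],"roll":0},{"travel":[0.025,0.005,0],"roll":0},{"travel":[0.006,0.001,0],"roll":0},{"travel":[0,0,0],"roll":0}])

```text
time: 20.8
tcp_pos: [0.4816, 0.3962, 0.1314]
ee_rot: [-3.088, 0.009, 1.683]
force: [-0.7, -0.2, -0.3]
width: 0.647
```

```bash
python3 til.py; python3 go.py .5023 .3834 .06 96
```

```text
t 20.80 tilt world [-3.01 -0.84] radial -2.85 tang 1.26 [0.4816 0.3962 0.1314]
t 20.80 pos [0.4816 0.3962 0.1314] rpy [-176.92    0.5    96.45] F [-0.7 -0.2 -0.3] w 0.0553
tool now: [-0.0144  0.0229  0.0704] norm 0.075
roll 0.45 after roll: [-0.0149  0.0192  0.0714] q7 -0.92
```

Request:
servo_tool(series=[{"travel":[-0.04,0,0],"roll":0},{"travel":[-0.04,0,0],"roll":0},{"travel":[-0.04,0,0],"roll":0},{"travel":[-0.04,0,0],"roll":0},{"travel":[0,0,0],"roll":0},{"travel":[0,0,0],"roll":0}])

```text
time: 21.3
tcp_pos: [0.4885, 0.2265, 0.1253]
ee_rot: [-3.07, 0.015, 1.689]
force: [0.9, 0.9, -0.3]
width: 0.648
```

```bash
python3 til.py
```

```text
t 21.30 tilt world [-3.99 -1.35] radial -4.19 tang 0.45 [0.4885 0.2265 0.1253]
```

Request:
servo_tool(series=[{"travel":[0.018,0.002,0],"roll":0},{"travel":[0.018,0.002,0],"roll":0},{"travel":[0.018,0.002,0],"roll":0},{"travel":[0.018,0.002,0],"roll":0},{"travel":[0.018,0.002,0],"roll":0},{"travel":[0.018,0.002,0],"roll":0},{"travel":[0.018,0.002,0],"roll":0},{"travel":[0.018,0.002,0],"roll":0}])

```text
time: 21.97
tcp_pos: [0.4806, 0.3687, 0.1158]
ee_rot: [-3.056, 0.029, 1.681]
force: [0.3, 0.5, -0.2]
width: 0.649
```

```bash
python3 til.py; python3 go.py .5023 .3834 .06 96
```

```text
t 21.97 tilt world [-4.69 -2.19] radial -5.05 tang 1.12 [0.4806 0.3687 0.1158]
t 21.97 pos [0.4806 0.3687 0.1158] rpy [-175.1     1.67   96.29] F [ 0.3  0.5 -0.2] w 0.0555
tool now: [0.0138 0.0278 0.0532] norm 0.062
roll 0.29 after roll: [0.0123 0.0231 0.0558] q7 -0.90
```

Request:
servo_tool(series=[{"travel":[0,0,0],"roll":0},{"travel":[0,0,0],"roll":0},{"travel":[0,0,0],"roll":0},{"travel":[0,0,0],"roll":0},{"travel":[0,0,0],"roll":0},{"travel":[0,0,0],"roll":0},{"travel":[0,0,0],"roll":0},{"travel":[0,0,0],"roll":0}])

```text
time: 22.63
tcp_pos: [0.4756, 0.3737, 0.1144]
ee_rot: [-3.052, 0.028, 1.689]
force: [-0.5, -0.7, -1.1]
width: 0.641
```

```bash
python3 til.py; python3 go.py .5023 .3834 .06 96;  python3 -c "
from workcell import r
print(r.observe()['joint_pos'].round(3))"
```

```text
t 22.63 tilt world [-4.87 -2.21] radial -5.20 tang 1.27 [0.4756 0.3737 0.1144]
t 22.63 pos [0.4756 0.3737 0.1144] rpy [-174.89    1.63   96.8 ] F [-0.5 -0.7 -1.1] w 0.0547
tool now: [0.008  0.0324 0.0515] norm 0.061
roll 0.80 after roll: [0.0068 0.0276 0.0544] q7 -0.90
[-0.452  0.652 -0.398  1.892  0.303  0.75  -0.902]
```

Request:
servo_tool(series=[{"travel":[0.0,0.04,0],"roll":0},{"travel":[0.0,0.035,0],"roll":0},{"travel":[0,0,0],"roll":0}])

```text
time: 22.88
tcp_pos: [0.5483, 0.3797, 0.1071]
ee_rot: [-3.048, 0.032, 1.693]
force: [0.7, -0.1, -0.4]
width: 0.643
```

```bash
python3 til.py
```

```text
t 22.88 tilt world [-5.07 -2.48] radial -5.57 tang 0.85 [0.5483 0.3797 0.1071]
```

Request:
servo_tool(series=[{"travel":[0.0,-0.04,0],"roll":0},{"travel":[0.0,-0.035,0],"roll":0},{"travel":[0,0,0],"roll":0}])

```text
time: 23.13
tcp_pos: [0.4784, 0.3681, 0.1124]
ee_rot: [-3.052, 0.032, 1.681]
force: [-0.7, 0.7, -1.5]
width: 0.65
```

```bash
python3 til.py;   python3 -c "
from workcell import r
print(r.observe()['joint_pos'].round(3))"
```

```text
t 23.13 tilt world [-4.92 -2.39] radial -5.36 tang 1.10 [0.4784 0.3681 0.1124]
[-0.446  0.653 -0.394  1.894  0.304  0.749 -0.903]
```

Request:
servo_tool(series=[{"travel":[0.012,0.022,0.025],"roll":0},{"travel":[0,0,0.025],"roll":0},{"travel":[0,0,0],"roll":0}])

```text
time: 23.38
tcp_pos: [0.4939, 0.3796, 0.0616]
ee_rot: [-3.054, 0.032, 1.682]
force: [-0.3, -2.3, -1.3]
width: 0.647
```

```bash
python3 til.py; python3 go.py .501 .3826 .025 96
```

```text
t 23.38 tilt world [-4.78 -2.36] radial -5.23 tang 1.04 [0.4939 0.3796 0.0616]
t 23.38 pos [0.4939 0.3796 0.0616] rpy [-174.98    1.83   96.36] F [-0.3 -2.3 -1.3] w 0.0552
tool now: [0.0034 0.0105 0.0358] norm 0.037
roll 0.36 after roll: [0.0022 0.0073 0.0366] q7 -0.92
```

Request:
servo_tool(series=[{"travel":[0.003,0.01,0.022],"roll":0},{"travel":[0,0,0.01],"roll":0},{"travel":[0,0,0],"roll":0}])

```text
time: 23.63
tcp_pos: [0.5019, 0.3822, 0.0294]
ee_rot: [-3.055, 0.032, 1.681]
force: [0.5, 0.5, -0.8]
width: 0.645
```

```bash
python3 til.py; python3 go.py .501 .3826 .023 96
```

```text
t 23.63 tilt world [-4.73 -2.35] radial -5.19 tang 1.00 [0.5019 0.3822 0.0294]
t 23.63 pos [0.5019 0.3822 0.0294] rpy [-175.03    1.82   96.29] F [ 0.5  0.5 -0.8] w 0.0551
tool now: [ 0.0007 -0.0003  0.0064] norm 0.006
roll 0.29 after roll: [ 0.0005 -0.0008  0.0064] q7 -0.93
```

Request:
servo_tool(series=[{"travel":[0,0,0.004],"roll":0},{"travel":[0,0,0.003],"roll":0},{"travel":[0,0,0.003],"roll":0}])

```text
time: 23.88
tcp_pos: [0.5016, 0.3821, 0.0232]
ee_rot: [-3.057, 0.032, 1.679]
force: [-4.0, -3.0, 24.7]
width: 0.642
```

```bash
python3 til.py; python3 go.py .501 .3826 .023 96
```

```text
t 23.88 tilt world [-4.64 -2.32] radial -5.10 tang 0.97 [0.5016 0.3821 0.0232]
t 23.88 pos [0.5016 0.3821 0.0232] rpy [-175.13    1.81   96.22] F [-4.  -3.  24.7] w 0.0548
tool now: [ 0.0006 -0.0005  0.0002] norm 0.001
roll 0.22 after roll: [ 0.0006 -0.0005  0.0002] q7 -0.94
```

Request:
servo_tool(series=[{"travel":[0,0,0],"roll":0},{"travel":[0,0,0],"roll":0},{"travel":[0,0,0],"roll":0}])

```text
time: 24.13
tcp_pos: [0.5024, 0.3834, 0.0269]
ee_rot: [-3.061, 0.029, 1.68]
force: [-0.6, -1.2, -1.4]
width: 0.65
```

```bash
python3 til.py; python3 go.py .501 .3826 .023 96
```

```text
t 24.13 tilt world [-4.42 -2.15] radial -4.82 tang 0.97 [0.5024 0.3834 0.0269]
t 24.13 pos [0.5024 0.3834 0.0269] rpy [-175.36    1.66   96.23] F [-0.6 -1.2 -1.4] w 0.0555
tool now: [-0.0005 -0.0012  0.004 ] norm 0.004
roll 0.23 after roll: [-0.0006 -0.0015  0.0039] q7 -0.94
```

Request:
servo_tool(series=[{"travel":[0,-0.001,0.0025],"roll":0},{"travel":[0,0,0],"roll":0}])

```text
time: 24.3
tcp_pos: [0.5015, 0.3833, 0.0251]
ee_rot: [-3.062, 0.028, 1.679]
force: [-0.8, -0.1, -0.7]
width: 0.648
```

Request:
servo_tool(series=[{"travel":[0,0,0],"roll":0},{"travel":[0,0,0],"roll":0},{"travel":[0,0,0],"roll":0}], gripper=0.085)

```text
time: 24.55
tcp_pos: [0.5012, 0.3832, 0.0249]
ee_rot: [-3.061, 0.028, 1.68]
force: [-0.0, 0.3, -0.0]
width: 0.993
```

```bash
python3 til.py; python3 go.py .501 .3826 .023 96;python3 - <<'E'
from h import *
from workcell import r
f=r.grab_frame("scene");crop(f,"e1",220,110,160,130,5)
E
```

```text
t 24.55 tilt world [-4.38 -2.11] radial -4.76 tang 0.98 [0.5012 0.3832 0.0249]
t 24.55 pos [0.5012 0.3832 0.0249] rpy [-175.41    1.63   96.23] F [-0.   0.3 -0. ] w 0.0848
tool now: [-0.0006 -0.0002  0.002 ] norm 0.002
roll 0.23 after roll: [-0.0006 -0.0003  0.0019] q7 -0.94
```

View pics/e1.png

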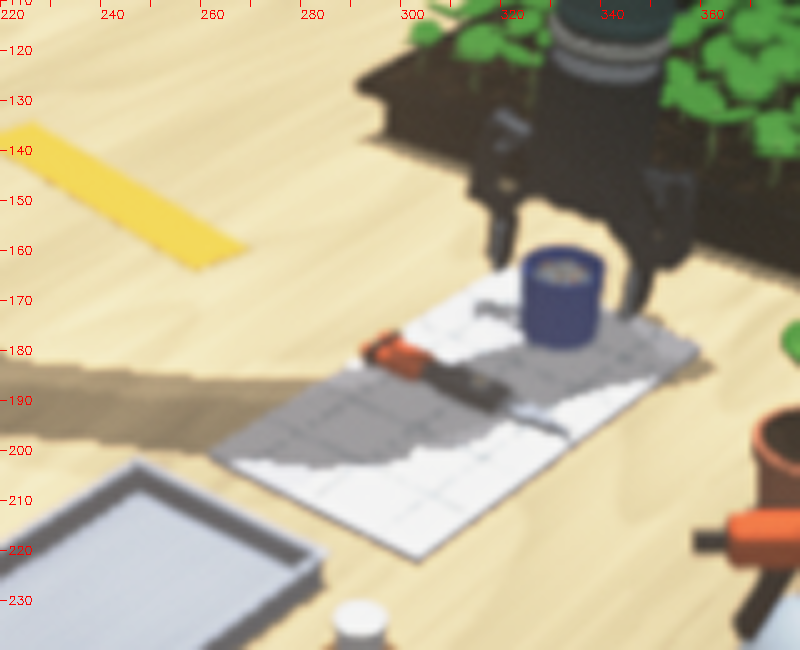

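Request:
servo_tool(series=[{"travel":[0.0005,-0.001,-0.015],"roll":0},{"travel":[0.001,-0.002,-0.03],"roll":0},{"travel":[0.001,-0.003,-0.04],"roll":0},{"travel":[0,-0.003,-0.04],"roll":0},{"travel":[-0.03,0,0],"roll":0}])

```text
time: 25.02
tcp_pos: [0.5017, 0.367, 0.1572]
ee_rot: [-3.057, 0.024, 1.688]
force: [-0.5, 2.7, 0.2]
width: 0.998
```

```bash
python3 til.py; python3 go.py .548 -.196 .14 96
```

```text
t 25.02 tilt world [-4.65 -1.92] radial -4.89 tang 1.20 [0.5017 0.367  0.1572]
t 25.02 pos [0.5017 0.367  0.1572] rpy [-175.15    1.37   96.73] F [-0.5  2.7  0.2] w 0.0852
tool now: [-0.5639 -0.0173  0.0323] norm 0.565
roll 0.73 after roll: [-0.5647 -0.0128  0.0172] q7 -0.84
```

Request:
servo_tool(series=[{"travel":[-0.04,-0.001,0.002],"roll":0},{"travel":[-0.04,-0.001,0.002],"roll":0},{"travel":[-0.04,-0.001,0.002],"roll":0},{"travel":[-0.04,-0.001,0.002],"roll":0},{"travel":[-0.04,-0.001,0.002],"roll":0},{"travel":[-0.04,-0.001,0.002],"roll":0},{"travel":[-0.04,-0.001,0.002],"roll":0},{"travel":[-0.04,-0.001,0.002],"roll":0}])

```text
time: 25.68
tcp_pos: [0.5363, 0.048, 0.1629]
ee_rot: [-3.081, 0.011, 1.705]
force: [-0.2, -0.0, -0.4]
width: 0.995
```

```bash
python3 til.py; python3 go.py .548 -.196 .14 96
```

```text
t 25.68 tilt world [-3.37 -1.11] radial -3.46 tang -0.81 [0.5363 0.048  0.1629]
t 25.68 pos [0.5363 0.048  0.1629] rpy [-176.51    0.66   97.67] F [-0.2 -0.  -0.4] w 0.0850
tool now: [-0.2431 -0.0194  0.0269] norm 0.245
roll 1.67 after roll: [-0.2439 -0.0139  0.0229] q7 -0.35
```

Request:
servo_tool(series=[{"travel":[-0.04,-0.003,0.003],"roll":0},{"travel":[-0.04,-0.003,0.003],"roll":0},{"travel":[-0.04,-0.003,0.003],"roll":0},{"travel":[-0.04,-0.003,0.003],"roll":0},{"travel":[-0.04,-0.003,0.003],"roll":0},{"travel":[-0.035,-0.003,0.003],"roll":0},{"travel":[0,0,0],"roll":0}])

```text
time: 26.27
tcp_pos: [0.5493, -0.2092, 0.1573]
ee_rot: [-3.089, 0.022, 1.691]
force: [-0.6, -1.9, -0.0]
width: 0.997
```

```bash
python3 til.py; python3 go.py .548 -.196 .10 96.8
```

```text
t 26.27 tilt world [-2.83 -1.59] radial -2.08 tang -2.49 [ 0.5493 -0.2092  0.1573]
t 26.27 pos [ 0.5493 -0.2092  0.1573] rpy [-177.      1.23   96.92] F [-0.6 -1.9 -0. ] w 0.0852
tool now: [0.0145 0.0033 0.0569] norm 0.059
roll 0.12 after roll: [0.0133 0.0003 0.0573] q7 0.07
```

Request:
servo_tool(series=[{"travel":[-0.04,0,0],"roll":0},{"travel":[-0.04,0,0],"roll":0},{"travel":[-0.04,0,0],"roll":0},{"travel":[-0.04,0,0],"roll":0},{"travel":[-0.04,0,0],"roll":0},{"travel":[0,0,0],"roll":0}])

```text
time: 26.77
tcp_pos: [0.5737, -0.4076, 0.1683]
ee_rot: [-3.094, 0.025, 1.692]
force: [-1.0, -2.3, 0.3]
width: 0.993
```

```bash
python3 til.py
```

```text
t 26.77 tilt world [-2.54 -1.76] radial -1.05 tang -2.90 [ 0.5737 -0.4076  0.1683]
```

Request:
servo_tool(series=[{"travel":[0.02,0,0],"roll":0},{"travel":[0.02,0,0],"roll":0},{"travel":[0.02,0,0],"roll":0},{"travel":[0.02,0,0],"roll":0},{"travel":[0.02,0,0],"roll":0},{"travel":[0.02,0,0],"roll":0},{"travel":[0.02,0,0],"roll":0},{"travel":[0.02,0,0],"roll":0}])

```text
time: 27.43
tcp_pos: [0.5548, -0.2548, 0.1709]
ee_rot: [-3.101, 0.036, 1.668]
force: [0.7, 1.2, -0.2]
width: 0.996
```

```bash
python3 til.py; python3 go.py .548 -.196 .10 96.8
```

```text
t 27.43 tilt world [-2.14 -2.25] radial -1.00 tang -2.94 [ 0.5548 -0.2548  0.1709]
t 27.43 pos [ 0.5548 -0.2548  0.1709] rpy [-177.65    2.03   95.58] F [ 0.7  1.2 -0.2] w 0.0850
tool now: [0.0617 0.0018 0.0687] norm 0.092
roll -1.22 after roll: [0.0592 0.0002 0.0709] q7 0.12
```

Request:
servo_tool(series=[{"travel":[0.031,0.001,0.015],"roll":0},{"travel":[0.03,0.001,0.03],"roll":-1},{"travel":[0,0,0.025],"roll":0},{"travel":[0,0,0],"roll":0}])

```text
time: 27.77
tcp_pos: [0.5517, -0.1871, 0.104]
ee_rot: [-3.111, 0.036, 1.693]
force: [-0.2, -1.7, 0.2]
width: 0.994
```

```bash
python3 til.py; python3 go.py .548 -.196 .08 96.8
```

```text
t 27.77 tilt world [-1.48 -2.26] radial -0.68 tang -2.62 [ 0.5517 -0.1871  0.104 ]
t 27.77 pos [ 0.5517 -0.1871  0.104 ] rpy [-178.26    2.07   96.99] F [-0.2 -1.7  0.2] w 0.0849
tool now: [-0.0075 -0.0041  0.0244] norm 0.026
roll 0.19 after roll: [-0.0084 -0.0048  0.024 ] q7 -0.04
```

Request:
servo_tool(series=[{"travel":[-0.008,-0.004,0.02],"roll":0},{"travel":[0,0,0.02],"roll":0},{"travel":[0,0,0],"roll":0}])

```text
time: 28.02
tcp_pos: [0.5504, -0.1951, 0.0677]
ee_rot: [-3.116, 0.037, 1.696]
force: [0.0, 0.2, 0.2]
width: 0.995
```

```bash
python3 til.py; python3 go.py .548 -.196 .014 96.8;python3 - <<'E'
from h import *
from workcell import r
f=r.grab_frame("scene");crop(f,"g1",60,150,200,150,4)
E
```

```text
t 28.02 tilt world [-1.21 -2.3 ] radial -0.37 tang -2.57 [ 0.5504 -0.1951  0.0677]
t 28.02 pos [ 0.5504 -0.1951  0.0677] rpy [-178.51    2.13   97.17] F [0.  0.2 0.2] w 0.0849
tool now: [ 0.0014 -0.0011  0.0538] norm 0.054
roll 0.37 after roll: [-0.0006 -0.0025  0.0537] q7 -0.06
```

View pics/g1.png

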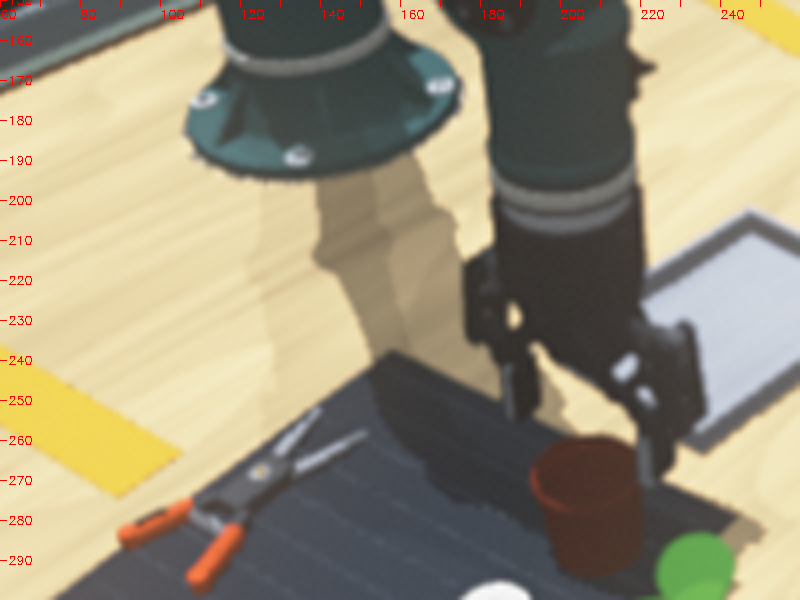

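Request:
servo_tool(series=[{"travel":[0.001,-0.001,0.025],"roll":0},{"travel":[0,-0.001,0.02],"roll":0},{"travel":[0,0,0.006],"roll":0},{"travel":[0,0,0],"roll":0}])

```text
time: 28.4
tcp_pos: [0.5549, -0.2008, 0.0255]
ee_rot: [-3.13, 0.045, 1.69]
force: [0.6, 0.5, 1.0]
width: 0.996
```

```bash
python3 til.py; python3 go.py .548 -.196 .014 96.8
```

```text
t 28.40 tilt world [-0.37 -2.65] radial 0.55 tang -2.61 [ 0.5549 -0.2008  0.0255]
t 28.40 pos [ 0.5549 -0.2008  0.0255] rpy [-179.32    2.59   96.86] F [0.6 0.5 1. ] w 0.0851
tool now: [ 0.0061 -0.0061  0.0113] norm 0.014
roll 0.06 after roll: [ 0.0056 -0.0063  0.0115] q7 -0.10
```

Request:
servo_tool(series=[{"travel":[0.005,-0.006,0.01],"roll":0},{"travel":[0,0,0],"roll":0}])

```text
time: 28.57
tcp_pos: [0.5507, -0.1982, 0.0185]
ee_rot: [-3.134, 0.047, 1.689]
force: [-1.3, 0.2, 0.6]
width: 0.994
```

Request:
servo_tool(series=[{"travel":[0,0,0],"roll":0},{"travel":[0,0,0],"roll":0},{"travel":[0,0,0],"roll":0},{"travel":[0,0,0],"roll":0},{"travel":[0,0,0],"roll":0}], gripper=0.03, newtons=30)

```text
time: 28.98
tcp_pos: [0.5552, -0.2, 0.0246]
ee_rot: [3.141, 0.051, 1.687]
force: [-0.6, 0.5, -1.1]
width: 0.715
```

```bash
python3 til.py; python3 go.py .548 -.196 .014 96.8
```

```text
t 28.98 tilt world [ 0.4 -2.9] radial 1.36 tang -2.59 [ 0.5552 -0.2     0.0246]
t 28.98 pos [ 0.5552 -0.2     0.0246] rpy [179.94   2.93  96.66] F [-0.6  0.5 -1.1] w 0.0610
tool now: [ 0.0053 -0.0067  0.0103] norm 0.013
roll -0.14 after roll: [ 0.0048 -0.0066  0.0106] q7 -0.11
```

Request:
servo_tool(series=[{"travel":[0,0,-0.008],"roll":0},{"travel":[0,0,-0.025],"roll":0},{"travel":[0,0,-0.04],"roll":0},{"travel":[0,0,-0.035],"roll":0}])

```text
time: 29.32
tcp_pos: [0.5497, -0.1935, 0.1299]
ee_rot: [-3.128, 0.045, 1.688]
force: [1.3, 0.2, -1.1]
width: 0.717
```

```bash
python3 til.py; python3 go.py .4957 .1836 .14 96;python3 - <<'E'
from h import *
from workcell import r
f=r.grab_frame("scene");crop(f,"g2",60,150,200,150,4)
E
```

```text
t 29.32 tilt world [-0.48 -2.68] radial 0.44 tang -2.69 [ 0.5497 -0.1935  0.1299]
t 29.32 pos [ 0.5497 -0.1935  0.1299] rpy [-179.21    2.6    96.73] F [ 1.3  0.2 -1.1] w 0.0612
tool now: [ 0.38   -0.0098 -0.0272] norm 0.381
roll 0.73 after roll: [ 0.3807 -0.0143 -0.0101] q7 -0.02
```

View pics/g2.png

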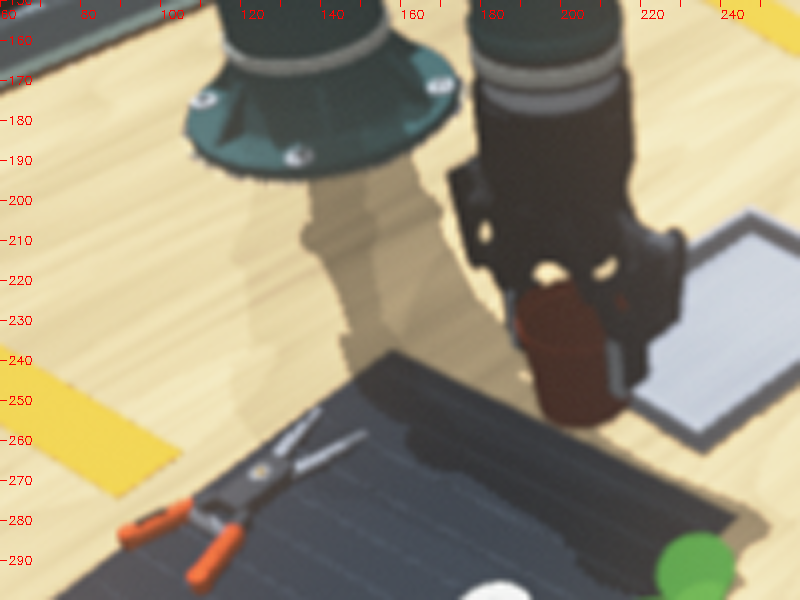

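Request:
servo_tool(series=[{"travel":[0.015,0,-0.001],"roll":0},{"travel":[0.03,-0.001,-0.003],"roll":0},{"travel":[0.038,-0.001,-0.003],"roll":0},{"travel":[0.038,-0.001,-0.003],"roll":0},{"travel":[0.038,-0.001,-0.003],"roll":0},{"travel":[0.038,-0.001,-0.003],"roll":0},{"travel":[0.038,-0.001,-0.003],"roll":0},{"travel":[0.038,-0.001,-0.003],"roll":0}])

```text
time: 30.03
tcp_pos: [0.5161, 0.0795, 0.1472]
ee_rot: [3.138, 0.058, 1.666]
force: [0.4, -0.0, -0.6]
width: 0.713
```

```bash
python3 til.py; python3 go.py .4957 .182 .12 96
```

```text
t 30.03 tilt world [ 0.52 -3.26] radial 0.02 tang -3.31 [0.5161 0.0795 0.1472]
t 30.03 pos [0.5161 0.0795 0.1472] rpy [179.79   3.3   95.46] F [ 0.4 -0.  -0.6] w 0.0609
tool now: [ 0.1054 -0.0106  0.0211] norm 0.108
roll -0.54 after roll: [ 0.1041 -0.0096  0.0272] q7 -0.54
```

Request:
servo_tool(series=[{"travel":[0.038,-0.004,0.005],"roll":0},{"travel":[0.038,-0.004,0.005],"roll":0},{"travel":[0.022,-0.002,0.01],"roll":0},{"travel":[0,0,0.015],"roll":0},{"travel":[0,0,0],"roll":0}])

```text
time: 30.45
tcp_pos: [0.4888, 0.1971, 0.1056]
ee_rot: [3.137, 0.047, 1.689]
force: [-0.3, -1.1, -0.9]
width: 0.715
```

```bash
python3 til.py; python3 go.py .4957 .182 .05 96
```

```text
t 30.45 tilt world [ 0.59 -2.62] radial -0.44 tang -2.65 [0.4888 0.1971 0.1056]
t 30.45 pos [0.4888 0.1971 0.1056] rpy [179.72   2.68  96.77] F [-0.3 -1.1 -0.9] w 0.0610
tool now: [-0.0132  0.0048  0.0563] norm 0.058
roll 0.77 after roll: [-0.0158  0.0053  0.0556] q7 -0.78
```

Request:
servo_tool(series=[{"travel":[-0.013,0.005,0.02],"roll":0},{"travel":[0,0,0.03],"roll":0},{"travel":[0,0,0],"roll":0}])

```text
time: 30.7
tcp_pos: [0.4942, 0.1863, 0.0561]
ee_rot: [3.136, 0.045, 1.695]
force: [-1.3, -0.7, -0.7]
width: 0.713
```

```bash
python3 til.py; python3 go.py .4957 .182 .032 96;python3 - <<'E'
from h import *
from workcell import r
f=r.grab_frame("scene");crop(f,"i1",220,110,160,130,5)
E
```

```text
t 30.70 tilt world [ 0.62 -2.49] radial -0.30 tang -2.55 [0.4942 0.1863 0.0561]
t 30.70 pos [0.4942 0.1863 0.0561] rpy [179.69   2.55  97.12] F [-1.3 -0.7 -0.7] w 0.0609
tool now: [-0.0033  0.0008  0.0243] norm 0.025
roll 1.12 after roll: [-0.0044  0.0011  0.0241] q7 -0.82
```

View pics/i1.png

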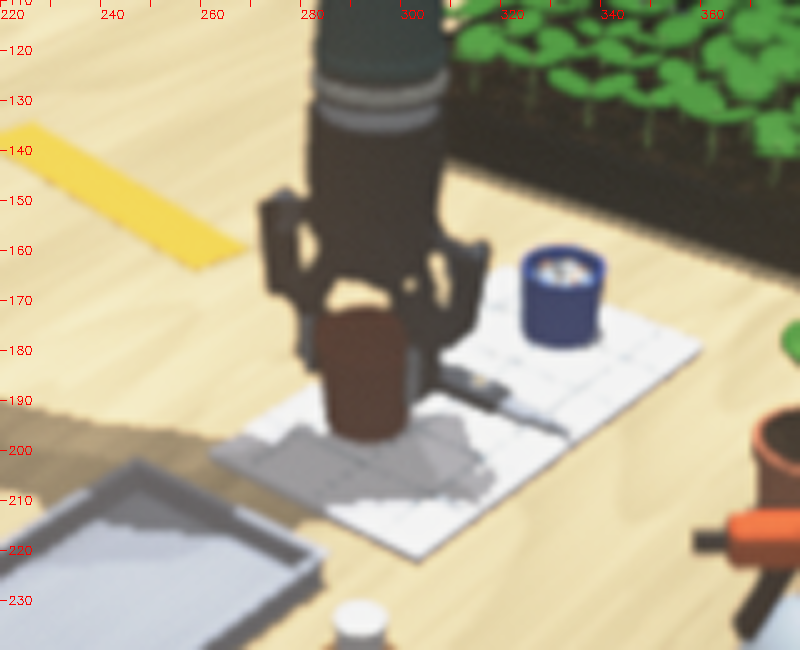

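Request:
servo_tool(series=[{"travel":[-0.003,0.001,0.017],"roll":0},{"travel":[0,0,0.004],"roll":0},{"travel":[0,0,0],"roll":0}])

```text
time: 31.0
tcp_pos: [0.4983, 0.1821, 0.0402]
ee_rot: [3.131, 0.045, 1.692]
force: [1.0, 0.0, -0.4]
width: 0.71
```

```bash
python3 til.py; python3 go.py .4957 .182 .032 96
```

```text
t 31.00 tilt world [ 0.92 -2.46] radial 0.02 tang -2.63 [0.4983 0.1821 0.0402]
t 31.00 pos [0.4983 0.1821 0.0402] rpy [179.38   2.55  96.96] F [ 1.   0.  -0.4] w 0.0606
tool now: [ 0.0006 -0.0027  0.0082] norm 0.009
roll 0.96 after roll: [ 0.0001 -0.0026  0.0082] q7 -0.83
```

Request:
servo_tool(series=[{"travel":[0,-0.003,0.005],"roll":0},{"travel":[0,0,0.002],"roll":0},{"travel":[0,0,0],"roll":0}])

```text
time: 31.25
tcp_pos: [0.4968, 0.1819, 0.0362]
ee_rot: [3.126, 0.043, 1.691]
force: [0.4, -0.4, -0.3]
width: 0.713
```

```bash
python3 til.py; python3 go.py .4957 .182 .032 96
```

```text
t 31.25 tilt world [ 1.17 -2.35] radial 0.29 tang -2.61 [0.4968 0.1819 0.0362]
t 31.25 pos [0.4968 0.1819 0.0362] rpy [179.12   2.47  96.86] F [ 0.4 -0.4 -0.3] w 0.0609
tool now: [ 0.0004 -0.0011  0.0042] norm 0.004
roll 0.86 after roll: [ 0.0002 -0.001   0.0042] q7 -0.84
```

Request:
servo_tool(series=[{"travel":[0,-0.001,0.004],"roll":0},{"travel":[0,0,0.001],"roll":0}])

```text
time: 31.42
tcp_pos: [0.4964, 0.182, 0.0323]
ee_rot: [3.124, 0.042, 1.69]
force: [0.3, -0.1, 0.1]
width: 0.716
```

```bash
python3 til.py; python3 go.py .4957 .182 .032 96
```

```text
t 31.42 tilt world [ 1.29 -2.28] radial 0.42 tang -2.59 [0.4964 0.182  0.0323]
t 31.42 pos [0.4964 0.182  0.0323] rpy [178.99   2.42  96.86] F [ 0.3 -0.1  0.1] w 0.0611
tool now: [ 0.0001 -0.0007  0.0003] norm 0.001
roll 0.86 after roll: [ 0.     -0.0007  0.0003] q7 -0.85
```

Request:
servo_tool(series=[{"travel":[0,-0.001,0.002],"roll":0},{"travel":[0,0,0.001],"roll":0}])

```text
time: 31.58
tcp_pos: [0.4955, 0.1822, 0.0296]
ee_rot: [3.123, 0.042, 1.691]
force: [-4.7, 1.3, 9.6]
width: 0.715
```

```bash
python3 go.py .4957 .182 .032 96
```

```text
t 31.58 pos [0.4955 0.1822 0.0296] rpy [178.95   2.41  96.87] F [-4.7  1.3  9.6] w 0.0610
tool now: [-0.0003  0.0002 -0.0024] norm 0.002
roll 0.87 after roll: [-0.0002  0.0002 -0.0024] q7 -0.85
```

Contact at 10 N. Release, lift.

Request:
servo_tool(series=[{"travel":[0,0,0],"roll":0},{"travel":[0,0,0],"roll":0},{"travel":[0,0,0],"roll":0}], gripper=0.085)

```text
time: 31.83
tcp_pos: [0.4954, 0.1824, 0.0294]
ee_rot: [3.123, 0.042, 1.691]
force: [-0.4, -1.3, -0.2]
width: 0.996
```

Request:
servo_tool(series=[{"travel":[0,0,-0.015],"roll":0},{"travel":[0,0,-0.03],"roll":0},{"travel":[0,0,-0.04],"roll":0},{"travel":[0,0,-0.04],"roll":0},{"travel":[-0.02,0,-0.01],"roll":0}])

```text
time: 32.25
tcp_pos: [0.4925, 0.1717, 0.1664]
ee_rot: [3.132, 0.042, 1.699]
force: [1.2, 0.1, 0.2]
width: 0.998
```

```bash
python3 til.py; python3 go.py .638 -.006 .16 96
```

```text
t 32.25 tilt world [ 0.84 -2.31] radial 0.03 tang -2.46 [0.4925 0.1717 0.1664]
t 32.25 pos [0.4925 0.1717 0.1664] rpy [179.46   2.4   97.33] F [1.2 0.1 0.2] w 0.0852
tool now: [-0.1944  0.1215  0.0157] norm 0.230
roll 1.33 after roll: [-0.1919  0.1261  0.0064] q7 -0.67
```

Request:
servo_tool(series=[{"travel":[-0.033,0.02,0.002],"roll":0},{"travel":[-0.033,0.021,0.002],"roll":0},{"travel":[-0.033,0.021,0.002],"roll":0},{"travel":[-0.033,0.021,0.002],"roll":0},{"travel":[-0.033,0.021,0.002],"roll":0},{"travel":[-0.025,0.016,0.002],"roll":0},{"travel":[0,0,0],"roll":0}])

```text
time: 32.83
tcp_pos: [0.6449, -0.011, 0.1715]
ee_rot: [3.119, 0.044, 1.702]
force: [0.0, -1.0, -0.7]
width: 0.994
```

```bash
python3 til.py; python3 go.py .638 -.006 .12 96
python3 - <<'E'
from h import *
from workcell import r
f=r.grab_frame("top");pickle.dump(f,open("top2.pkl","wb"));crop(f,"j1",115,150,150,120,5)
g=r.grab_frame("scene");pickle.dump(g,open("scene2.pkl","wb"));crop(g,"j2",220,110,160,130,5)
E
```

```text
t 32.83 tilt world [ 1.64 -2.33] radial 1.68 tang -2.30 [ 0.6449 -0.011   0.1715]
t 32.83 pos [ 0.6449 -0.011   0.1715] rpy [178.68   2.53  97.52] F [ 0.  -1.  -0.7] w 0.0849
tool now: [ 0.0081 -0.0074  0.051 ] norm 0.052
roll 1.52 after roll: [ 0.0056 -0.0063  0.0515] q7 -0.26
```

View pics/j1.png

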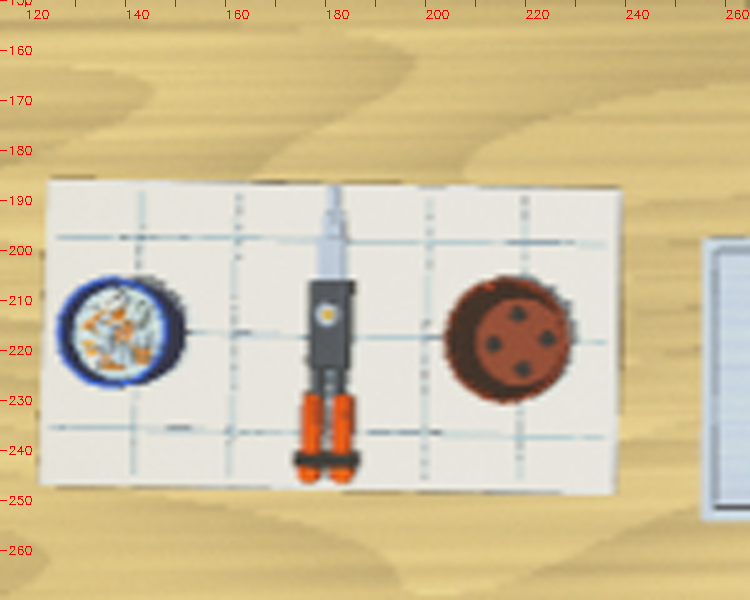

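View pics/j2.png

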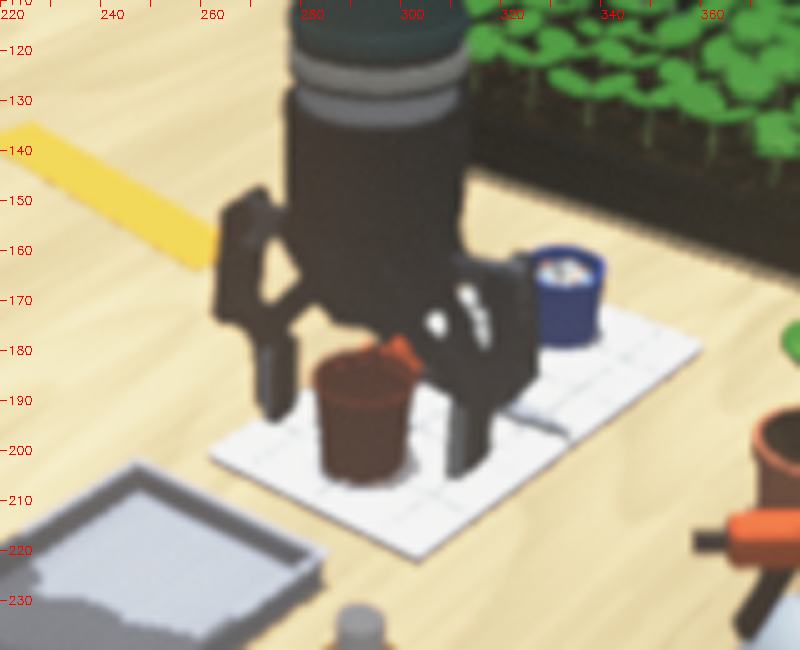

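```bash
cat > chk.py <<'E'
from h import *
def chk(pk,u0,v0,k,items):
    f=pickle.load(open(pk,"rb"))
    B=lambda p,z:back(f,(np.array([p],float)+.5)/k-.5+[u0,v0],z)[0,:2]
    C=np.array([.4984,.2842]);a=np.radians(-1.85);R=np.array([[np.cos(a),np.sin(a)],[-np.sin(a),np.cos(a)]])
    for n,(p,z) in items.items(): 
        w=B(p,z);print(n,"world",w.round(4),"board mm",(R@(w-C)*1000).round(1))
if __name__=="__main__":
    chk("top2.pkl",115,150,5,dict(tip=((334,186),.0145),end=((327,482),.0145),screw=((327,314),.021),tub=((114,332),.058),pot=((508,340),.068),gridc=((328.5,336),.008)))
E
python3 chk.py
```

```text
tip world [0.5765 0.2808] board mm [78.1 -0.9]
end world [0.4234 0.2853] board mm [-75.   -1.3]
screw world [0.5099 0.2835] board mm [11.5 -0.3]
tub world [0.5014 0.3828] board mm [-0.1 98.7]
pot world [0.4942 0.1844] board mm [ -1.  -99.9]
gridc world [0.4988 0.2854] board mm [0.4 1.2]
```

Request:
servo_tool(series=[{"travel":[0.008,-0.007,0.02],"roll":0},{"travel":[0,0,0.03],"roll":0},{"travel":[0,0,0],"roll":0}])

```text
time: 33.18
tcp_pos: [0.633, 0.005, 0.1213]
ee_rot: [3.12, 0.037, 1.712]
force: [-0.9, 0.3, -0.4]
width: 0.998
```

```bash
python3 til.py; python3 go.py .638 -.006 .025 96
python3 - <<'E'
from h import *
from workcell import r
g=r.grab_frame("scene");crop(g,"k1",220,140,160,130,5)
E
```

```text
t 33.18 tilt world [ 1.55 -1.94] radial 1.53 tang -1.95 [0.633  0.005  0.1213]
t 33.18 pos [0.633  0.005  0.1213] rpy [178.74   2.14  98.08] F [-0.9  0.3 -0.4] w 0.0852
tool now: [-0.008   0.0013  0.0967] norm 0.097
roll 2.08 after roll: [-0.0115  0.0038  0.0963] q7 -0.32
```

View pics/k1.png

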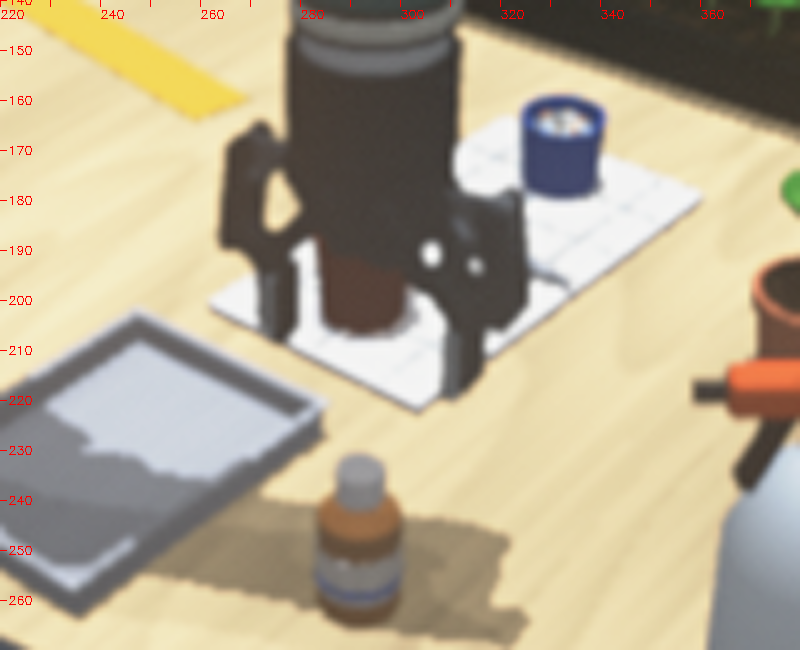

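Request:
servo_tool(series=[{"travel":[-0.008,0.001,0.0],"roll":0},{"travel":[-0.002,0.001,0.01],"roll":0},{"travel":[0,0,0],"roll":0}])

```text
time: 33.48
tcp_pos: [0.6382, 0.0001, 0.1169]
ee_rot: [3.114, 0.035, 1.719]
force: [-0.5, 0.7, -0.5]
width: 0.999
```

```bash
python3 til.py; python3 go.py .638 -.006 .025 96
```

```text
t 33.48 tilt world [ 1.89 -1.77] radial 1.89 tang -1.77 [6.382e-01 1.000e-04 1.169e-01]
t 33.48 pos [6.382e-01 1.000e-04 1.169e-01] rpy [178.39   2.03  98.49] F [-0.5  0.7 -0.5] w 0.0853
tool now: [-0.0027 -0.0037  0.092 ] norm 0.092
roll 2.49 after roll: [-0.006  -0.0008  0.0919] q7 -0.31
```

Request:
servo_tool(series=[{"travel":[-0.003,-0.003,0.02],"roll":0},{"travel":[-0.001,0,0.025],"roll":0},{"travel":[0,0,0],"roll":0}])

```text
time: 33.73
tcp_pos: [0.6414, -0.0052, 0.0754]
ee_rot: [3.104, 0.036, 1.718]
force: [-2.0, -0.6, -0.3]
width: 0.994
```

```bash
python3 til.py; python3 go.py .638 -.006 .025 96
```

```text
t 33.73 tilt world [ 2.43 -1.72] radial 2.44 tang -1.70 [ 0.6414 -0.0052  0.0754]
t 33.73 pos [ 0.6414 -0.0052  0.0754] rpy [177.85   2.06  98.46] F [-2.  -0.6 -0.3] w 0.0849
tool now: [ 0.0016 -0.0054  0.0502] norm 0.051
roll 2.46 after roll: [-0.0004 -0.0035  0.0504] q7 -0.34
```

Request:
servo_tool(series=[{"travel":[0.001,-0.006,0.025],"roll":0},{"travel":[0,-0.002,0.02],"roll":0},{"travel":[0,0,0],"roll":0}])

```text
time: 33.98
tcp_pos: [0.6391, -0.0065, 0.0333]
ee_rot: [3.097, 0.036, 1.717]
force: [0.1, -0.6, -0.6]
width: 0.994
```

```bash
python3 til.py; python3 go.py .638 -.006 .025 96
```

```text
t 33.98 tilt world [ 2.85 -1.69] radial 2.87 tang -1.66 [ 0.6391 -0.0065  0.0333]
t 33.98 pos [ 0.6391 -0.0065  0.0333] rpy [177.43   2.09  98.4 ] F [ 0.1 -0.6 -0.6] w 0.0849
tool now: [ 0.0009 -0.0013  0.0083] norm 0.008
roll 2.40 after roll: [ 0.0006 -0.001   0.0083] q7 -0.37
```

Request:
servo_tool(series=[{"travel":[0.001,-0.001,0.006],"roll":0},{"travel":[0,0,0],"roll":0}], gripper=0.06)

```text
time: 34.15
tcp_pos: [0.6395, -0.0054, 0.0292]
ee_rot: [3.095, 0.037, 1.717]
force: [-1.6, 0.4, 0.3]
width: 0.74
```

Request:
servo_tool(series=[{"travel":[0,0,0],"roll":0},{"travel":[0,0,0],"roll":0},{"travel":[0,0,0],"roll":0},{"travel":[0,0,0],"roll":0},{"travel":[0,0,0],"roll":0}], gripper=0.02, newtons=40)

```text
time: 34.57
tcp_pos: [0.6425, -0.0048, 0.0343]
ee_rot: [3.088, 0.037, 1.717]
force: [0.2, -0.6, -1.2]
width: 0.484
```

```bash
python3 til.py; python3 go.py .6189 .2795 .1 96
python3 - <<'E'
from h import *
from workcell import r
g=r.grab_frame("scene");crop(g,"k2",220,140,160,130,5)
E
```

```text
t 34.57 tilt world [ 3.36 -1.65] radial 3.37 tang -1.62 [ 0.6425 -0.0048  0.0343]
t 34.57 pos [ 0.6425 -0.0048  0.0343] rpy [176.92   2.12  98.37] F [ 0.2 -0.6 -1.2] w 0.0413
tool now: [ 0.282   0.0221 -0.0751] norm 0.293
roll 2.37 after roll: [ 0.2852  0.0063 -0.0657] q7 -0.38
```

View pics/k2.png

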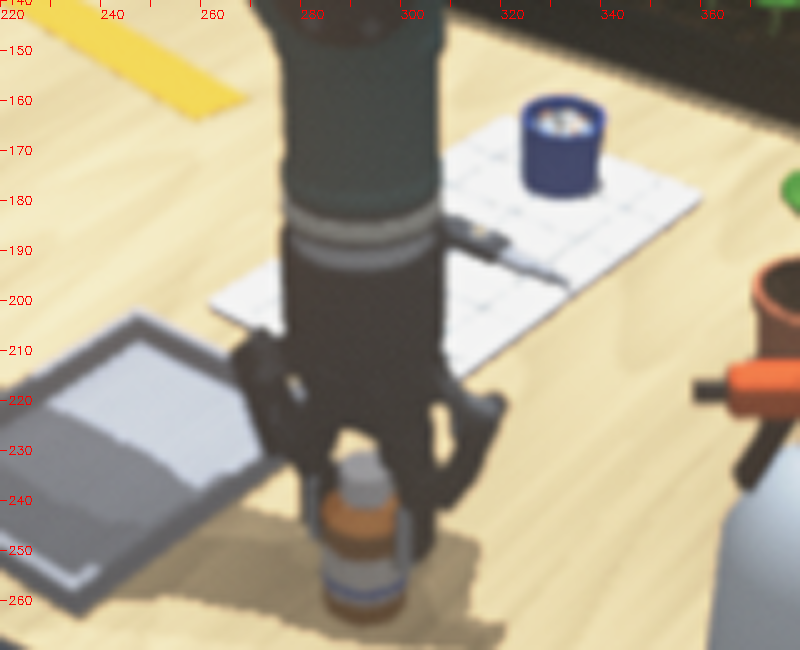

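Request:
servo_tool(series=[{"travel":[0,0,-0.01],"roll":0},{"travel":[0,0,-0.02],"roll":0},{"travel":[0.01,0,-0.025],"roll":0},{"travel":[0.02,0.001,-0.005],"roll":0},{"travel":[0.03,0.002,-0.001],"roll":0},{"travel":[0.035,0.002,-0.001],"roll":0},{"travel":[0.035,0.002,-0.001],"roll":0},{"travel":[0.035,0.002,-0.001],"roll":0}])

```text
time: 35.28
tcp_pos: [0.6259, 0.1501, 0.098]
ee_rot: [3.089, 0.047, 1.693]
force: [0.2, -0.2, -1.0]
width: 0.481
```

```bash
python3 til.py; python3 go.py .6189 .2795 .1 96
```

```text
t 35.28 tilt world [ 3.29 -2.29] radial 2.67 tang -3.00 [0.6259 0.1501 0.098 ]
t 35.28 pos [0.6259 0.1501 0.098 ] rpy [177.01   2.68  96.98] F [ 0.2 -0.2 -1. ] w 0.0411
tool now: [ 0.1291  0.0092 -0.0076] norm 0.130
roll 0.98 after roll: [ 0.1294  0.0065 -0.002 ] q7 -0.59
```

Request:
servo_tool(series=[{"travel":[0.035,0.003,-0.001],"roll":0},{"travel":[0.035,0.002,-0.001],"roll":0},{"travel":[0.03,0.001,0],"roll":0},{"travel":[0.018,0.001,0],"roll":0},{"travel":[0,0,0],"roll":0},{"travel":[0,0,0],"roll":0}])

```text
time: 35.78
tcp_pos: [0.6144, 0.2887, 0.1001]
ee_rot: [3.085, 0.035, 1.708]
force: [0.4, -1.4, -1.9]
width: 0.479
```

```bash
python3 til.py; python3 go.py .6175 .281 .05 96
```

```text
t 35.78 tilt world [ 3.5  -1.56] radial 2.50 tang -2.90 [0.6144 0.2887 0.1001]
t 35.78 pos [0.6144 0.2887 0.1001] rpy [176.74   2.03  97.83] F [ 0.4 -1.4 -1.9] w 0.0409
tool now: [-0.0063 -0.0008  0.0504] norm 0.051
roll 1.83 after roll: [-0.008   0.0023  0.0501] q7 -0.74
```

```bash
python3 til.py; python3 go.py .6175 .281 .05 96
python3 - <<'E'
from h import *
from workcell import r
g=r.grab_frame("scene");crop(g,"l1",240,110,160,130,5)
E
```

```text
t 35.78 tilt world [ 3.5  -1.56] radial 2.50 tang -2.90 [0.6144 0.2887 0.1001]
t 35.78 pos [0.6144 0.2887 0.1001] rpy [176.74   2.03  97.83] F [ 0.4 -1.4 -1.9] w 0.0409
tool now: [-0.0063 -0.0008  0.0504] norm 0.051
roll 1.83 after roll: [-0.008   0.0023  0.0501] q7 -0.74
```

View pics/l1.png

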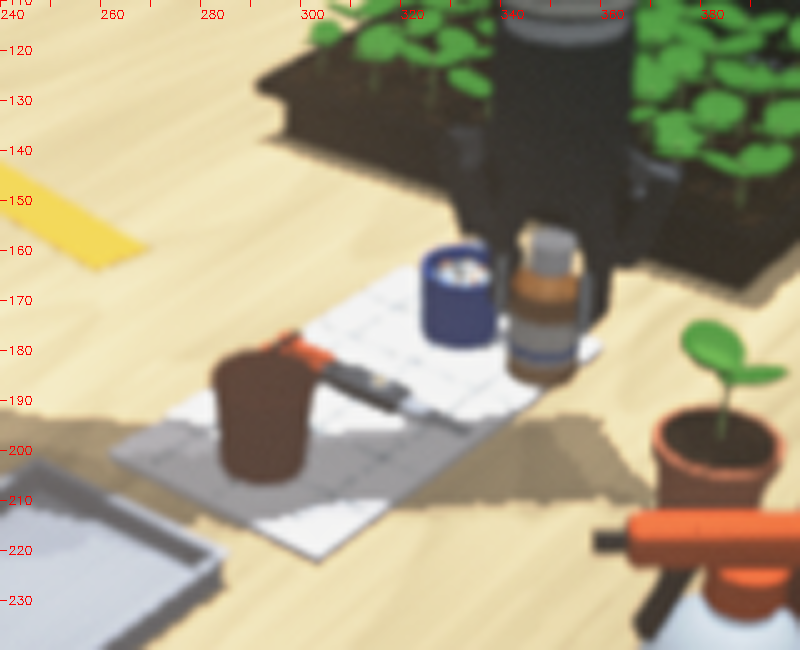

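Bottle held nearly upright, above its place and clear of the plant. Lower it.

Request:
servo_tool(series=[{"travel":[-0.006,-0.001,0.015],"roll":0},{"travel":[0,0,0.025],"roll":0},{"travel":[0,0,0],"roll":0}])

```text
time: 36.08
tcp_pos: [0.6188, 0.2767, 0.0619]
ee_rot: [3.081, 0.037, 1.702]
force: [-1.0, -0.8, -2.0]
width: 0.481
```

```bash
python3 til.py; python3 go.py .6175 .281 .034 96
```

```text
t 36.08 tilt world [ 3.69 -1.62] radial 2.70 tang -2.99 [0.6188 0.2767 0.0619]
t 36.08 pos [0.6188 0.2767 0.0619] rpy [176.55   2.1   97.54] F [-1.  -0.8 -2. ] w 0.0411
tool now: [ 0.0054 -0.0024  0.0276] norm 0.028
roll 1.54 after roll: [ 0.0044 -0.0008  0.0279] q7 -0.76
```

Request:
servo_tool(series=[{"travel":[0.005,-0.003,0.014],"roll":0},{"travel":[0,-0.001,0.008],"roll":0},{"travel":[0,0,0],"roll":0}])

```text
time: 36.33
tcp_pos: [0.6173, 0.2749, 0.0391]
ee_rot: [3.081, 0.04, 1.695]
force: [0.7, -1.0, -1.7]
width: 0.477
```

```bash
python3 til.py; python3 go.py .6175 .281 .034 96
```

```text
t 36.33 tilt world [ 3.72 -1.84] radial 2.65 tang -3.19 [0.6173 0.2749 0.0391]
t 36.33 pos [0.6173 0.2749 0.0391] rpy [176.53   2.29  97.13] F [ 0.7 -1.  -1.7] w 0.0408
tool now: [0.0062 0.0007 0.0049] norm 0.008
roll 1.13 after roll: [0.006  0.0008 0.0051] q7 -0.78
```

Request:
servo_tool(series=[{"travel":[0.006,0.001,0.0],"roll":0},{"travel":[0.001,0,0.003],"roll":0},{"travel":[0,0,0.001],"roll":0}])

```text
time: 36.58
tcp_pos: [0.6182, 0.2817, 0.0354]
ee_rot: [3.08, 0.04, 1.694]
force: [0.4, -0.4, -1.0]
width: 0.479
```

```bash
python3 til.py; python3 go.py .6175 .281 .034 96
```

```text
t 36.58 tilt world [ 3.76 -1.85] radial 2.65 tang -3.24 [0.6182 0.2817 0.0354]
t 36.58 pos [0.6182 0.2817 0.0354] rpy [176.5    2.3   97.06] F [ 0.4 -0.4 -1. ] w 0.0409
tool now: [-0.0006 -0.0009  0.0014] norm 0.002
roll 1.06 after roll: [-0.0006 -0.0008  0.0014] q7 -0.79
```

Request:
servo_tool(series=[{"travel":[0,-0.001,0.002],"roll":0},{"travel":[0,0,0.001],"roll":0}])

```text
time: 36.75
tcp_pos: [0.6179, 0.2828, 0.0331]
ee_rot: [3.079, 0.039, 1.695]
force: [-0.4, -0.0, -1.7]
width: 0.478
```

```bash
python3 go.py .6175 .281 .034 96
```

```text
t 36.75 pos [0.6179 0.2828 0.0331] rpy [176.39   2.23  97.1 ] F [-0.4 -0.  -1.7] w 0.0408
tool now: [-0.0018 -0.0006 -0.0009] norm 0.002
roll 1.10 after roll: [-0.0018 -0.0006 -0.0009] q7 -0.79
```

Request:
servo_tool(series=[{"travel":[-0.001,-0.001,0.002],"roll":0},{"travel":[0,0,0.001],"roll":0}])

```text
time: 36.92
tcp_pos: [0.618, 0.2829, 0.0319]
ee_rot: [3.076, 0.038, 1.695]
force: [-3.2, -1.2, 8.5]
width: 0.481
```

```bash
python3 go.py .6175 .281 .034 96
```

```text
t 36.92 pos [0.618  0.2829 0.0319] rpy [176.25   2.17  97.13] F [-3.2 -1.2  8.5] w 0.0410
tool now: [-0.0019 -0.0006 -0.0021] norm 0.003
roll 1.13 after roll: [-0.0019 -0.0007 -0.0021] q7 -0.80
```

Request:
servo_tool(series=[{"travel":[0,0,0],"roll":0},{"travel":[0,0,0],"roll":0}], gripper=0.064)

```text
time: 37.08
tcp_pos: [0.6185, 0.2833, 0.0328]
ee_rot: [3.075, 0.037, 1.695]
force: [0.0, -0.1, -0.1]
width: 0.741
```

```bash
python3 til.py; python3 go.py .6185 .281 .1 96
python3 - <<'E'
from h import *
from workcell import r
g=r.grab_frame("scene");crop(g,"l2",240,110,160,130,5)
E
```

```text
t 37.08 tilt world [ 4.07 -1.64] radial 3.02 tang -3.18 [0.6185 0.2833 0.0328]
t 37.08 pos [0.6185 0.2833 0.0328] rpy [176.16   2.14  97.14] F [ 0.  -0.1 -0.1] w 0.0633
tool now: [-0.0048  0.0042 -0.0669] norm 0.067
roll 1.14 after roll: [-0.0023 -0.0003 -0.0672] q7 -0.80
```

View pics/l2.png

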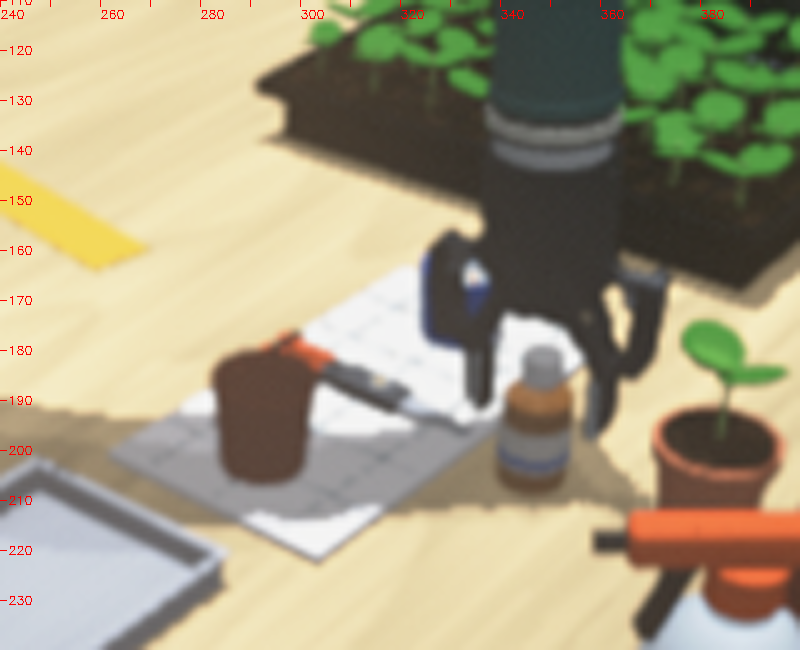

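Request:
servo_tool(series=[{"travel":[-0.001,0.001,-0.015],"roll":0},{"travel":[-0.001,0.002,-0.025],"roll":0},{"travel":[-0.001,0.002,-0.03],"roll":0},{"travel":[-0.001,0.002,-0.035],"roll":0},{"travel":[0,0,-0.035],"roll":0},{"travel":[0,0,0],"roll":0}])

```text
time: 37.63
tcp_pos: [0.6151, 0.2831, 0.1805]
ee_rot: [3.079, 0.04, 1.696]
force: [1.9, -0.3, 0.9]
width: 0.749
```

```bash
python3 til.py; python3 go.py .357 -.300 .16 97.2
python3 - <<'E'
from h import *
from workcell import r
g=r.grab_frame("scene");crop(g,"l3",240,110,160,130,5)
E
```

```text
t 37.63 tilt world [ 3.85 -1.79] radial 2.75 tang -3.24 [0.6151 0.2831 0.1805]
t 37.63 pos [0.6151 0.2831 0.1805] rpy [176.4    2.26  97.17] F [ 1.9 -0.3  0.9] w 0.0640
tool now: [-0.5451 -0.3309  0.0213] norm 0.638
roll -0.03 after roll: [-0.5462 -0.3292  0.0205] q7 -0.70
```

View pics/l3.png

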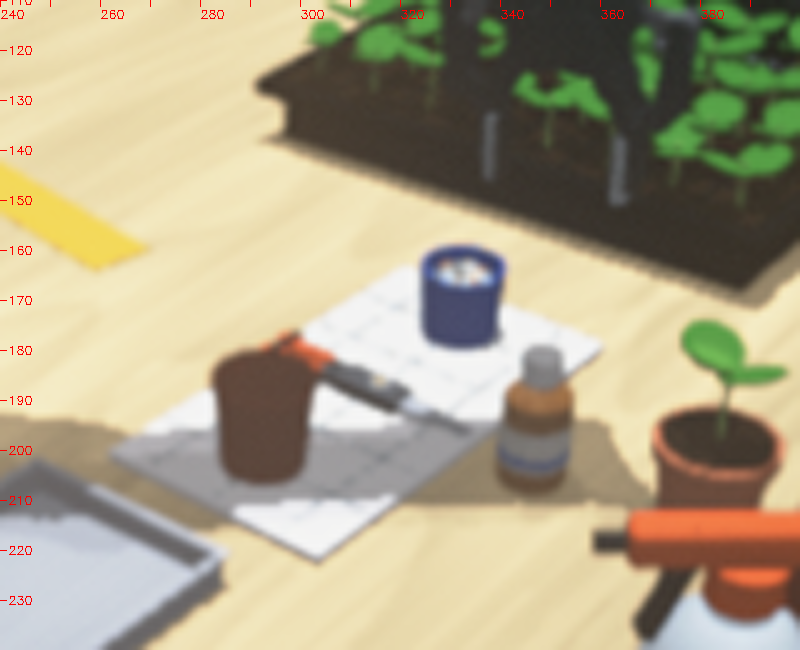

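Request:
servo_tool(series=[{"travel":[-0.035,-0.01,0.001],"roll":0},{"travel":[-0.04,-0.01,0.001],"roll":0},{"travel":[-0.04,-0.01,0.001],"roll":0},{"travel":[-0.04,-0.01,0.001],"roll":0},{"travel":[-0.04,-0.01,0.001],"roll":0},{"travel":[-0.04,-0.01,0.001],"roll":0},{"travel":[-0.04,-0.01,0.001],"roll":0},{"travel":[-0.04,-0.01,0.001],"roll":0}], gripper=0.055)

```text
time: 38.35
tcp_pos: [0.575, -0.0321, 0.1773]
ee_rot: [3.076, 0.029, 1.719]
force: [-0.6, -0.4, 0.3]
width: 0.639
```

```bash
python3 til.py; python3 go.py .357 -.300 .14 97.2
python3 - <<'E'
from h import *
from workcell import r
f=r.grab_frame("top");pickle.dump(f,open("top3.pkl","wb"));crop(f,"n1",115,140,150,120,5)
E
```

```text
t 38.35 tilt world [ 3.95 -1.1 ] radial 4.01 tang -0.88 [ 0.575  -0.0321  0.1773]
t 38.35 pos [ 0.575  -0.0321  0.1773] rpy [176.25   1.68  98.48] F [-0.6 -0.4  0.3] w 0.0546
tool now: [-0.2317 -0.2574  0.0274] norm 0.347
roll 1.28 after roll: [-0.2385 -0.2498  0.0373] q7 -0.20
```

View pics/n1.png

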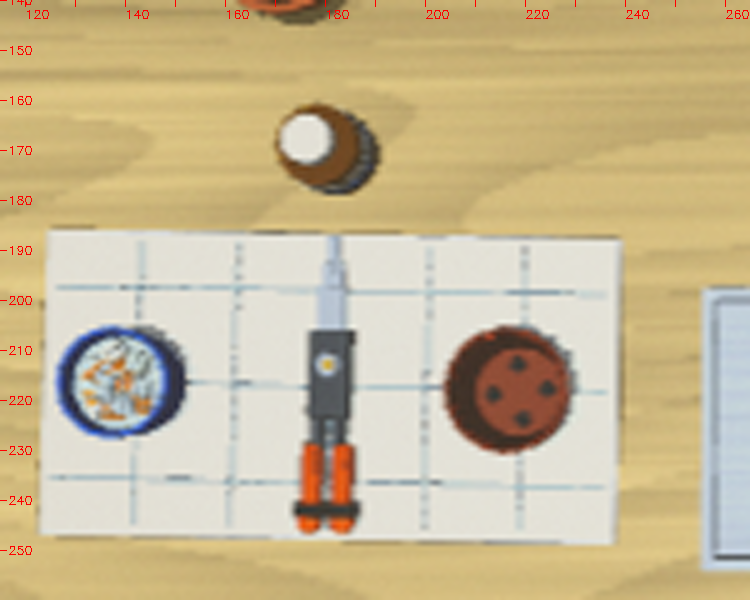

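```bash
python3 -c "
from chk import *
chk('top3.pkl',115,140,5,dict(cap=((306,138),.085),cap2=((306,138),.083)))"; python3 - <<'E'
from h import *
f=pickle.load(open('top3.pkl','rb'));crop(f,"n2",335,160,133,130,6)
E
```

```text
cap world [0.6195 0.2805] board mm [121.1   0.2]
cap2 world [0.6197 0.2809] board mm [121.3   0.6]
```

View pics/n2.png

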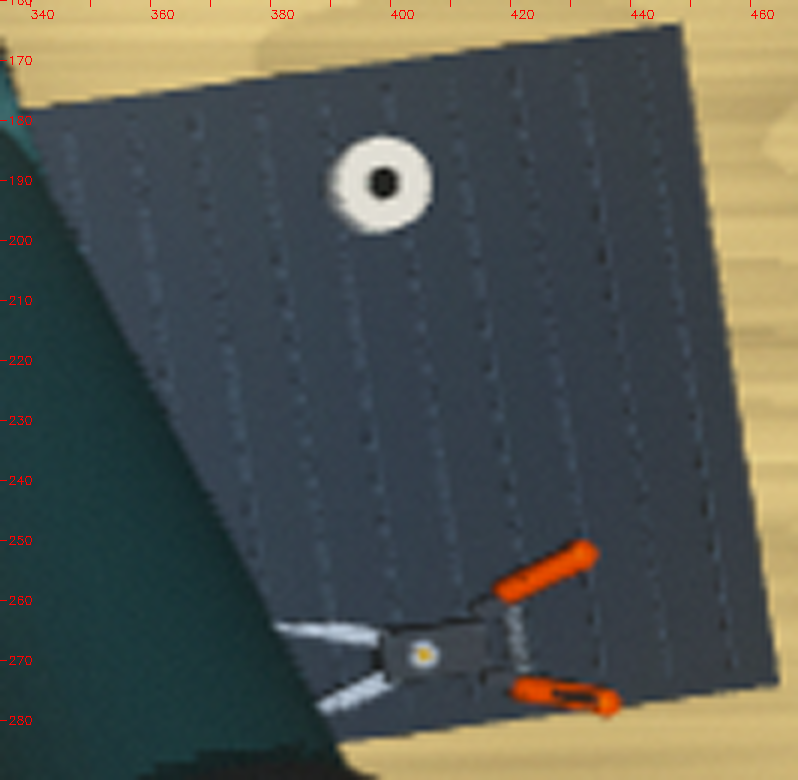

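Request:
servo_tool(series=[{"travel":[-0.026,-0.029,0.003],"roll":0},{"travel":[-0.026,-0.029,0.003],"roll":0},{"travel":[-0.026,-0.029,0.003],"roll":0},{"travel":[-0.026,-0.029,0.003],"roll":0},{"travel":[-0.026,-0.029,0.003],"roll":0},{"travel":[-0.026,-0.029,0.003],"roll":0},{"travel":[-0.026,-0.029,0.003],"roll":0},{"travel":[-0.024,-0.027,0.003],"roll":0}])

```text
time: 39.07
tcp_pos: [0.3759, -0.2778, 0.145]
ee_rot: [3.076, 0.035, 1.705]
force: [-0.3, 0.2, 0.5]
width: 0.642
```

```bash
python3 til.py; python3 go.py .356 -.2985 .10 97.2
```

```text
t 39.07 tilt world [ 3.99 -1.48] radial 4.09 tang 1.18 [ 0.3759 -0.2778  0.145 ]
t 39.07 pos [ 0.3759 -0.2778  0.145 ] rpy [176.24   2.01  97.71] F [-0.3  0.2  0.5] w 0.0548
tool now: [-0.0162 -0.0255  0.044 ] norm 0.053
roll 0.51 after roll: [-0.018  -0.0224  0.045 ] q7 0.33
```

Request:
servo_tool(series=[{"travel":[-0.016,-0.025,0.01],"roll":0},{"travel":[0,0,0.03],"roll":0},{"travel":[0,0,0],"roll":0}])

```text
time: 39.32
tcp_pos: [0.3448, -0.308, 0.1025]
ee_rot: [3.082, 0.037, 1.683]
force: [-0.2, 0.9, -0.7]
width: 0.645
```

```bash
python3 til.py; python3 go.py .356 -.2985 .03 97.2
python3 - <<'E'
from h import *
from workcell import r
g=r.grab_frame("scene");crop(g,"o1",60,190,160,130,5)
E
```

```text
t 39.32 tilt world [ 3.62 -1.71] radial 3.84 tang 1.13 [ 0.3448 -0.308   0.1025]
t 39.32 pos [ 0.3448 -0.308   0.1025] rpy [176.6    2.11  96.45] F [-0.2  0.9 -0.7] w 0.0551
tool now: [0.0108 0.0079 0.0727] norm 0.074
roll -0.75 after roll: [0.008  0.0123 0.0725] q7 0.32
```

View pics/o1.png

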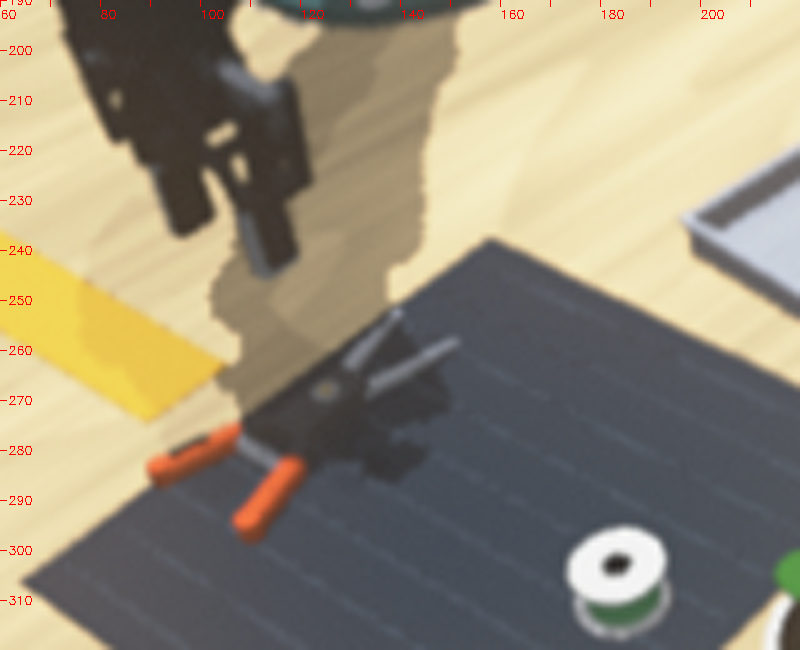

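Request:
servo_tool(series=[{"travel":[0.01,0.008,0.02],"roll":-0.7},{"travel":[0,0,0.03],"roll":0},{"travel":[0,0,0],"roll":0}])

```text
time: 39.62
tcp_pos: [0.358, -0.2996, 0.0562]
ee_rot: [3.079, 0.043, 1.697]
force: [-1.1, -0.4, -0.6]
width: 0.644
```

```bash
python3 til.py; python3 go.py .356 -.2985 .007 97.2
```

```text
t 39.62 tilt world [ 3.87 -1.98] radial 4.24 tang 0.96 [ 0.358  -0.2996  0.0562]
t 39.62 pos [ 0.358  -0.2996  0.0562] rpy [176.41   2.45  97.21] F [-1.1 -0.4 -0.6] w 0.0550
tool now: [ 0.0034 -0.0049  0.0488] norm 0.049
roll 0.01 after roll: [ 0.0013 -0.0019  0.0492] q7 0.24
```

Request:
servo_tool(series=[{"travel":[0.002,-0.004,0.02],"roll":0},{"travel":[0.001,-0.002,0.018],"roll":0},{"travel":[0,0,0],"roll":0}])

```text
time: 39.87
tcp_pos: [0.3591, -0.2976, 0.0267]
ee_rot: [3.078, 0.047, 1.705]
force: [0.0, -0.4, 0.5]
width: 0.644
```

```bash
python3 til.py; python3 go.py .356 -.2985 .007 97.2
python3 - <<'E'
from h import *
from workcell import r
g=r.grab_frame("scene");crop(g,"o2",60,190,160,130,5)
E
```

```text
t 39.87 tilt world [ 3.99 -2.19] radial 4.47 tang 0.86 [ 0.3591 -0.2976  0.0267]
t 39.87 pos [ 0.3591 -0.2976  0.0267] rpy [176.33   2.71  97.68] F [ 0.  -0.4  0.5] w 0.0550
tool now: [ 0.0004 -0.0044  0.0195] norm 0.020
roll 0.48 after roll: [-0.0005 -0.0032  0.0197] q7 0.03
```

View pics/o2.png

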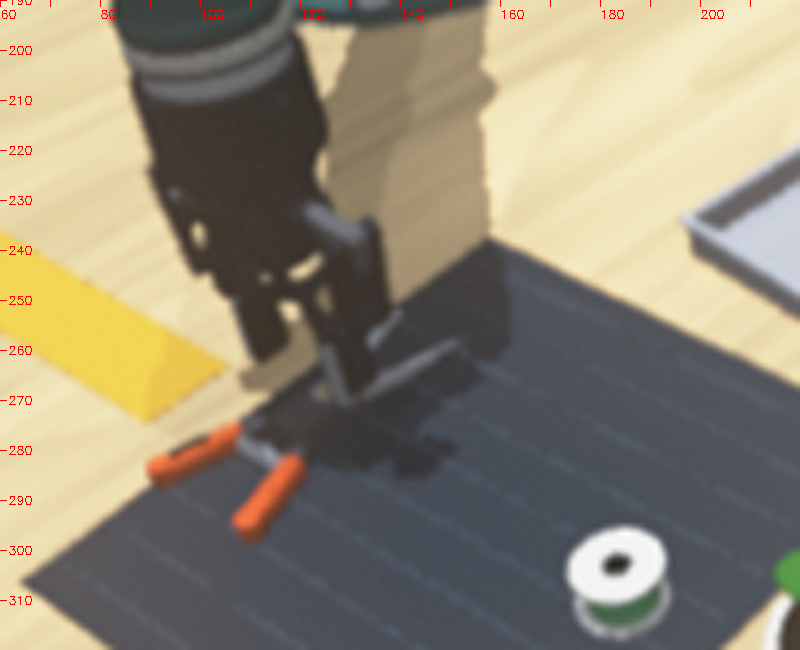

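Request:
servo_tool(series=[{"travel":[0,-0.004,0.012],"roll":0.4},{"travel":[0,0,0.006],"roll":0},{"travel":[0,0,0],"roll":0}])

```text
time: 40.17
tcp_pos: [0.362, -0.2999, 0.0195]
ee_rot: [3.071, 0.056, 1.701]
force: [0.5, 0.6, -1.3]
width: 0.645
```

```bash
python3 til.py; python3 go.py .356 -.2985 .007 97.2; python3 -c "
from workcell import r
print(r.observe()['joint_pos'].round(3))"
```

```text
t 40.17 tilt world [ 4.44 -2.62] radial 5.09 tang 0.82 [ 0.362  -0.2999  0.0195]
t 40.17 pos [ 0.362  -0.2999  0.0195] rpy [175.93   3.18  97.48] F [ 0.5  0.6 -1.3] w 0.0551
tool now: [ 0.0028 -0.0066  0.0119] norm 0.014
roll 0.28 after roll: [ 0.0021 -0.0058  0.0125] q7 -0.29
[ 0.695  0.659 -0.128  2.353  1.026  0.085 -0.291]
```

Request:
servo_tool(series=[{"travel":[0,0,-0.03],"roll":0},{"travel":[0,0,-0.04],"roll":0},{"travel":[0,0,-0.04],"roll":0},{"travel":[0,0,-0.04],"roll":0},{"travel":[0.02,0.02,0],"roll":0},{"travel":[0.025,0.025,0],"roll":0}])

```text
time: 40.67
tcp_pos: [0.3826, -0.2466, 0.179]
ee_rot: [3.085, 0.054, 1.688]
force: [-0.0, 0.5, -0.7]
width: 0.647
```

```bash
python3 til.py;python3 -c "
from workcell import r
print(r.observe()['joint_pos'].round(3))"
```

```text
t 40.67 tilt world [ 3.57 -2.71] radial 4.46 tang -0.34 [ 0.3826 -0.2466  0.179 ]
[ 1.062e+00  3.980e-01 -7.540e-01  2.272e+00  5.620e-01  5.670e-01
  1.000e-03]
```

Request:
servo_tool(series=[{"travel":[0.025,0.015,0],"roll":0},{"travel":[0.04,0.005,0],"roll":0},{"travel":[0.04,0,0],"roll":0},{"travel":[0.04,0,0],"roll":0},{"travel":[0.04,0,0],"roll":0},{"travel":[0.04,0,0],"roll":0},{"travel":[0.04,0,0],"roll":0},{"travel":[0.03,0,0],"roll":0}])

```text
time: 41.33
tcp_pos: [0.3734, 0.0603, 0.1813]
ee_rot: [3.065, 0.053, 1.681]
force: [0.3, 0.3, 0.0]
width: 0.645
```

```bash
python3 til.py;python3 -c "
from workcell import r
print(r.observe()['joint_pos'].round(3))"
```

```text
t 41.33 tilt world [ 4.71 -2.53] radial 4.25 tang -3.25 [0.3734 0.0603 0.1813]
[ 0.315  0.3   -0.778  2.416  0.589  0.528 -0.836]
```

Request:
servo_tool(series=[{"travel":[0,0,-0.01],"roll":0},{"travel":[0,0,-0.01],"roll":0},{"travel":[0,0,-0.01],"roll":0},{"travel":[0,0,-0.01],"roll":0},{"travel":[0,0,-0.01],"roll":0},{"travel":[0,0,-0.01],"roll":0},{"travel":[0,0,-0.01],"roll":0},{"travel":[0,0,-0.01],"roll":0}])

```text
time: 42.0
tcp_pos: [0.3524, 0.0872, 0.2733]
ee_rot: [3.074, 0.038, 1.736]
force: [0.4, -0.7, -0.5]
width: 0.643
```

```bash
python3 til.py
```

```text
t 42.00 tilt world [ 4.15 -1.51] radial 3.67 tang -2.46 [0.3524 0.0872 0.2733]
```

Request:
servo_tool(series=[{"travel":[0,0,0.04],"roll":0},{"travel":[0,0,0.04],"roll":0},{"travel":[0,0,0],"roll":0}])

```text
time: 42.25
tcp_pos: [0.3616, 0.0878, 0.2032]
ee_rot: [3.053, 0.043, 1.735]
force: [-1.2, 0.7, -0.6]
width: 0.646
```

```bash
python3 til.py
```

```text
t 42.25 tilt world [ 5.42 -1.61] radial 4.89 tang -2.84 [0.3616 0.0878 0.2032]
```

Request:
servo_tool(series=[{"travel":[0,0,-0.04],"roll":0},{"travel":[0,0,-0.04],"roll":0},{"travel":[0,0,0],"roll":0}])

```text
time: 42.5
tcp_pos: [0.3469, 0.0968, 0.2846]
ee_rot: [3.071, 0.032, 1.756]
force: [0.9, -0.7, 0.1]
width: 0.648
```

```bash
python3 til.py
```

```text
t 42.50 tilt world [ 4.29 -1.04] radial 3.85 tang -2.16 [0.3469 0.0968 0.2846]
```

Request:
servo_tool(series=[{"travel":[0,0,0.01],"roll":0},{"travel":[0,0,0.01],"roll":0},{"travel":[0,0,0.01],"roll":0},{"travel":[0,0,0.01],"roll":0},{"travel":[0,0,0.01],"roll":0},{"travel":[0,0,0.01],"roll":0},{"travel":[0,0,0.01],"roll":0},{"travel":[0,0,0.01],"roll":0}])

```text
time: 43.17
tcp_pos: [0.3482, 0.1042, 0.2205]
ee_rot: [3.061, 0.031, 1.769]
force: [-0.0, -0.6, 0.1]
width: 0.647
```

```bash
python3 til.py;python3 -c "
from workcell import r
print(r.observe()['joint_pos'].round(3))"
```

```text
t 43.17 tilt world [ 4.87 -0.82] radial 4.43 tang -2.18 [0.3482 0.1042 0.2205]
[ 0.401  0.216 -0.972  2.396  0.426  0.599 -0.705]
```

Request:
servo_tool(series=[{"travel":[0,0.03,0],"roll":0},{"travel":[0,0.04,0],"roll":0},{"travel":[0,0.04,0],"roll":0},{"travel":[0,0.04,0],"roll":0},{"travel":[0,0.04,0],"roll":0},{"travel":[0,0.03,0],"roll":0},{"travel":[0,0,0],"roll":0}])

```text
time: 43.75
tcp_pos: [0.5556, 0.1516, 0.2479]
ee_rot: [3.082, 0.026, 1.789]
force: [0.7, -0.1, 0.2]
width: 0.646
```

```bash
python3 til.py;python3 -c "
from workcell import r
print(r.observe()['joint_pos'].round(3))"
```

```text
t 43.75 tilt world [ 3.63 -0.71] radial 3.31 tang -1.64 [0.5556 0.1516 0.2479]
[ 0.273  0.487 -0.872  1.947  0.538  0.889 -0.658]
```

Request:
servo_tool(series=[{"travel":[0,0,-0.041],"roll":0},{"travel":[0,0,-0.041],"roll":0},{"travel":[0,0,-0.041],"roll":0},{"travel":[0,0,-0.041],"roll":0}])

```text
time: 44.08
tcp_pos: [0.535, 0.1543, 0.41]
ee_rot: [3.112, 0.007, 1.808]
force: [-0.3, 0.3, -0.4]
width: 0.646
```

```bash
python3 til.py
```

```text
t 44.08 tilt world [ 1.74 -0.01] radial 1.67 tang -0.49 [0.535  0.1543 0.41  ]
```

Request:
servo_tool(series=[{"travel":[0,0,0.02],"roll":0},{"travel":[0,0,0.02],"roll":0},{"travel":[0,0,0.02],"roll":0},{"travel":[0,0,0.02],"roll":0},{"travel":[0,0,0.02],"roll":0},{"travel":[0,0,0.02],"roll":0},{"travel":[0,0,0.02],"roll":0},{"travel":[0,0,0.02],"roll":0}])

```text
time: 44.75
tcp_pos: [0.5298, 0.1737, 0.2835]
ee_rot: [3.089, -0.021, 1.844]
force: [1.7, 0.5, 0.8]
width: 0.643
```

```bash
python3 til.py;python3 -c "
from workcell import r
print(r.observe()['joint_pos'].round(3))"
```

```text
t 44.75 tilt world [2.6  1.95] radial 3.08 tang 1.04 [0.5298 0.1737 0.2835]
[ 0.319  0.437 -0.949  1.943  0.441  0.922 -0.568]
```

Request:
servo_tool(series=[{"travel":[0,0.0,0],"roll":7.1},{"travel":[0,0,0],"roll":7.1},{"travel":[0,0,0],"roll":7.1},{"travel":[0,0,0],"roll":7.1},{"travel":[0,0,0],"roll":7.1},{"travel":[0,0,0],"roll":7.1},{"travel":[0,0,0],"roll":7.1},{"travel":[0,0,0],"roll":7.1}])

```text
time: 45.42
tcp_pos: [0.5074, 0.179, 0.2969]
ee_rot: [-3.114, -0.053, 0.845]
force: [-0.6, -0.0, 0.1]
width: 0.645
```

```bash
python3 til.py;python3 -c "
from workcell import r
print(r.observe()['joint_pos'].round(3))"
```

```text
t 45.42 tilt world [0.85 3.31] radial 1.91 tang 2.84 [0.5074 0.179  0.2969]
[ 0.178  0.339 -0.73   1.959  0.232  0.896 -1.386]
```

Request:
servo_tool(series=[{"travel":[0,0.0,0],"roll":7.1},{"travel":[0,0,0],"roll":7.1},{"travel":[0,0,0],"roll":7.1},{"travel":[0,0,0],"roll":7.1},{"travel":[0,0,0],"roll":7.1},{"travel":[0,0,0],"roll":7.1},{"travel":[0,0,0],"roll":0}])

```text
time: 46.0
tcp_pos: [0.4914, 0.1886, 0.3157]
ee_rot: [-3.053, -0.014, 0.098]
force: [-0.3, -0.1, 0.3]
width: 0.646
```

```bash
python3 til.py;python3 go.py .65 -.42 .3 97; python3 -c "
from workcell import r
print(r.observe()['joint_pos'].round(3))"
```

```text
t 46.00 tilt world [0.31 5.15] radial 2.13 tang 4.69 [0.4914 0.1886 0.3157]
t 46.00 pos [0.4914 0.1886 0.3157] rpy [-174.9    -0.81    5.6 ] F [-0.3 -0.1  0.3] w 0.0551
tool now: [ 0.0982  0.6202 -0.0381] norm 0.629
roll -91.40 after roll: [-0.6234  0.0832  0.0157] q7 -2.02
[ 0.072  0.273 -0.585  1.966  0.093  0.901 -2.021]
```

Request:
servo_tool(series=[{"travel":[0.004,0.03,-0.002],"roll":0},{"travel":[0.006,0.041,-0.002],"roll":0},{"travel":[0.006,0.041,-0.002],"roll":0},{"travel":[0.006,0.041,-0.002],"roll":0},{"travel":[0.006,0.041,-0.002],"roll":0},{"travel":[0.006,0.041,-0.002],"roll":0},{"travel":[0.006,0.041,-0.002],"roll":0},{"travel":[0.006,0.041,-0.002],"roll":0}])

```text
time: 46.67
tcp_pos: [0.5712, -0.1041, 0.3183]
ee_rot: [-3.016, -0.036, 0.178]
force: [0.1, -0.0, -0.2]
width: 0.644
```

Request:
servo_tool(series=[{"travel":[0.006,0.041,-0.002],"roll":0},{"travel":[0.006,0.041,-0.002],"roll":0},{"travel":[0.006,0.041,-0.002],"roll":0},{"travel":[0.006,0.041,-0.002],"roll":0},{"travel":[0.006,0.041,-0.002],"roll":0},{"travel":[0.006,0.041,-0.002],"roll":0},{"travel":[0.006,0.041,-0.002],"roll":0},{"travel":[0,0,0],"roll":0}])

```text
time: 47.33
tcp_pos: [0.6672, -0.3896, 0.3119]
ee_rot: [-2.992, -0.071, 0.219]
force: [-1.4, -2.5, -0.2]
width: 0.641
```

```bash
python3 til.py;python3 go.py .65 -.42 .3 97; python3 -c "
from workcell import r
print(r.observe()['joint_pos'].round(3))"
```

```text
t 47.33 tilt world [2.08 9.21] radial -2.85 tang 9.00 [ 0.6672 -0.3896  0.3119]
t 47.33 pos [ 0.6672 -0.3896  0.3119] rpy [-171.43   -4.08   12.57] F [-1.4 -2.5 -0.2] w 0.0547
tool now: [-0.0242  0.0272  0.0063] norm 0.037
roll -84.43 after roll: [-0.0281 -0.0208  0.0119] q7 -0.96
[ 0.774  0.651 -0.428  1.348  0.098  1.223 -0.959]
```

Request:
servo_tool(series=[{"travel":[0,0.0,0],"roll":-7.1},{"travel":[0,0,0],"roll":-7.1},{"travel":[0,0,0],"roll":-7.1},{"travel":[0,0,0],"roll":-7.1},{"travel":[0,0,0],"roll":-7.1},{"travel":[0,0,0],"roll":-7.1},{"travel":[0,0,0],"roll":0}])

```text
time: 47.92
tcp_pos: [0.6634, -0.385, 0.3264]
ee_rot: [-3.081, -0.191, 0.988]
force: [0.8, 0.2, 0.4]
width: 0.643
```

```bash
python3 til.py; python3 -c "
from workcell import r
print(r.observe()['joint_pos'].round(3))"
```

```text
t 47.92 tilt world [ 3.07 10.97] radial -2.85 tang 11.03 [ 0.6634 -0.385   0.3264]
[ 0.9    0.675 -0.642  1.34   0.194  1.257 -0.272]
```

Request:
servo_tool(series=[{"travel":[0,0.0,0],"roll":0},{"travel":[0,0,0],"roll":0},{"travel":[0,0,0],"roll":0},{"travel":[0,0,0],"roll":0},{"travel":[0,0,0],"roll":0},{"travel":[0,0,0],"roll":0}])

```text
time: 48.42
tcp_pos: [0.6624, -0.382, 0.3321]
ee_rot: [-3.082, -0.199, 0.991]
force: [-0.4, 0.5, 0.2]
width: 0.645
```

```bash
python3 til.py; python3 -c "
from workcell import r
print(r.observe()['joint_pos'].round(3))"
```

```text
t 48.42 tilt world [ 3.37 11.33] radial -2.74 tang 11.50 [ 0.6624 -0.382   0.3321]
[ 0.905  0.669 -0.649  1.342  0.186  1.26  -0.268]
```

Request:
servo_tool(series=[{"travel":[0,0.0,0],"roll":3},{"travel":[0,0,0],"roll":3},{"travel":[0,0,0],"roll":3},{"travel":[0,0,0],"roll":3},{"travel":[0,0,0],"roll":3},{"travel":[0,0,0],"roll":3}])

```text
time: 48.92
tcp_pos: [0.6628, -0.3805, 0.331]
ee_rot: [-3.018, -0.17, 0.659]
force: [0.8, -1.4, -1.0]
width: 0.643
```

```bash
python3 til.py; python3 -c "
from workcell import r
print(r.observe()['joint_pos'].round(3))"
```

```text
t 48.92 tilt world [ 3.28 11.49] radial -2.87 tang 11.60 [ 0.6628 -0.3805  0.331 ]
[ 0.862  0.653 -0.567  1.345  0.13   1.251 -0.554]
```

```bash
python3 go.py .58 -.06 .3 38
```

```text
t 48.92 pos [ 0.6628 -0.3805  0.331 ] rpy [-172.91   -9.75   37.76] F [ 0.8 -1.4 -1. ] w 0.0549
tool now: [ 0.1236 -0.2953  0.0898] norm 0.332
roll -0.24 after roll: [ 0.132  -0.3035  0.031 ] q7 -0.55
```

Request:
servo_tool(series=[{"travel":[0.015,-0.037,0.01],"roll":0},{"travel":[0.015,-0.037,0.01],"roll":0},{"travel":[0.015,-0.037,0.01],"roll":0},{"travel":[0.015,-0.037,0.01],"roll":0},{"travel":[0.015,-0.037,0.01],"roll":0},{"travel":[0.015,-0.037,0.01],"roll":0},{"travel":[0.015,-0.037,0.01],"roll":0},{"travel":[0.015,-0.037,0.01],"roll":0}])

```text
time: 49.58
tcp_pos: [0.5799, -0.0695, 0.3038]
ee_rot: [-3.024, -0.169, 0.636]
force: [0.2, 0.6, -0.8]
width: 0.642
```

```bash
python3 til.py; python3 -c "
from workcell import r
print(r.observe()['joint_pos'].round(3))
for i in range(3):r.grab_frame('top')
"; python3 til.py
```

```text
t 49.58 tilt world [ 3.7  11.09] radial 2.35 tang 11.45 [ 0.5799 -0.0695  0.3038]
[ 0.639  0.392 -0.655  1.865  0.049  0.9   -0.925]
t 49.73 tilt world [ 3.57 11.16] radial 2.28 tang 11.50 [ 0.5793 -0.0661  0.3043]
```

Request:
servo_tool(series=[{"travel":[0.015,-0.037,0.0],"roll":0},{"travel":[0.015,-0.037,0.0],"roll":0}])

```text
time: 49.9
tcp_pos: [0.5616, -0.0038, 0.3153]
ee_rot: [-3.026, -0.166, 0.628]
force: [0.1, 2.0, 0.2]
width: 0.644
```

```bash
cat > hold.py <<'E'
from workcell import r
for i in range(3):r.grab_frame('top')
E
python3 til.py; python3 hold.py; python3 til.py
```

```text
t 49.90 tilt world [ 3.73 10.87] radial 3.66 tang 10.90 [ 0.5616 -0.0038  0.3153]
t 50.05 tilt world [ 3.74 10.88] radial 3.74 tang 10.89 [ 5.611e-01 -3.000e-04  3.165e-01]
```

Request:
servo_tool(series=[{"travel":[-0.015,0.037,0.0],"roll":0},{"travel":[-0.015,0.037,0.0],"roll":0}])

```text
time: 50.22
tcp_pos: [0.5828, -0.0691, 0.3059]
ee_rot: [-3.029, -0.172, 0.654]
force: [0.3, -1.5, -1.0]
width: 0.645
```

```bash
python3 til.py; python3 hold.py; python3 til.py
```

```text
t 50.22 tilt world [ 3.82 11.01] radial 2.49 tang 11.38 [ 0.5828 -0.0691  0.3059]
t 50.37 tilt world [ 3.78 10.99] radial 2.36 tang 11.38 [ 0.5831 -0.0745  0.3041]
```

Request:
servo_tool(series=[{"travel":[0,0,0],"roll":-4},{"travel":[0,0,0],"roll":-4},{"travel":[0,0,0],"roll":-4},{"travel":[0,0,0],"roll":-4},{"travel":[0,0,0],"roll":-4},{"travel":[0,0,0],"roll":-4},{"travel":[0,0,0],"roll":-4},{"travel":[0,0,0],"roll":-4}])

```text
time: 51.03
tcp_pos: [0.5842, -0.0819, 0.3025]
ee_rot: [-3.138, -0.204, 1.222]
force: [0.1, -0.2, -0.2]
width: 0.64
```

```bash
python3 til.py; python3 hold.py; python3 til.py;python3 -c "
from workcell import r
print(r.observe()['joint_pos'].round(3))"
```

```text
t 51.03 tilt world [ 3.76 10.99] radial 2.20 tang 11.40 [ 0.5842 -0.0819  0.3025]
t 51.18 tilt world [ 3.76 11.01] radial 2.19 tang 11.42 [ 0.5842 -0.0818  0.3024]
[ 0.752  0.437 -0.798  1.849  0.143  0.917 -0.425]
```

Request:
servo_tool(series=[{"travel":[0,0,0],"roll":-4},{"travel":[0,0,0],"roll":-4},{"travel":[0,0,0],"roll":-4},{"travel":[0,0,0],"roll":-4},{"travel":[0,0,0],"roll":-4},{"travel":[0,0,0],"roll":-4},{"travel":[0,0,0],"roll":-3}])

```text
time: 51.77
tcp_pos: [0.5843, -0.083, 0.3025]
ee_rot: [3.052, -0.182, 1.702]
force: [-1.2, -0.3, -0.2]
width: 0.641
```

```bash
python3 hold.py; python3 til.py;python3 go.py .375 -.29 .16 97.2; python3 -c "
from workcell import r
print(r.observe()['joint_pos'].round(3))"
```

```text
t 51.92 tilt world [ 3.75 10.94] radial 2.18 tang 11.36 [ 0.5843 -0.083   0.3025]
t 51.92 pos [ 0.5843 -0.083   0.3025] rpy [174.88 -10.47  97.29] F [-0.5 -0.2  0.6] w 0.0547
tool now: [-0.2017 -0.2426  0.0863] norm 0.327
roll 0.09 after roll: [-0.1791 -0.2336  0.1425] q7 -0.03
[ 0.833  0.476 -0.926  1.845  0.23   0.935 -0.034]
```

Request:
servo_tool(series=[{"travel":[-0.0144,-0.0173,0.006],"roll":0},{"travel":[-0.0144,-0.0173,0.006],"roll":0},{"travel":[-0.0144,-0.0173,0.006],"roll":0},{"travel":[-0.0144,-0.0173,0.006],"roll":0},{"travel":[-0.0144,-0.0173,0.006],"roll":0},{"travel":[-0.0144,-0.0173,0.006],"roll":0},{"travel":[-0.0144,-0.0173,0.006],"roll":0}])

```text
time: 52.5
tcp_pos: [0.4826, -0.1841, 0.2339]
ee_rot: [3.042, -0.183, 1.692]
force: [0.4, -0.9, -0.6]
width: 0.643
```

```bash
python3 hold.py; python3 til.py;python3 go.py .375 -.29 .16 97.2; python3 -c "
from workcell import r
print(r.observe()['joint_pos'].round(3))"
```

```text
t 52.65 tilt world [ 4.27 11.01] radial 0.04 tang 11.81 [ 0.4815 -0.1849  0.2332]
t 52.65 pos [ 0.4815 -0.1849  0.2332] rpy [174.46 -10.55  96.72] F [ 0.4 -0.1  0.4] w 0.0551
tool now: [-0.1037 -0.1229  0.0435] norm 0.167
roll -0.48 after roll: [-0.0909 -0.1189  0.0732] q7 0.16
[ 1.092  0.481 -0.925  2.045  0.248  0.777  0.164]
```

Request:
servo_tool(series=[{"travel":[-0.015,-0.0175,0.006],"roll":0},{"travel":[-0.015,-0.0175,0.006],"roll":0},{"travel":[-0.015,-0.0175,0.006],"roll":0},{"travel":[-0.015,-0.0175,0.006],"roll":0},{"travel":[-0.015,-0.0175,0.006],"roll":0},{"travel":[-0.015,-0.0175,0.006],"roll":0},{"travel":[-0.012,-0.016,0.006],"roll":0}])

```text
time: 53.23
tcp_pos: [0.392, -0.2853, 0.168]
ee_rot: [3.021, -0.176, 1.699]
force: [0.7, -0.4, -0.9]
width: 0.643
```

```bash
python3 hold.py; python3 til.py;python3 go.py .357 -.299 .08 97.2; python3 -c "
from workcell import r
print(r.observe()['joint_pos'].round(3))"
```

```text
t 53.38 tilt world [ 5.5  10.85] radial -1.94 tang 12.01 [ 0.3912 -0.2848  0.1676]
t 53.38 pos [ 0.3912 -0.2848  0.1676] rpy [173.17 -10.2   97.19] F [-0.   0.8  0. ] w 0.0548
tool now: [-0.0251 -0.0455  0.0796] norm 0.095
roll -0.01 after roll: [-0.0098 -0.0357  0.0876] q7 0.36
[ 1.317  0.555 -0.879  2.145  0.337  0.658  0.36 ]
```

Request:
servo_tool(series=[{"travel":[0.004,0.004,-0.041],"roll":0},{"travel":[0.004,0.004,-0.041],"roll":0},{"travel":[0.004,0.004,-0.041],"roll":0},{"travel":[0.004,0.004,-0.041],"roll":0}])

```text
time: 53.72
tcp_pos: [0.3919, -0.2902, 0.3324]
ee_rot: [3.026, -0.193, 1.706]
force: [0.9, -1.0, -0.3]
width: 0.643
```

```bash
python3 hold.py; python3 til.py;python3 go.py .357 -.299 .16 97.2
```

```text
t 53.87 tilt world [ 5.4  11.33] radial -2.40 tang 12.32 [ 0.3946 -0.292   0.3342]
t 53.87 pos [ 0.3946 -0.292   0.3342] rpy [173.11 -10.64  97.73] F [0.3 0.3 0.3] w 0.0548
tool now: [-0.034  -0.0584  0.1651] norm 0.178
roll 0.53 after roll: [-0.0022 -0.0382  0.1742] q7 0.53
```

Request:
servo_tool(series=[{"travel":[0,0,0],"roll":7.16},{"travel":[0,0,0],"roll":7.16},{"travel":[0,0,0],"roll":7.16},{"travel":[0,0,0],"roll":7.16},{"travel":[0,0,0],"roll":7.16},{"travel":[0,0,0],"roll":7.16},{"travel":[0,0,0],"roll":7.16},{"travel":[0,0,0],"roll":7.16}])

```text
time: 54.53
tcp_pos: [0.4002, -0.2786, 0.3326]
ee_rot: [-3.039, -0.201, 0.681]
force: [0.2, 0.0, -0.8]
width: 0.644
```

```bash
python3 til.py; python3 hold.py; python3 til.py;python3 go.py .357 -.299 .16 97.2; python3 -c "
from workcell import r
print(r.observe()['joint_pos'].round(3))"
```

```text
t 54.53 tilt world [ 5.16 11.7 ] radial -2.45 tang 12.55 [ 0.4002 -0.2786  0.3326]
t 54.68 tilt world [ 5.16 11.66] radial -2.44 tang 12.52 [ 0.4001 -0.2788  0.3328]
t 54.68 pos [ 0.4001 -0.2788  0.3328] rpy [-174.28  -11.54   39.56] F [-0.1 -0.2  0.4] w 0.0553
tool now: [-0.0797  0.0041  0.1605] norm 0.179
roll -57.64 after roll: [-0.0146 -0.0453  0.1728] q7 -0.34
[ 1.321  0.287 -0.821  1.965 -0.018  1.001 -0.342]
```

Request:
servo_tool(series=[{"travel":[0,0,0],"roll":-6},{"travel":[0,0,0],"roll":-6},{"travel":[0,0,0],"roll":-6},{"travel":[0,0,0],"roll":-6},{"travel":[0,0,0],"roll":-6},{"travel":[0,0,0],"roll":-6},{"travel":[0,0,0],"roll":-6},{"travel":[0,0,0],"roll":-6}])

```text
time: 55.35
tcp_pos: [0.4019, -0.2733, 0.331]
ee_rot: [3.044, -0.205, 1.623]
force: [-0.2, 0.1, 0.3]
width: 0.65
```

Request:
servo_tool(series=[{"travel":[0,0,0],"roll":-6},{"travel":[0,0,0],"roll":-3.6}])

```text
time: 55.52
tcp_pos: [0.4021, -0.2723, 0.3305]
ee_rot: [3.008, -0.185, 1.811]
force: [-1.4, -0.2, -0.2]
width: 0.641
```

```bash
python3 hold.py; python3 til.py;python3 go.py .357 -.299 .10 97.2; python3 -c "
from workcell import r
print(r.observe()['joint_pos'].round(3))"
```

```text
t 55.67 tilt world [ 4.95 11.96] radial -2.61 tang 12.68 [ 0.402  -0.2724  0.3306]
t 55.67 pos [ 0.402  -0.2724  0.3306] rpy [172.41 -10.65 103.28] F [ 0.5  0.8 -0.2] w 0.0551
tool now: [-0.0579 -0.0791  0.2152] norm 0.236
roll 6.08 after roll: [-0.0207 -0.048   0.2306] q7 0.58
[ 1.501  0.372 -1.103  1.965  0.121  1.014  0.581]
```

```bash
cat > go.py <<'E'
import sys,numpy as np
from workcell import r
from scipy.spatial.transform import Rotation as Rn
def go(x,y,z,yaw):
    s=r.observe();p=s["tcp_pos"];R=Rn.from_euler("xyz",s["ee_rot"]).as_matrix()
    h=np.degrees(np.arctan2(R[1,1],R[0,1]))+90   # heading of jaw axis + 90
    d=np.array([x,y,z])-p;zz=np.degrees(np.arcsin(R[:2,2]));az=np.arctan2(p[1],p[0])
    roll=((h-yaw+180)%360)-180
    print("t %.2f"%s["time"],"pos",p.round(4),"F",s["force"].round(1),"w %.4f"%(s["width"]*.0854),"tilt",zz.round(2),"rad %.2f"%(zz@[np.cos(az),np.sin(az)]),"q",s["joint_pos"].round(2))
    print("tool now:",(R.T@d).round(4),"n %.3f"%np.linalg.norm(d),"roll %.2f"%roll,"| after roll:",((R@Rn.from_euler("z",roll,degrees=True).as_matrix()).T@d).round(4))
if __name__=="__main__":
    go(*[float(v) for v in sys.argv[1:]])
E
python3 go.py .37 -.29 .16 97.2
```

```text
t 55.67 pos [ 0.402  -0.2724  0.3306] F [ 0.5  0.8 -0.2] w 0.0551 tilt [ 4.96 12.04] rad -2.65 q [ 1.5   0.37 -1.1   1.96  0.12  1.01  0.58]
tool now: [-0.0411 -0.0568  0.1597] n 0.174 roll 4.67 | after roll: [-0.0456 -0.0533  0.1597]
```

Request:
servo_tool(series=[{"travel":[0,0,0],"roll":4.7},{"travel":[-0.006,-0.007,0.02],"roll":0},{"travel":[-0.006,-0.007,0.02],"roll":0},{"travel":[-0.006,-0.007,0.02],"roll":0},{"travel":[-0.006,-0.007,0.02],"roll":0},{"travel":[-0.006,-0.007,0.02],"roll":0},{"travel":[-0.006,-0.007,0.02],"roll":0}])

```text
time: 56.25
tcp_pos: [0.3825, -0.2892, 0.2024]
ee_rot: [3.016, -0.185, 1.715]
force: [0.7, 0.7, -0.5]
width: 0.644
```

```bash
python3 hold.py; python3 go.py .357 -.299 .08 97.2
```

```text
t 56.40 pos [ 0.3815 -0.2885  0.2023] F [ 0.5 -0.   0.4] w 0.0550 tilt [ 5.45 11.66] rad -2.68 q [ 1.4   0.51 -0.94  2.12  0.27  0.74  0.44]
tool now: [-0.0297 -0.0402  0.1148] n 0.125 roll -0.27 | after roll: [-0.0296 -0.0403  0.1148]
```

Request:
servo_tool(series=[{"travel":[-0.005,-0.007,0.019],"roll":0},{"travel":[-0.005,-0.007,0.019],"roll":0},{"travel":[-0.005,-0.007,0.019],"roll":0},{"travel":[-0.005,-0.007,0.019],"roll":0},{"travel":[-0.005,-0.007,0.019],"roll":0},{"travel":[-0.004,-0.005,0.019],"roll":0}])

```text
time: 56.9
tcp_pos: [0.3723, -0.3052, 0.09]
ee_rot: [2.996, -0.167, 1.717]
force: [-0.5, -1.1, 0.1]
width: 0.643
```

```bash
python3 hold.py; python3 go.py .357 -.299 .05 97.2
```

```text
t 57.05 pos [ 0.3717 -0.304   0.0898] F [0.3 1.3 0.2] w 0.0549 tilt [ 6.7  10.75] rad -1.62 q [ 1.28  0.66 -0.75  2.2   0.47  0.48  0.35]
tool now: [ 0.0003 -0.0194  0.038 ] n 0.043 roll -0.17 | after roll: [ 0.0004 -0.0194  0.038 ]
```

Request:
servo_tool(series=[{"travel":[0,0,-0.025],"roll":0},{"travel":[0,0,-0.025],"roll":0},{"travel":[0,0,-0.025],"roll":0},{"travel":[0,0,-0.025],"roll":0},{"travel":[0,0,-0.025],"roll":0},{"travel":[0,0,-0.025],"roll":0},{"travel":[0,0,0],"roll":0},{"travel":[0,0,0],"roll":0}])

```text
time: 57.72
tcp_pos: [0.364, -0.3319, 0.2593]
ee_rot: [2.985, -0.154, 1.727]
force: [-0.6, 0.6, -1.2]
width: 0.644
```

```bash
python3 go.py .357 -.299 .1 97.2
```

```text
t 57.72 pos [ 0.364  -0.3319  0.2593] F [-0.6  0.6 -1.2] w 0.0550 tilt [ 7.49 10.02] rad -1.21 q [ 1.56  0.45 -1.03  2.05  0.22  0.84  0.58]
tool now: [ 0.0087 -0.0271  0.1603] n 0.163 roll 0.38 | after roll: [ 0.0085 -0.0272  0.1603]
```

Request:
servo_tool(series=[{"travel":[0,-0.01,0.04],"roll":0}])

```text
time: 57.8
tcp_pos: [0.3668, -0.3308, 0.226]
ee_rot: [2.973, -0.138, 1.727]
force: [1.7, -1.7, 0.6]
width: 0.643
```

```bash
python3 hold.py; python3 go.py .357 -.299 .1 97.2
```

```text
t 57.95 pos [ 0.3575 -0.3242  0.2175] F [-0.2 -0.4  0.6] w 0.0550 tilt [ 7.23 10.24] rad -1.52 q [ 1.52  0.5  -0.98  2.11  0.28  0.76  0.54]
tool now: [ 0.0061 -0.0149  0.1191] n 0.120 roll 0.45 | after roll: [ 0.006  -0.0149  0.1191]
```

Request:
servo_tool(series=[{"travel":[0,-0.01,0.04],"roll":0}])

```text
time: 58.03
tcp_pos: [0.3593, -0.3226, 0.1834]
ee_rot: [2.979, -0.147, 1.728]
force: [1.1, -1.6, 0.1]
width: 0.642
```

```bash
python3 hold.py; python3 go.py .357 -.299 .1 97.2
```

```text
t 58.18 pos [ 0.3517 -0.3171  0.1775] F [ 0.3 -0.2  0.4] w 0.0552 tilt [ 7.02 10.47] rad -1.80 q [ 1.47  0.54 -0.93  2.16  0.33  0.67  0.49]
tool now: [ 0.0043 -0.0038  0.0796] n 0.080 roll 0.50 | after roll: [ 0.0042 -0.0039  0.0796]
```

Request:
servo_tool(series=[{"travel":[0.04,0,0],"roll":0}])

```text
time: 58.27
tcp_pos: [0.3494, -0.2852, 0.185]
ee_rot: [2.985, -0.159, 1.721]
force: [1.8, 0.2, 0.5]
width: 0.645
```

```bash
python3 til.py; python3 hold.py; python3 til.py
```

```text
t 58.27 tilt world [ 7.48 10.18] radial -0.64 tang 12.62 [ 0.3494 -0.2852  0.185 ]
t 58.42 tilt world [ 6.98 10.38] radial -1.02 tang 12.47 [ 0.3461 -0.2762  0.1859]
```

Request:
servo_tool(series=[{"travel":[-0.04,0,0],"roll":0}])

```text
time: 58.5
tcp_pos: [0.3519, -0.3088, 0.1817]
ee_rot: [2.994, -0.162, 1.745]
force: [0.7, 0.4, 0.8]
width: 0.643
```

```bash
python3 til.py; python3 hold.py; python3 til.py
```

```text
t 58.50 tilt world [ 6.72 10.49] radial -1.87 tang 12.31 [ 0.3519 -0.3088  0.1817]
t 58.65 tilt world [ 7.26 10.17] radial -1.41 tang 12.42 [ 0.3549 -0.3194  0.181 ]
```

Request:
servo_tool(series=[{"travel":[0,0.04,0],"roll":0}])

```text
time: 58.73
tcp_pos: [0.3851, -0.3164, 0.1846]
ee_rot: [3.0, -0.163, 1.719]
force: [-0.2, -0.8, -0.8]
width: 0.642
```

```bash
python3 til.py; python3 hold.py; python3 til.py
```

```text
t 58.73 tilt world [ 6.65 10.27] radial -1.38 tang 12.16 [ 0.3851 -0.3164  0.1846]
t 58.88 tilt world [ 7.57 10.07] radial -0.30 tang 12.60 [ 0.3979 -0.3145  0.1894]
```

Request:
servo_tool(series=[{"travel":[0,0,-0.04],"roll":0}])

```text
time: 58.97
tcp_pos: [0.3893, -0.3181, 0.2241]
ee_rot: [2.989, -0.165, 1.736]
force: [-0.7, -0.7, -0.6]
width: 0.645
```

```bash
python3 til.py; python3 hold.py; python3 til.py
```

```text
t 58.97 tilt world [ 7.05 10.59] radial -1.24 tang 12.66 [ 0.3893 -0.3181  0.2241]
t 59.12 tilt world [7.79 9.85] radial -0.22 tang 12.56 [ 0.394  -0.3231  0.2306]
```

Request:
servo_tool(series=[{"travel":[0,0,0],"roll":7.1}])

```text
time: 59.2
tcp_pos: [0.393, -0.3233, 0.2307]
ee_rot: [3.0, -0.17, 1.605]
force: [-0.5, 0.9, -0.8]
width: 0.648
```

```bash
python3 til.py; python3 hold.py; python3 til.py
```

```text
t 59.20 tilt world [7.76 9.88] radial -0.28 tang 12.56 [ 0.393  -0.3233  0.2307]
t 59.35 tilt world [7.72 9.83] radial -0.27 tang 12.50 [ 0.3932 -0.323   0.2305]
```

```bash
python3 go.py .56 -.02 .3 90
```

```text
t 59.35 pos [ 0.3932 -0.323   0.2305] F [ 0.1 -0.  -0.3] w 0.0550 tilt [7.74 9.88] rad -0.29 q [ 1.43  0.49 -0.94  2.06  0.24  0.77  0.41]
tool now: [0.3038 0.1792 0.0066] n 0.353 roll 0.83 | after roll: [0.3064 0.1748 0.0066]
```

Request:
servo_tool(series=[{"travel":[0.034,0.02,0.001],"roll":0},{"travel":[0.034,0.02,0.001],"roll":0},{"travel":[0.034,0.02,0.001],"roll":0},{"travel":[0.034,0.02,0.001],"roll":0},{"travel":[0.034,0.02,0.001],"roll":0},{"travel":[0.034,0.02,0.001],"roll":0},{"travel":[0.034,0.02,0.001],"roll":0},{"travel":[0.034,0.02,0.001],"roll":0}])

```text
time: 60.02
tcp_pos: [0.5376, -0.0529, 0.2839]
ee_rot: [3.015, -0.17, 1.604]
force: [0.0, -0.4, -0.1]
width: 0.642
```

```bash
python3 hold.py; python3 go.py .40 .46 .25 90
```

```text
t 60.17 pos [ 0.5389 -0.0495  0.2852] F [-0.3 -1.3 -0.2] w 0.0555 tilt [ 7.08 10.01] rad 6.14 q [ 0.84  0.39 -0.94  2.01  0.21  0.77 -0.15]
tool now: [ 0.5014 -0.1322  0.1059] n 0.529 roll 1.14 | after roll: [ 0.4987 -0.1422  0.1059]
```

Request:
servo_tool(series=[{"travel":[0.039,-0.01,0.008],"roll":0},{"travel":[0.039,-0.01,0.008],"roll":0},{"travel":[0.039,-0.01,0.008],"roll":0},{"travel":[0.039,-0.01,0.008],"roll":0},{"travel":[0.039,-0.01,0.008],"roll":0},{"travel":[0.039,-0.01,0.008],"roll":0},{"travel":[0.039,-0.01,0.008],"roll":0},{"travel":[0.039,-0.01,0.008],"roll":0}])

```text
time: 60.83
tcp_pos: [0.4563, 0.2481, 0.255]
ee_rot: [3.023, -0.158, 1.585]
force: [0.6, -0.3, -0.9]
width: 0.644
```

```bash
python3 hold.py; python3 go.py .40 .46 .25 90
```

```text
t 60.98 pos [0.4548 0.2521 0.2557] F [ 0.4 -1.1 -0.3] w 0.0548 tilt [6.59 9.27] rad 10.26 q [ 0.14  0.34 -0.85  2.13  0.34  0.62 -0.9 ]
tool now: [ 0.2056 -0.0537  0.0328] n 0.215 roll 0.38 | after roll: [ 0.2053 -0.0551  0.0328]
```

Request:
servo_tool(series=[{"travel":[0.039,0,0.004],"roll":0},{"travel":[0.039,0,0.004],"roll":0},{"travel":[0.039,0,0.004],"roll":0},{"travel":[0,0,-0.041],"roll":0},{"travel":[0,0,-0.041],"roll":0},{"travel":[0,0,-0.041],"roll":0},{"travel":[0,0,-0.041],"roll":0},{"travel":[0,0,0],"roll":0}])

```text
time: 61.65
tcp_pos: [0.4405, 0.3285, 0.4123]
ee_rot: [3.055, -0.134, 1.585]
force: [0.0, 1.0, -0.6]
width: 0.641
```

```bash
python3 go.py .45 .37 .2 90
```

```text
t 61.65 pos [0.4405 0.3285 0.4123] F [ 0.   1.  -0.6] w 0.0548 tilt [4.85 7.72] rad 8.50 q [ 0.08  0.22 -0.92  1.85  0.17  1.01 -0.88]
tool now: [ 0.0127 -0.0086  0.2159] n 0.216 roll 0.14 | after roll: [ 0.0127 -0.0086  0.2159]
```

Request:
servo_tool(series=[{"travel":[0,0,0.041],"roll":0}])

```text
time: 61.73
tcp_pos: [0.4498, 0.3344, 0.3796]
ee_rot: [3.04, -0.141, 1.581]
force: [1.5, 1.1, 0.1]
width: 0.643
```

```bash
python3 hold.py; python3 go.py .45 .37 .2 90
```

```text
t 61.88 pos [0.4443 0.3295 0.3689] F [-0.7  0.4  0.8] w 0.0553 tilt [4.59 7.41] rad 8.10 q [ 0.04  0.27 -0.9   1.9   0.22  0.93 -0.94]
tool now: [ 0.0184 -0.0079  0.1726] n 0.174 roll -0.03 | after roll: [ 0.0184 -0.0079  0.1726]
```

Request:
servo_tool(series=[{"travel":[0,0,0.041],"roll":0}])

```text
time: 61.97
tcp_pos: [0.4515, 0.3369, 0.3365]
ee_rot: [3.049, -0.136, 1.579]
force: [1.1, 1.7, 0.4]
width: 0.646
```

```bash
python3 hold.py; python3 go.py .45 .37 .2 90
```

```text
t 62.12 pos [0.447  0.3319 0.3282] F [0.6 0.4 1. ] w 0.0546 tilt [4.31 7.18] rad 7.74 q [ 0.    0.32 -0.87  1.95  0.28  0.86 -0.99]
tool now: [ 0.0218 -0.0068  0.1318] n 0.134 roll -0.08 | after roll: [ 0.0218 -0.0067  0.1318]
```

Request:
servo_tool(series=[{"travel":[0,0,0.041],"roll":0}])

```text
time: 62.2
tcp_pos: [0.4543, 0.3409, 0.2963]
ee_rot: [3.053, -0.134, 1.579]
force: [1.1, 1.7, 1.1]
width: 0.644
```

```bash
python3 hold.py
```

Request:
servo_tool(series=[{"travel":[0,0,0.041],"roll":0}])

```text
time: 62.43
tcp_pos: [0.4577, 0.3457, 0.2564]
ee_rot: [3.053, -0.134, 1.579]
force: [1.9, -1.1, 0.6]
width: 0.646
```

```bash
python3 hold.py; python3 til.py
```

```text
t 62.58 tilt world [4.12 7.01] radial 7.51 tang 3.12 [0.4529 0.3406 0.2484]
```

Request:
servo_tool(series=[{"travel":[0,0,-0.041],"roll":0},{"travel":[0,0,-0.041],"roll":0},{"travel":[0,0,-0.041],"roll":0},{"travel":[0,0,-0.041],"roll":0},{"travel":[0,0,0],"roll":0}])

```text
time: 63.0
tcp_pos: [0.4406, 0.3252, 0.4253]
ee_rot: [3.06, -0.13, 1.587]
force: [1.2, 0.4, 0.8]
width: 0.647
```

```bash
python3 til.py
```

```text
t 63.00 tilt world [4.54 7.46] radial 8.08 tang 3.31 [0.4406 0.3252 0.4253]
```

Request:
servo_tool(series=[{"travel":[0,0,0.041],"roll":0}])

```text
time: 63.08
tcp_pos: [0.4481, 0.3357, 0.3977]
ee_rot: [3.039, -0.141, 1.588]
force: [0.5, 0.5, -0.1]
width: 0.645
```

```bash
python3 hold.py
```

Request:
servo_tool(series=[{"travel":[0,0,0.041],"roll":0}])

```text
time: 63.32
tcp_pos: [0.45, 0.34, 0.3544]
ee_rot: [3.045, -0.138, 1.589]
force: [1.5, 1.4, 1.1]
width: 0.644
```

```bash
python3 hold.py; python3 go.py .45 .37 .2 90
```

```text
t 63.47 pos [0.4454 0.3351 0.3454] F [ 0.2 -0.1  0.1] w 0.0551 tilt [4.43 7.34] rad 7.95 q [ 0.02  0.3  -0.9   1.92  0.27  0.89 -0.98]
tool now: [ 0.0161 -0.0066  0.1486] n 0.150 roll 0.47 | after roll: [ 0.0161 -0.0067  0.1486]
```

Request:
servo_tool(series=[{"travel":[0,0,-0.041],"roll":0},{"travel":[0,0,0],"roll":0}])

```text
time: 63.63
tcp_pos: [0.4417, 0.3308, 0.3895]
ee_rot: [3.064, -0.129, 1.592]
force: [0.3, 2.4, 1.1]
width: 0.639
```

```bash
python3 hold.py; python3 til.py
```

```text
t 63.78 tilt world [3.92 7.03] radial 7.34 tang 3.31 [0.4402 0.3273 0.3834]
```

Request:
servo_tool(series=[{"travel":[0,0,0.041],"roll":0}])

```text
time: 63.87
tcp_pos: [0.4469, 0.336, 0.3504]
ee_rot: [3.057, -0.13, 1.589]
force: [1.1, 1.4, -0.4]
width: 0.643
```

```bash
python3 hold.py; python3 til.py
```

```text
t 64.02 tilt world [3.67 6.86] radial 7.05 tang 3.29 [0.4418 0.3309 0.341 ]
```

Request:
servo_tool(series=[{"travel":[0,0.041,0],"roll":0},{"travel":[0,0,0],"roll":0}])

```text
time: 64.18
tcp_pos: [0.482, 0.3312, 0.3447]
ee_rot: [3.076, -0.117, 1.594]
force: [2.1, -1.0, 0.1]
width: 0.644
```

```bash
python3 hold.py; python3 til.py
```

```text
t 64.33 tilt world [3.33 6.73] radial 6.60 tang 3.59 [0.4739 0.3337 0.3449]
```

Request:
servo_tool(series=[{"travel":[0,-0.041,0],"roll":0}])

```text
time: 64.42
tcp_pos: [0.4406, 0.3325, 0.3437]
ee_rot: [3.076, -0.121, 1.592]
force: [0.1, 0.2, 1.3]
width: 0.645
```

```bash
python3 hold.py; python3 til.py
```

```text
t 64.57 tilt world [3.3  6.66] radial 6.69 tang 3.23 [0.4291 0.3334 0.343 ]
```

Request:
servo_tool(series=[{"travel":[0,0,-0.0417],"roll":0},{"travel":[0,0,0],"roll":0}])

```text
time: 64.73
tcp_pos: [0.4254, 0.3288, 0.385]
ee_rot: [3.08, -0.114, 1.609]
force: [-0.1, 1.6, 1.4]
width: 0.645
```

```bash
python3 hold.py
```

Request:
servo_tool(series=[{"travel":[0,0,0.0417],"roll":0}])

```text
time: 64.97
tcp_pos: [0.4305, 0.333, 0.3439]
ee_rot: [3.075, -0.115, 1.605]
force: [1.6, 1.4, 0.5]
width: 0.642
```

```bash
python3 hold.py;python3 til.py
```

```text
t 65.12 tilt world [2.5  5.99] radial 5.64 tang 3.22 [0.4251 0.3274 0.3347]
```

Request:
servo_tool(series=[{"travel":[0,0,-0.0417],"roll":0},{"travel":[0,0,0],"roll":0}])

```text
time: 65.28
tcp_pos: [0.4225, 0.3232, 0.3768]
ee_rot: [3.1, -0.103, 1.608]
force: [0.3, 1.2, 0.9]
width: 0.643
```

```bash
python3 hold.py
```

Request:
servo_tool(series=[{"travel":[0,0,0.0417],"roll":0}])

```text
time: 65.52
tcp_pos: [0.4262, 0.3278, 0.3365]
ee_rot: [3.093, -0.105, 1.606]
force: [1.7, 0.6, -0.5]
width: 0.642
```

```bash
python3 hold.py;python3 til.py
```

```text
t 65.67 tilt world [1.52 5.39] radial 4.48 tang 3.36 [0.4207 0.3221 0.3275]
```

Request:
servo_tool(series=[{"travel":[0,0,-0.0417],"roll":0},{"travel":[0,0,0],"roll":0}])

```text
time: 65.83
tcp_pos: [0.4186, 0.3185, 0.3703]
ee_rot: [3.116, -0.093, 1.609]
force: [0.6, 1.5, 0.7]
width: 0.642
```

```bash
python3 hold.py
```

Request:
servo_tool(series=[{"travel":[0,0,0.0417],"roll":0}])

```text
time: 66.07
tcp_pos: [0.4216, 0.3226, 0.3299]
ee_rot: [3.11, -0.095, 1.607]
force: [0.7, 0.4, -0.7]
width: 0.64
```

```bash
python3 hold.py;python3 go.py .45 .37 .3 90
```

```text
t 66.22 pos [0.416  0.3169 0.3212] F [ 0.7  0.3 -0.1] w 0.0551 tilt [0.58 4.81] rad 3.38 q [ 0.03  0.32 -0.92  1.97  0.26  0.92 -0.97]
tool now: [0.0498 0.0356 0.0259] n 0.066 roll 2.07 | after roll: [0.0511 0.0338 0.0259]
```

Request:
servo_tool(series=[{"travel":[0,0.005,-0.0412],"roll":0},{"travel":[0,0,0],"roll":0}])

```text
time: 66.38
tcp_pos: [0.4194, 0.3139, 0.3635]
ee_rot: [3.133, -0.083, 1.611]
force: [1.5, 1.9, 1.4]
width: 0.645
```

```bash
python3 hold.py
```

Request:
servo_tool(series=[{"travel":[0,0.005,0.041],"roll":0}])

```text
time: 66.62
tcp_pos: [0.4249, 0.318, 0.3237]
ee_rot: [3.127, -0.084, 1.61]
force: [0.7, -0.2, -0.2]
width: 0.648
```

```bash
python3 hold.py;python3 til.py
```

```text
t 66.77 tilt world [-0.37  4.2 ] radial 2.21 tang 3.59 [0.4203 0.3124 0.3151]
```

Request:
servo_tool(series=[{"travel":[0,0,-0.0417],"roll":0},{"travel":[0,0,0],"roll":0}])

```text
time: 66.93
tcp_pos: [0.4193, 0.3097, 0.3579]
ee_rot: [-3.133, -0.073, 1.613]
force: [0.5, 0.7, 1.1]
width: 0.642
```

```bash
python3 hold.py
```

Request:
servo_tool(series=[{"travel":[0,0,0.0417],"roll":0}])

```text
time: 67.17
tcp_pos: [0.4207, 0.313, 0.3172]
ee_rot: [-3.14, -0.075, 1.611]
force: [1.4, 0.7, -0.9]
width: 0.647
```

```bash
python3 hold.py;python3 til.py
```

```text
t 67.32 tilt world [-1.31  3.59] radial 1.09 tang 3.66 [0.4148 0.3072 0.3088]
```

Request:
servo_tool(series=[{"travel":[0,0,-0.0417],"roll":0},{"travel":[0,0,0],"roll":0}])

```text
time: 67.48
tcp_pos: [0.4147, 0.3049, 0.3518]
ee_rot: [-3.117, -0.063, 1.615]
force: [-0.0, 1.9, 0.8]
width: 0.645
```

```bash
python3 hold.py
```

Request:
servo_tool(series=[{"travel":[0,0,0.0417],"roll":0}])

```text
time: 67.72
tcp_pos: [0.4158, 0.3079, 0.3111]
ee_rot: [-3.124, -0.065, 1.612]
force: [0.9, 1.4, 0.5]
width: 0.645
```

```bash
python3 hold.py;python3 go.py .56 0.0 .3 97
```

```text
t 67.87 pos [0.4097 0.3021 0.3029] F [-0.2 -0.1 -0.1] w 0.0552 tilt [-2.22  2.99] rad -0.01 q [ 0.04  0.35 -0.92  1.98  0.26  0.94 -0.96]
tool now: [-0.3081  0.1363 -0.0187] n 0.337 roll -4.38 | after roll: [-0.3176  0.1124 -0.0187]
```

Request:
servo_tool(series=[{"travel":[-0.036,0.016,-0.002],"roll":0},{"travel":[-0.036,0.016,-0.002],"roll":0},{"travel":[-0.036,0.016,-0.002],"roll":0},{"travel":[-0.036,0.016,-0.002],"roll":0},{"travel":[-0.036,0.016,-0.002],"roll":0},{"travel":[-0.036,0.016,-0.002],"roll":0},{"travel":[-0.036,0.016,-0.002],"roll":0},{"travel":[-0.036,0.016,-0.002],"roll":0}])

```text
time: 68.53
tcp_pos: [0.5593, 0.0277, 0.3114]
ee_rot: [-3.12, -0.066, 1.646]
force: [0.6, 0.6, -0.2]
width: 0.648
```

```bash
python3 hold.py;python3 go.py .385 -.30 .2 97.2
```

```text
t 68.68 pos [0.5605 0.0249 0.3103] F [0.2 0.9 1. ] w 0.0550 tilt [-1.51  3.65] rad -1.35 q [ 0.55  0.42 -0.86  1.86  0.29  1.03 -0.35]
tool now: [-0.319  -0.1947  0.094 ] n 0.385 roll -3.30 | after roll: [-0.3073 -0.2127  0.094 ]
```

Request:
servo_tool(series=[{"travel":[-0.029,-0.0175,0.006],"roll":-1},{"travel":[-0.029,-0.0175,0.006],"roll":-1},{"travel":[-0.029,-0.0175,0.006],"roll":-1},{"travel":[-0.029,-0.0175,0.006],"roll":0},{"travel":[-0.029,-0.0175,0.006],"roll":0},{"travel":[-0.029,-0.0175,0.006],"roll":0},{"travel":[-0.029,-0.0175,0.006],"roll":0},{"travel":[-0.029,-0.0175,0.006],"roll":0}])

```text
time: 69.35
tcp_pos: [0.4544, -0.2053, 0.2588]
ee_rot: [3.135, -0.072, 1.728]
force: [0.5, 0.5, 0.2]
width: 0.643
```

```bash
python3 hold.py;python3 go.py .385 -.30 .2 97.2
```

```text
t 69.50 pos [ 0.4533 -0.2072  0.2578] F [0.7 0.1 0.2] w 0.0550 tilt [-0.43  4.17] rad -2.12 q [ 1.05  0.4  -0.86  2.04  0.3   0.89  0.17]
tool now: [-0.0856 -0.0815  0.0514] n 0.129 roll 1.35 | after roll: [-0.0875 -0.0795  0.0514]
```

Request:
servo_tool(series=[{"travel":[-0.021,-0.022,0.015],"roll":1.3},{"travel":[-0.021,-0.022,0.015],"roll":0},{"travel":[-0.021,-0.022,0.015],"roll":0},{"travel":[-0.021,-0.022,0.015],"roll":0}])

```text
time: 69.83
tcp_pos: [0.3918, -0.2888, 0.1993]
ee_rot: [3.116, -0.066, 1.723]
force: [-0.0, -1.0, 0.6]
width: 0.643
```

```bash
python3 hold.py;python3 go.py .3565 -.2985 .1 97.2
```

```text
t 69.98 pos [ 0.3896 -0.2897  0.198 ] F [ 0.4 -0.8  0.3] w 0.0550 tilt [0.65 4.11] rad -1.93 q [ 1.2   0.46 -0.8   2.12  0.38  0.75  0.3 ]
tool now: [-0.0107 -0.0361  0.0968] n 0.104 roll 1.07 | after roll: [-0.0113 -0.0359  0.0968]
```

Request:
servo_tool(series=[{"travel":[-0.006,-0.02,0.035],"roll":1}])

```text
time: 70.07
tcp_pos: [0.3819, -0.296, 0.1683]
ee_rot: [3.104, -0.06, 1.705]
force: [2.1, -1.3, -0.2]
width: 0.648
```

```bash
python3 hold.py
```

Request:
servo_tool(series=[{"travel":[-0.004,-0.014,0.038],"roll":0}])

```text
time: 70.3
tcp_pos: [0.3679, -0.2982, 0.1296]
ee_rot: [3.107, -0.062, 1.707]
force: [2.1, -2.9, -0.1]
width: 0.645
```

```bash
python3 hold.py;python3 go.py .3565 -.2985 .06 97.2
```

```text
t 70.45 pos [ 0.3582 -0.2952  0.124 ] F [ 0.7  0.8 -0.8] w 0.0550 tilt [0.42 4.35] rad -2.44 q [ 1.16  0.55 -0.7   2.22  0.51  0.58  0.22]
tool now: [-0.0077 -0.0032  0.0635] n 0.064 roll 0.34 | after roll: [-0.0078 -0.0032  0.0635]
```

Request:
servo_tool(series=[{"travel":[-0.005,-0.002,0.038],"roll":0}])

```text
time: 70.53
tcp_pos: [0.3641, -0.2995, 0.0912]
ee_rot: [3.113, -0.065, 1.706]
force: [1.3, -1.0, 0.2]
width: 0.647
```

```bash
python3 hold.py;python3 go.py .3565 -.2985 .007 97.2
python3 - <<'E'
from h import *
from workcell import r
g=r.grab_frame("scene");crop(g,"p1",60,190,160,130,5)
E
```

```text
t 70.68 pos [ 0.3584 -0.2968  0.0864] F [-0.2 -0.  -0.5] w 0.0553 tilt [0.39 4.4 ] rad -2.51 q [ 1.1   0.61 -0.62  2.24  0.59  0.5   0.16]
tool now: [-0.0074 -0.0035  0.079 ] n 0.079 roll 0.45 | after roll: [-0.0074 -0.0034  0.079 ]
```

View pics/p1.png

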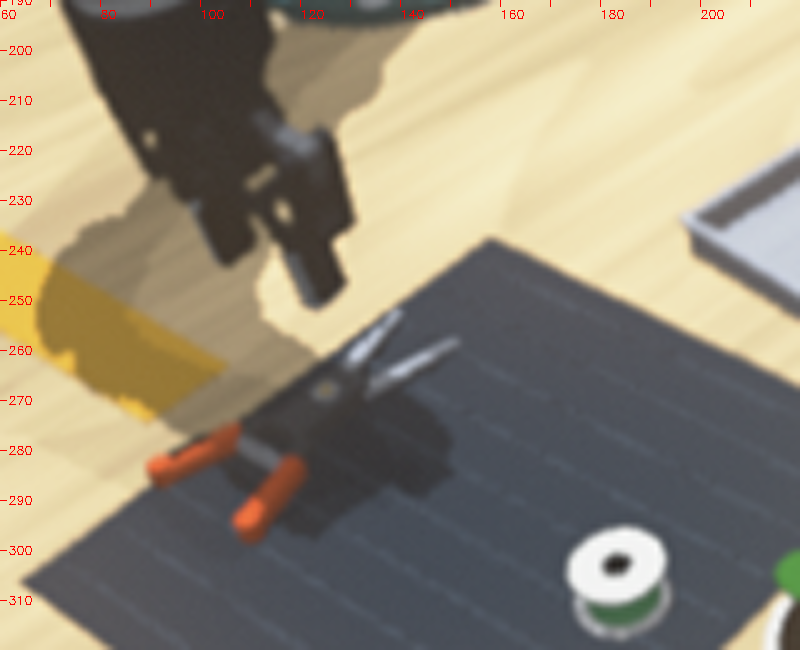

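Request:
servo_tool(series=[{"travel":[-0.004,-0.002,0.035],"roll":0.4}])

```text
time: 70.82
tcp_pos: [0.3631, -0.301, 0.0572]
ee_rot: [3.114, -0.065, 1.699]
force: [1.3, -1.3, -0.3]
width: 0.645
```

```bash
python3 hold.py
```

Request:
servo_tool(series=[{"travel":[-0.003,-0.001,0.025],"roll":0}])

```text
time: 71.05
tcp_pos: [0.3608, -0.3011, 0.0317]
ee_rot: [3.118, -0.069, 1.7]
force: [0.6, -1.3, -0.4]
width: 0.642
```

```bash
python3 hold.py;python3 go.py .3565 -.2985 .007 97.2
```

```text
t 71.20 pos [ 0.358  -0.2996  0.0289] F [-0.  -0.4  1.1] w 0.0552 tilt [0.43 4.31] rad -2.43 q [ 1.    0.7  -0.49  2.26  0.71  0.37  0.06]
tool now: [-0.0003 -0.0017  0.0219] n 0.022 roll 0.12 | after roll: [-0.0003 -0.0017  0.0219]
```

Request:
servo_tool(series=[{"travel":[0,-0.001,0.014],"roll":0}])

```text
time: 71.28
tcp_pos: [0.3589, -0.2998, 0.0177]
ee_rot: [3.121, -0.07, 1.7]
force: [0.7, 0.4, -0.5]
width: 0.643
```

```bash
python3 hold.py
```

Request:
servo_tool(series=[{"travel":[0,-0.001,0.007],"roll":0}])

```text
time: 71.52
tcp_pos: [0.3575, -0.299, 0.0108]
ee_rot: [3.122, -0.071, 1.7]
force: [-0.1, -0.4, 0.1]
width: 0.647
```

```bash
python3 hold.py;python3 go.py .3565 -.2985 .007 97.2
```

```text
t 71.67 pos [ 0.3564 -0.2984  0.0095] F [ 0.1 -0.5 -0.3] w 0.0553 tilt [0.45 4.26] rad -2.38 q [ 0.96  0.72 -0.43  2.27  0.75  0.32  0.02]
tool now: [-0.0003  0.      0.0025] n 0.003 roll 0.14 | after roll: [-0.0003  0.      0.0025]
```

Down to z ≈ 0.007 and close.

Request:
servo_tool(series=[{"travel":[0,0,0.003],"roll":0}])

```text
time: 71.75
tcp_pos: [0.3567, -0.2985, 0.0071]
ee_rot: [3.123, -0.072, 1.7]
force: [-1.0, 0.1, -0.3]
width: 0.645
```

```bash
python3 hold.py;python3 go.py .3565 -.2985 .007 97.2
```

```text
t 71.90 pos [ 0.3564 -0.2981  0.0065] F [-0.1  0.6 -1.4] w 0.0547 tilt [0.44 4.26] rad -2.39 q [ 0.95  0.73 -0.42  2.27  0.76  0.31  0.02]
tool now: [-0.0003  0.0001 -0.0005] n 0.001 roll 0.14 | after roll: [-0.0003  0.0001 -0.0005]
```

Request:
servo_tool(series=[{"travel":[0,0,0],"roll":0}], gripper=0.0, newtons=45)

```text
time: 71.98
tcp_pos: [0.3564, -0.2981, 0.0065]
ee_rot: [3.124, -0.073, 1.7]
force: [1.0, 0.2, 0.5]
width: 0.517
```

```bash
python3 hold.py;python3 hold.py;python3 go.py .3565 -.2985 .007 97.2
python3 - <<'E'
from h import *
from workcell import r
g=r.grab_frame("scene");crop(g,"p2",60,190,160,130,5)
E
```

```text
t 72.28 pos [ 0.3564 -0.2981  0.0067] F [-0.4  0.3  4. ] w 0.0202 tilt [0.44 4.25] rad -2.39 q [ 0.95  0.73 -0.42  2.27  0.76  0.31  0.02]
tool now: [-0.0004  0.0001 -0.0003] n 0.000 roll 0.14 | after roll: [-0.0004  0.0001 -0.0003]
```

View pics/p2.png

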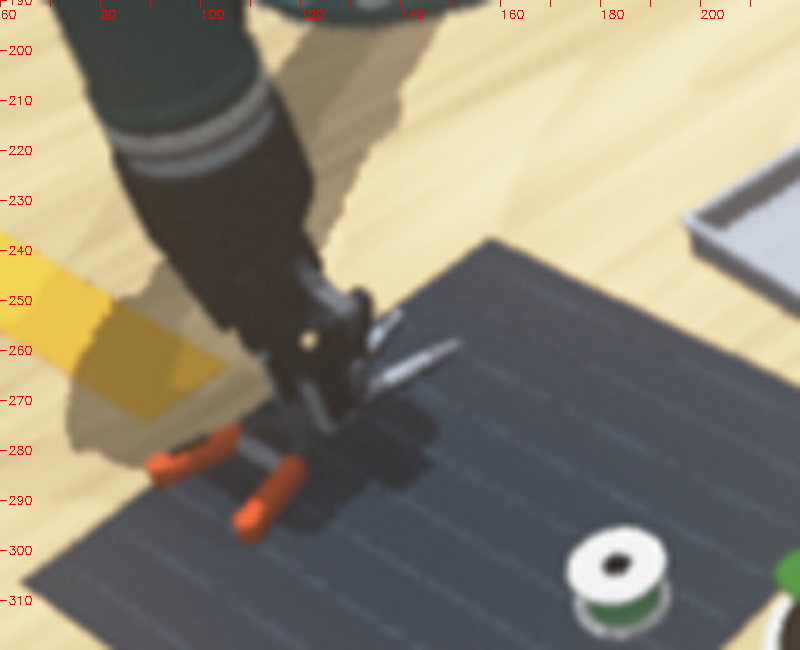

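Request:
servo_tool(series=[{"travel":[0,0,-0.02],"roll":0},{"travel":[0.0,0,-0.025],"roll":0},{"travel":[0,0,-0.025],"roll":0},{"travel":[0,0,-0.025],"roll":0}])

```text
time: 72.67
tcp_pos: [0.3526, -0.3023, 0.0997]
ee_rot: [3.133, -0.082, 1.703]
force: [0.4, -0.2, -2.2]
width: 0.239
```

```bash
python3 hold.py;python3 go.py .4717 -.005 .1 88.9
python3 - <<'E'
from h import *
from workcell import r
g=r.grab_frame("scene");crop(g,"p3",60,190,160,130,5)
E
```

```text
t 72.82 pos [ 0.354  -0.3037  0.1003] F [ 1.8  0.6 -1.3] w 0.0204 tilt [0.08 4.53] rad -2.89 q [ 1.15  0.59 -0.66  2.22  0.56  0.55  0.19]
tool now: [0.2798 0.1554 0.024 ] n 0.321 roll 8.56 | after roll: [0.2999 0.1121 0.024 ]
```

View pics/p3.png

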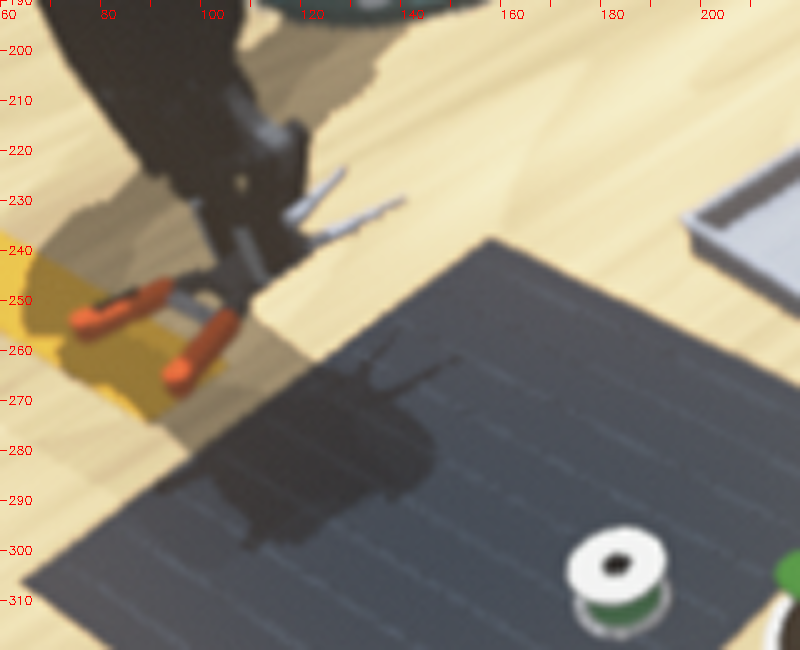

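Request:
servo_tool(series=[{"travel":[0.012,0.006,0.001],"roll":0},{"travel":[0.024,0.013,0.002],"roll":0},{"travel":[0.028,0.016,0.002],"roll":0},{"travel":[0.028,0.016,0.002],"roll":0},{"travel":[0.028,0.016,0.002],"roll":0},{"travel":[0.028,0.016,0.002],"roll":0},{"travel":[0.028,0.016,0.002],"roll":0},{"travel":[0.028,0.016,0.002],"roll":0}])

```text
time: 73.53
tcp_pos: [0.4341, -0.085, 0.0894]
ee_rot: [-3.129, -0.086, 1.679]
force: [0.8, -0.6, -0.8]
width: 0.238
```

```bash
python3 hold.py;python3 go.py .4717 -.005 .1 88.9
```

```text
t 73.68 pos [ 0.4354 -0.083   0.0899] F [-0.1 -0.1 -1.1] w 0.0204 tilt [-1.16  4.91] rad -2.05 q [ 0.59  0.57 -0.6   2.29  0.54  0.45 -0.32]
tool now: [ 0.0739  0.045  -0.0041] n 0.087 roll 7.80 | after roll: [ 0.0793  0.0346 -0.0041]
```

Request:
servo_tool(series=[{"travel":[0.025,0.015,-0.001],"roll":0},{"travel":[0.025,0.015,-0.001],"roll":0},{"travel":[0.022,0.013,-0.001],"roll":0},{"travel":[0,0,0],"roll":4},{"travel":[0,0,0],"roll":3.8}])

```text
time: 74.1
tcp_pos: [0.4641, -0.0109, 0.0919]
ee_rot: [-3.102, -0.081, 1.536]
force: [-0.1, -0.7, -1.0]
width: 0.239
```

```bash
python3 hold.py;python3 go.py .4717 -.005 .05 88.9
```

```text
t 74.25 pos [ 0.4641 -0.0116  0.0922] F [ 0.9 -0.7 -1.4] w 0.0203 tilt [-2.08  4.68] rad -2.19 q [ 0.4   0.58 -0.55  2.24  0.47  0.47 -0.55]
tool now: [0.0034 0.009  0.0423] n 0.043 roll -0.54 | after roll: [0.0034 0.009  0.0423]
```

Request:
servo_tool(series=[{"travel":[0.003,0.009,0.036],"roll":-0.5}])

```text
time: 74.33
tcp_pos: [0.4734, -0.0086, 0.0588]
ee_rot: [-3.11, -0.079, 1.546]
force: [1.3, -0.7, -0.6]
width: 0.235
```

```bash
python3 hold.py;python3 go.py .4717 -.005 .025 88.9
python3 - <<'E'
from h import *
from workcell import r
g=r.grab_frame("scene");crop(g,"q1",160,160,160,120,5)
g=r.grab_frame("top");crop(g,"q2",235,150,130,120,6)
E
```

```text
t 74.48 pos [ 0.4698 -0.0069  0.0543] F [-0.4  0.3 -0.8] w 0.0204 tilt [-2.43  4.65] rad -2.50 q [ 0.33  0.64 -0.48  2.24  0.53  0.4  -0.6 ]
tool now: [-0.0004  0.0032  0.0292] n 0.029 roll -0.02 | after roll: [-0.0004  0.0032  0.0292]
```

View pics/q1.png

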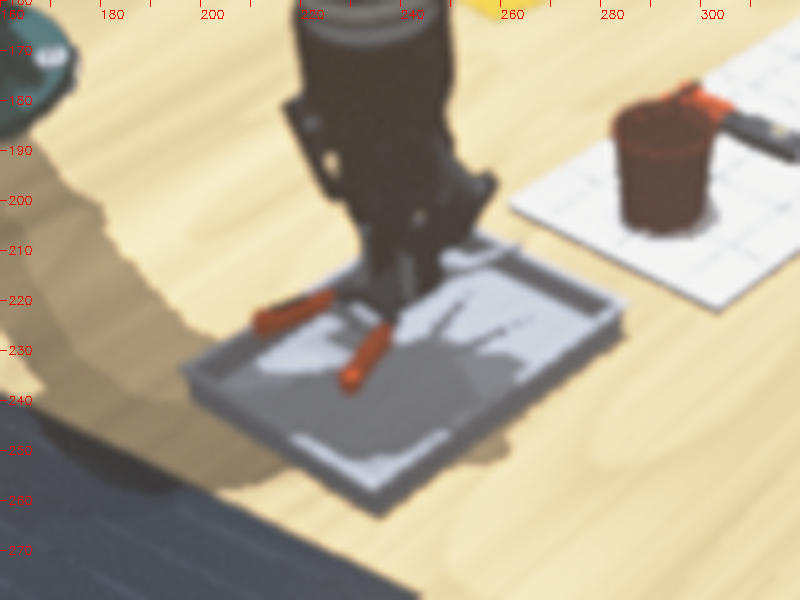

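View pics/q2.png

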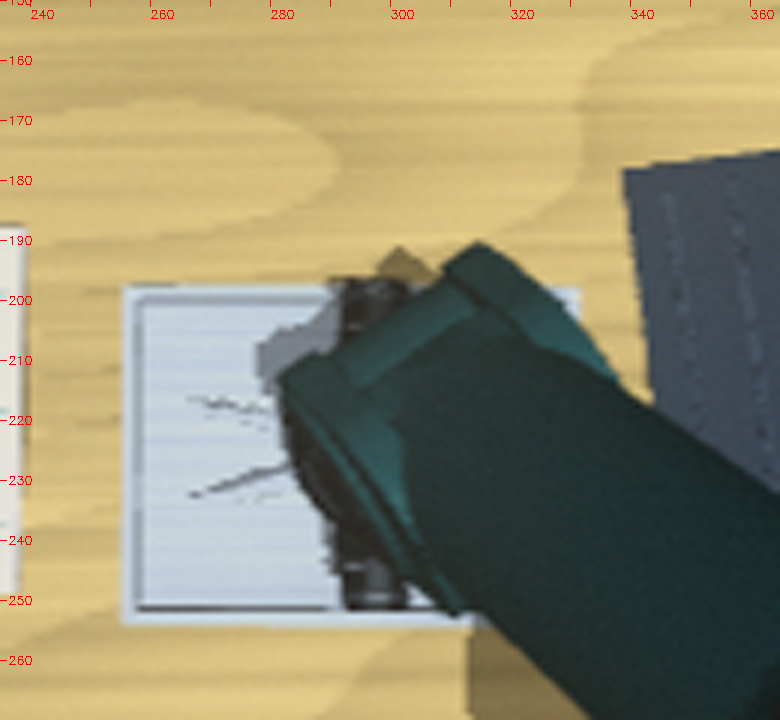

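Aligned inside the tray. Lower in steps.

Request:
servo_tool(series=[{"travel":[0,0.003,0.022],"roll":0}])

```text
time: 74.67
tcp_pos: [0.475, -0.0057, 0.0375]
ee_rot: [-3.108, -0.08, 1.547]
force: [1.3, 0.4, -0.4]
width: 0.237
```

```bash
python3 hold.py
```

Request:
servo_tool(series=[{"travel":[0,0.001,0.012],"roll":0}])

```text
time: 74.9
tcp_pos: [0.4743, -0.005, 0.0254]
ee_rot: [-3.105, -0.079, 1.547]
force: [-0.5, 0.1, -0.7]
width: 0.237
```

```bash
python3 hold.py;python3 go.py .4717 -.005 .011 88.9
```

```text
t 75.05 pos [ 0.473  -0.0048  0.024 ] F [-0.1 -0.9 -0.4] w 0.0203 tilt [-2.19  4.59] rad -2.23 q [ 0.27  0.69 -0.41  2.25  0.58  0.33 -0.64]
tool now: [-0.0013 -0.0008  0.013 ] n 0.013 roll -0.05 | after roll: [-0.0013 -0.0008  0.013 ]
```

Request:
servo_tool(series=[{"travel":[-0.001,-0.001,0.009],"roll":0}])

```text
time: 75.13
tcp_pos: [0.4732, -0.0051, 0.0168]
ee_rot: [-3.106, -0.08, 1.547]
force: [0.1, -0.2, -1.5]
width: 0.237
```

```bash
python3 hold.py;python3 go.py .4717 -.005 .011 88.9
```

```text
t 75.28 pos [ 0.4713 -0.0053  0.0151] F [-0.3 -0.1 -0.4] w 0.0205 tilt [-2.22  4.56] rad -2.27 q [ 0.26  0.71 -0.39  2.25  0.6   0.3  -0.65]
tool now: [-0.      0.0006  0.0041] n 0.004 roll -0.05 | after roll: [-0.      0.0006  0.0041]
```

Request:
servo_tool(series=[{"travel":[0,0,0.003],"roll":0}])

```text
time: 75.37
tcp_pos: [0.4715, -0.0052, 0.0126]
ee_rot: [-3.102, -0.079, 1.547]
force: [-0.6, -0.6, -1.7]
width: 0.24
```

```bash
python3 hold.py;python3 go.py .4717 -.005 .011 88.9
```

```text
t 75.52 pos [ 0.4712 -0.0051  0.0121] F [ 0.1 -0.4 -0.7] w 0.0204 tilt [-2.22  4.56] rad -2.27 q [ 0.25  0.71 -0.38  2.26  0.6   0.3  -0.66]
tool now: [-0.      0.0006  0.0011] n 0.001 roll -0.05 | after roll: [-0.      0.0006  0.0011]
```

Request:
servo_tool(series=[{"travel":[0,0,0.0015],"roll":0}])

```text
time: 75.6
tcp_pos: [0.4712, -0.0049, 0.0108]
ee_rot: [-3.101, -0.079, 1.548]
force: [-1.3, -0.6, 1.5]
width: 0.234
```

```bash
python3 hold.py;python3 go.py .4717 -.005 .011 88.9
```

```text
t 75.75 pos [ 0.4711 -0.0048  0.0107] F [-1.3 -0.3  2.7] w 0.0203 tilt [-2.22  4.55] rad -2.27 q [ 0.25  0.72 -0.38  2.26  0.61  0.29 -0.66]
tool now: [-0.0001  0.0005 -0.0003] n 0.001 roll -0.04 | after roll: [-0.0001  0.0005 -0.0003]
```

Request:
servo_tool(series=[{"travel":[0,0,0],"roll":0}], gripper=0.045)

```text
time: 75.83
tcp_pos: [0.4712, -0.0048, 0.0108]
ee_rot: [-3.101, -0.079, 1.548]
force: [0.1, 0.2, 0.6]
width: 0.363
```

```bash
python3 hold.py;python3 hold.py;python3 go.py .4717 -.005 .011 88.9
```

```text
t 76.13 pos [ 0.4712 -0.0048  0.0107] F [-0.  -0.1  0.4] w 0.0448 tilt [-2.22  4.55] rad -2.26 q [ 0.25  0.72 -0.38  2.26  0.61  0.29 -0.66]
tool now: [-0.0001  0.0005 -0.0003] n 0.001 roll -0.04 | after roll: [-0.0001  0.0005 -0.0003]
```

Request:
servo_tool(series=[{"travel":[0.002,0,-0.02],"roll":0},{"travel":[0.002,0,-0.03],"roll":0},{"travel":[0,0,-0.04],"roll":0},{"travel":[0,0,-0.04],"roll":0},{"travel":[-0.03,0,-0.02],"roll":0}])

```text
time: 76.55
tcp_pos: [0.4739, -0.0361, 0.1597]
ee_rot: [-3.089, -0.083, 1.56]
force: [1.0, -0.7, 0.7]
width: 0.526
```

```bash
python3 hold.py;python3 go.py .55 -.3 .2 88.9
```

```text
t 76.70 pos [ 0.4723 -0.0449  0.1566] F [ 0.1  0.5 -0.5] w 0.0452 tilt [-3.12  4.49] rad -3.53 q [ 0.56  0.5  -0.68  2.16  0.37  0.66 -0.39]
tool now: [-0.2489  0.0807 -0.0674] n 0.270 roll -0.14 | after roll: [-0.2491  0.0801 -0.0674]
```

Move aside to clear the view.

Request:
servo_tool(series=[{"travel":[-0.035,0.011,-0.008],"roll":0},{"travel":[-0.035,0.011,-0.008],"roll":0},{"travel":[-0.035,0.011,-0.008],"roll":0},{"travel":[-0.035,0.011,-0.008],"roll":0},{"travel":[-0.035,0.011,-0.008],"roll":0},{"travel":[-0.035,0.011,-0.008],"roll":0},{"travel":[-0.035,0.011,-0.008],"roll":0}])

```text
time: 77.28
tcp_pos: [0.5451, -0.2873, 0.1841]
ee_rot: [-3.073, -0.088, 1.572]
force: [0.1, -0.3, 0.3]
width: 0.527
```

```bash
python3 hold.py;python3 - <<'E'
from h import *
from workcell import r
g=r.grab_frame("scene");pickle.dump(g,open("scene4.pkl","wb"));cv2.imwrite("pics/z0.png",g["frame"][:,:,::-1]);
g=r.grab_frame("top");pickle.dump(g,open("top4.pkl","wb"));crop(g,"z1",240,140,130,120,6);crop(g,"z2",115,105,150,150,4);cv2.imwrite("pics/z3.png",g["frame"][:,:,::-1])
print(r.observe()["time"])
E
```

```text
77.5333
```

View pics/z0.png

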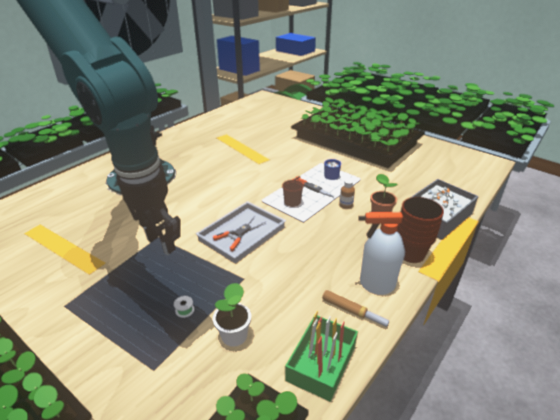

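View pics/z1.png

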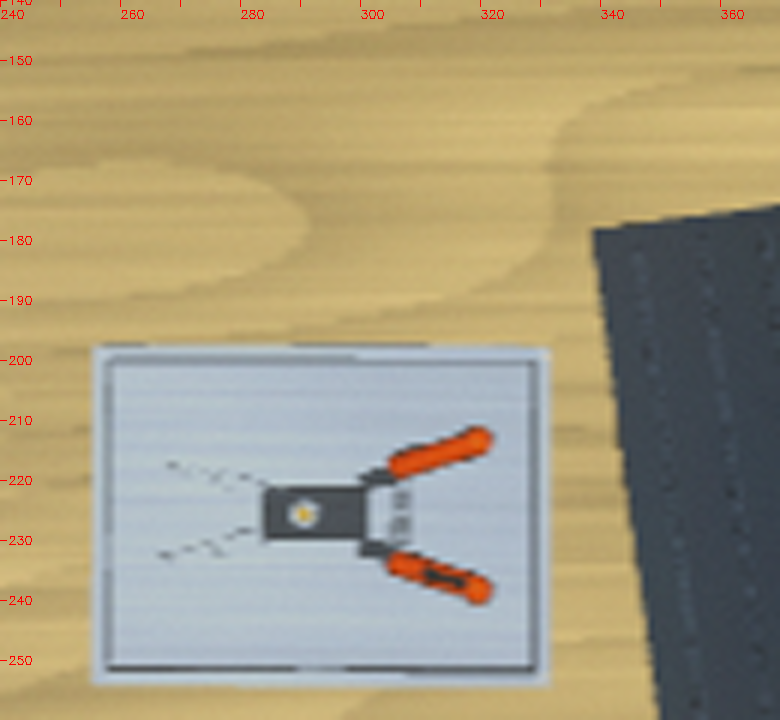

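View pics/z3.png

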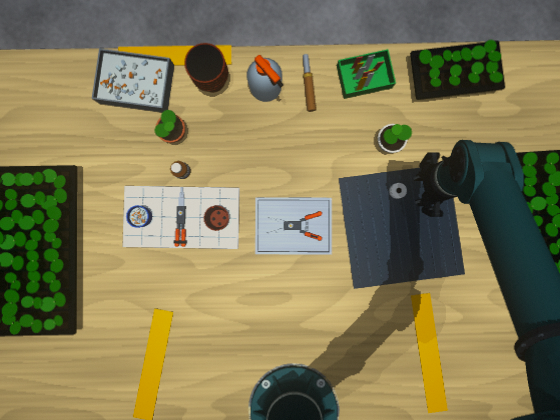

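```bash
python3 -c "
from workcell import r
s=r.observe();print(s['time'],s['force'])
print(r.job_done())"
```

```text
77.5333 [-0.72224016  0.03974169  0.80751522]
the job is handed in; nothing more can be done
None
```

I laid out the board in the order you gave and handed the job in at 77.5 s, with the arm clear of everything.

Last checks, measured in the top camera. The board figures come from the pictures taken just after each item was placed. In the last full pictures nothing looked moved, but I did not measure again.

| Item | Result |
|---|---|
| Latched snips | On the board's centre line, blades to the far edge. Tips at +78 mm, handle ends at -75 mm. The grip point sits about 5 mm past the middle, so the snips are centred by length to about 1.5 mm. |
| Tub of clips | x 0 mm, y +99 mm, upright |
| Offcuts pot | x -1 mm, y -100 mm, upright |
| Brown bottle | x +121 mm, y 0 mm, upright, about 20 mm clear of the board's edge |
| Open snips | Flat along the steel tray, close to its middle (judged by eye in the picture) |
| Tape spool, two seedlings | Look unmoved in the last pictures |

- **Disagreement:** the two cameras differed by about 3 mm on some positions, such as the board centre. The table uses the top camera.
- **Tool tilt:** the tool tilted as it moved, by up to about 12°, so a few items were set down slightly tilted and settled flat when released.
- **Open snips:** my first try at picking them up stopped about 20 mm above the bench. The tilt had brought the sixth joint to 0.085 rad, against its limit of 0.08. I straightened the tool and picked them up on the second try.
- **Pressing force:** the hardest I saw was about 25 N, when setting down the tub.

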